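Load the hand-cranked slide reader

TASK

Load the slide reader: swing the folded crank handle up on the black handwheel until the spring bolt snaps in and holds it upright, then wind the tray all the way out of the hood (counter-clockwise seen from above). Seat every slide carrier that is there flat in a tray pocket of its own, then wind the tray back in until the white mark on the wheel points at the green index tab. Leave the handle standing latched, do not shift the green tab, and leave the timer, beaker and marker alone.

Things in the scene. Friction and masses are not known exactly. Their poses are not given: they have to be found in the camera images.
- reader: fixed slide reader: low grey plinth, over its far part a white hood open to the front (reader x 85 to 225 mm, y -111 to 111 mm, top 90 mm high), at its right a grey deck with the handwheel (y -314 to -106 mm, x -100 to 110 mm, 30 mm high). Origin on the bench below the centre of the tray when the tray is out; x points to the hood (the tray moves along x), y left, z up.
- wheel_axis (a point): point on the vertical axis of the black handwheel, at the height of the handle's pivot, 72 mm above the bench; x, y axes along the reader's, does not turn. Wheel radius 78 mm, top 48 to 50 mm above the bench. At its far side a fixed dark steel fork (two cheeks up to 82 mm above the bench, 85 to 98 mm from the axis) holds the orange bolt while the wheel is locked.
- wheel (a joint): handwheel angle, rad, counter-clockwise from above positive. 0 = parked, tray in (as at the start). The handle's pivot is 50 mm from the axis, in the direction reader's yaw + this angle. Range -0.3 to 4.5 (end stop, tray fully out); the tray moves out (-x) 35.6 mm per rad. Locked until the handle is latched up. Turns with about 0.1 N m, stays where left.
- handle (a joint): swing of the crank handle about its level pivot (50 mm from the wheel axis, 72 mm above the bench), rad: 0 = folded flat inward across the wheel, 1.571 = upright (end stop). Light, under 0.2 N m; drops back if let go unlatched. Its red round sleeve, 22 mm in diameter, 15 to 78 mm from the pivot, spins freely on its own axis. Cheeks up to 80 mm above the bench flank the pivot.
- handle_grip (a point): middle of the red sleeve, on its axis, 50 mm from the pivot; folded it is right over the wheel's centre, 24 mm above the wheel's top; upright it is 122 mm above the bench. Its x axis runs along the handle from tip to pivot.
- bolt (a joint): orange spring bolt on the wheel, just outside the handle's pivot, m: near 0 = held out in the fork (wheel locked, handle not latched), above 0.009 = snapped in (handle latched upright, wheel free). It snaps in by itself when the handle comes within about 0.06 rad of upright, and stays in.
- mark (a point): outer end of the white line on the wheel, 80 mm from the axis, opposite the handle's pivot; turns with the wheel.
- index_tip (a point): point of the green index tab, 80 mm from the wheel axis, on the deck on the robot's side of the wheel (the tab stands up to 49 mm above the bench); the mark points at the tab when this and mark coincide seen from above. Differs from start to start.
- index (a joint): place of the green tab round the wheel, rad: the value of wheel at which the white mark points at it. Stiff; not to be shifted.
- pocket_1 (a point): centre of the floor of pocket 1 (left) of the tray (22 mm above the bench). The pocket is 81 mm (x) x 55 mm (y), walls 8 mm high above this floor; pockets lie side by side along the reader's y, 63 mm apart. x, y axes along the reader's. Moves with the tray.
- pocket_2 (a point): centre of the floor of pocket 2 (middle) of the tray (22 mm above the bench). The pocket is 81 mm (x) x 55 mm (y), walls 8 mm high above this floor; pockets lie side by side along the reader's y, 63 mm apart. x, y axes along the reader's. Moves with the tray.
- pocket_3 (a point): centre of the floor of pocket 3 (right, next to the wheel) of the tray (22 mm above the bench). The pocket is 81 mm (x) x 55 mm (y), walls 8 mm high above this floor; pockets lie side by side along the reader's y, 63 mm apart. x, y axes along the reader's. Moves with the tray.
- carrier_1: slide carrier, blue plastic: a flat plate 76 mm (its x) x 50 mm (its y) x 12 mm thick, with an upright rib standing along the middle of its top, 56 mm long (x), 14 mm thick (y), from 12 to 46 mm above the underside; carry it by the rib. 0.13 kg. Origin: centre of the underside; z up. May be absent (None from the start).
- carrier_2: slide carrier, yellow plastic: a flat plate 76 mm (its x) x 50 mm (its y) x 12 mm thick, with an upright rib standing along the middle of its top, 56 mm long (x), 14 mm thick (y), from 12 to 46 mm above the underside; carry it by the rib. 0.13 kg. Origin: centre of the underside; z up. May be absent (None from the start).
- carrier_3: slide carrier, white plastic: a flat plate 76 mm (its x) x 50 mm (its y) x 12 mm thick, with an upright rib standing along the middle of its top, 56 mm long (x), 14 mm thick (y), from 12 to 46 mm above the underside; carry it by the rib. 0.13 kg. Origin: centre of the underside; z up. May be absent (None from the start).
- timer: bystander: white bench timer 62x66x21 mm; origin at the centre of its underside
- beaker: bystander: small clear beaker, 51 mm diameter, 64 mm high; origin at the centre of its underside
- marker_2: bystander: white marker with a black cap, 135 mm long, lying; origin at the middle of its underside
Not all that is in view belongs to the job. There is more than one size of the carrier_2; the one meant has the size given above.

How it is judged (in metres and radians):
On the way, in this order (a step that is already met when the one before it is completed fails the run):
1. the crank handle is upright and the bolt has snapped in (value of joint handle above 1.45 rad and value of joint bolt above 0.009 m), for 0.2 s.
2. the tray is wound all the way out (value of joint wheel above 4.25 rad), for 0.2 s.
3. every carrier is seated flat in a pocket with the tray out (value of joint wheel above 4 rad and (distance between carrier_1 and pocket_1 below 0.006 m or distance between carrier_1 and pocket_2 below 0.006 m or distance between carrier_1 and pocket_3 below 0.006 m) and angle between each of carrier_1, carrier_2, carrier_3's own z axis and vertical below 0.08 rad and (distance between carrier_2 and pocket_1 below 0.006 m or distance between carrier_2 and pocket_2 below 0.006 m or distance between carrier_2 and pocket_3 below 0.006 m) and (distance between carrier_3 and pocket_1 below 0.006 m or distance between carrier_3 and pocket_2 below 0.006 m or distance between carrier_3 and pocket_3 below 0.006 m)), for 0.3 s.
At the end, for the whole second after the job is handed in: The white mark is within 8 mm of the green tab's point along the rim (about 0.1 rad of wheel), the handle is upright and latched (bolt in more than 9 mm), and every carrier present lies flat (within 0.08 rad) in a pocket, its underside centre within 6 mm of that pocket's floor centre, at rest (all of step 1 and horizontal distance between mark and index_tip below 0.008 m and (distance between carrier_1 and pocket_1 below 0.006 m or distance between carrier_1 and pocket_2 below 0.006 m or distance between carrier_1 and pocket_3 below 0.006 m) and angle between each of carrier_1, carrier_2, carrier_3's own z axis and vertical below 0.08 rad and (distance between carrier_2 and pocket_1 below 0.006 m or distance between carrier_2 and pocket_2 below 0.006 m or distance between carrier_2 and pocket_3 below 0.006 m) and (distance between carrier_3 and pocket_1 below 0.006 m or distance between carrier_3 and pocket_2 below 0.006 m or distance between carrier_3 and pocket_3 below 0.006 m) and linear speed of each of carrier_1, carrier_2, carrier_3 below 0.02 m/s); the robot touches nothing.
It fails at once if a bystander (timer, beaker or marker) is moved more than 4 cm (distance of any of timer, beaker, marker_2 from where it was at the start of the episode above 0.04 m).
It fails at once if the green tab is shifted more than 8 mm (distance of index_tip from where it was at the start of the episode above 0.008 m).
Of carrier_1, carrier_2, carrier_3 only 2 to 3 are there at a start; the rules pass over those that are not, and their reading is None.
At some moment in a run one of carrier_1, carrier_2, carrier_3 may be knocked a few centimetres aside while the robot is not near it.
Once in a run the grip may slacken for a moment while it holds something.
It also fails if it takes over 210 s, if anything falls off the work surface, if the arm or the gripper's body presses on something with over 40 N, if the wrist force passes 120 N, or if a joint passes its speed limit or range.

ROBOT

A 7-joint arm with a two-finger parallel gripper is mounted at the origin on a cart in front of the work surface, level with it; the furniture and walls round the work are solid. World frame = base frame: x ahead of the robot, y to its left, z up, the work surface at z = 0. Lengths are in m, angles in degrees, forces in N, time in s.
With the tool pointing down it reaches from about 0.425 to 1.025 m from the base axis. Payload 9.4 kg.
Tool frame: the origin (TCP) lies on the front face of the gripper's body, between the roots of the fingers; the fingertips stand 73 mm ahead of it and the grasp point (between the pads) lies 54 mm ahead of it (manip.tcp_to_grasp is the distance from the TCP to the grasp point, in m); z points along the fingers, y is the direction in which the jaws open and shut (so a half turn about z gives the same grasp; the last joint's range is limited). The gripper opens to 85 mm and grips with 20 to 120 N. Pads are 22 mm wide; open, the fingers measure 114 mm over their backs; the gripper's body (76 mm by 85 mm) begins 54 mm behind the grasp point. The pads swing forward as they close: fully open they stand 13 mm farther back than shut.
Start: joints at [66.423, 34.337, -0.143, 91.639, 0.103, 54.024, -4.572], TCP at [0.238, -0.685, 0.304] pointing down, gripper open.
Joint ranges: [-147.43, 147.43], [-19.82, 112.94], [-74.19, 73.91], [6.32, 146.72], [-59.91, 239.91], [6.04, 106.73], [-150.56, 150.56]. Speed limits (degrees/s): [127.2, 127.2, 172.46, 172.46, 180, 180, 180].

INTERFACE

Orientations are given as a 3x3 rotation matrix whose columns are the frame's x, y, z axes.
In Python, from rig import sensors, vision, ticket, manip gives the robot as it stands. The module is installed in compiled form; this text tells all that it offers.
- The arm moves only by the tool servo_tool, never from a script. Its argument "moves" is a list of rows, each an object with "offset": the shift along the tool's x, y, z in units of 0.03 m (1.0 is 0.03 m), a list of three; "rotation": the turn, a rotation vector about the tool's x, y, z in units of 0.1 rad (1.0 is 0.1 rad), a list of three; "grip": the opening, from 0 (shut) to 1 (fully open). A call has 1 to 20 rows; each row shifts and turns the pose as measured when the row begins, along the tool's axes as they then stand; what a row does not reach is not made up. A row lasts 1/8 s, in which the tool goes at most 62.5 mm and 10.7 degrees, less where a joint would pass 70% of its speed; a pose out of reach is approached as far as the arm can. A call with a number of a shift or a turn outside -1 to 1 is refused whole. A call with a gripper value outside its range is refused whole. The fingers move at their own pace and stop on an object; "squeeze" is the grip in N (left out, the last holds). Time passes only in rows, so rows that do not move let the fingers close. It gives the time, the measured TCP pose, the force and the opening at its end, in the units of the state.
- sensors.get_state(): the state, without advancing time (a new reading comes with each control period).
- vision.get_image(name): name is "scene" or "top"; returns the picture (420x560x3 uint8, blue, green, red); there is no depth.
- vision.get_calibration(name): a dict with "fx", "fy", "cx", "cy" (pixels), "distortion" ([k1, k2, p1, p2, k3] as OpenCV has them; the pictures are not rectified), "extrinsics" (4x4, takes a point from camera to world coordinates). Camera axes: x right, y down, z forward; pixel columns grow to the right and rows downward; lengths in m; the calibration is good to about 2 mm. A picture is of the moment at which its call begins. get_calibration takes no time and is no camera call.
- ticket.close_job(): hands the job in, once; it reports no verdict.
The state is a dict: "time_s": time; "joint_pos": joint angles; "joint_velocities": joint speeds; "effort": joint torques, N m; "tcp_pos": TCP position; "tcp_rot": TCP orientation; "wrist_force": force on the tool from outside, world axes, zero at the start; "wrist_torque": the same for the moment, N m; "grip_width": finger opening in m.
Only numpy, scipy, OpenCV 4.12 (cv2) and the standard library are available. Lean on these libraries where they do the work, as an engineer would, in place of code of your own. Each camera call takes 0.05 s, during which the arm holds its last target.

## Working session

There is one attempt and no reset: what is moved stays moved. The work goes in short steps, Python scripts to look and compute and a tool call to move; the robot and the scene stay as the last step left them, time stands still between calls to the robot, and variables do not carry over. Pictures are saved under pics/ and viewed, and the job is handed in when it is done.

Besides the shell and the picture viewer there is one more tool, called after "Call:" as name(argument=value, ...) on one line, values as JSON. servo_tool: Moves the arm, as the interface text tells. Its arguments: {"type":"object","properties":{"moves":{"type":"array"},"squeeze":{"type":"number"}},"required":["moves"]}

```bash
mkdir -p pics; ls
python3 - <<'E'
from rig import sensors, vision, ticket, manip
import cv2
s=sensors.get_state()
for k,v in s.items(): print(k,v)
for n in("scene","top"):
    cv2.imwrite(f"pics/{n}0.png",vision.get_image(n)); print(n,vision.get_calibration(n))
print(manip.tcp_to_grasp)
E
```

```text
pics
time_s 0.0
joint_pos [66.42357055 34.38739806 -0.14789423 91.68043482  0.1033169  54.02551182
 -4.57137093]
joint_velocities [ 0.07251424 -0.05722837  0.05221092  0.07900494  0.02665513 -0.06184597
 -0.00304314]
effort [ 1.11385343e-03 -7.76466107e+01  1.56515200e+00 -2.58011538e+01
  1.22736348e-02  9.02860716e-03 -8.84425589e-06]
tcp_pos [ 0.23810633 -0.68440078  0.30298309]
tcp_rot [[ 9.44445567e-01  3.28667221e-01 -6.55206205e-04]
 [ 3.28667849e-01 -9.44444402e-01  1.48907005e-03]
 [-1.29397316e-04 -1.62169082e-03 -9.99998677e-01]]
wrist_force [-0.30289922 -0.24363752  0.0848154 ]
wrist_torque [-0.0253337  0.0345026  0.0002133]
grip_width 0.0856534037229592
scene {'fx': 461.150250168902, 'fy': 461.150250168902, 'cx': 274.8484070797224, 'cy': 202.338308890892, 'distortion': array([-0.10736714,  0.        ,  0.        ,  0.        ,  0.        ]), 'extrinsics': array([[-0.73063024, -0.38882531,  0.56124356, -0.41063015],
       [-0.68251834,  0.39345878, -0.61592119,  1.11631231],
       [ 0.01865954, -0.83306967, -0.55285328,  0.98694078],
       [ 0.        ,  0.        ,  0.        ,  1.        ]])}
top {'fx': 546.4498516311958, 'fy': 546.4498516311958, 'cx': 277.83247155109825, 'cy': 207.6574562830075, 'distortion': array([-0.12999814,  0.        ,  0.        ,  0.        ,  0.        ]), 'extrinsics': array([[-0.00646487, -0.99117056,  0.13243535,  0.27080508],
       [-0.99992682,  0.00505332, -0.01099176,  0.12314654],
       [ 0.01022547, -0.13249671, -0.9911307 ,  1.76792178],
       [ 0.        ,  0.        ,  0.        ,  1.        ]])}
0.0539
```

View pics/scene0.png

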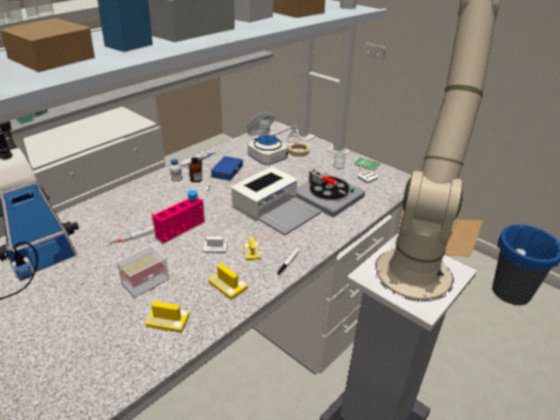

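View pics/top0.png

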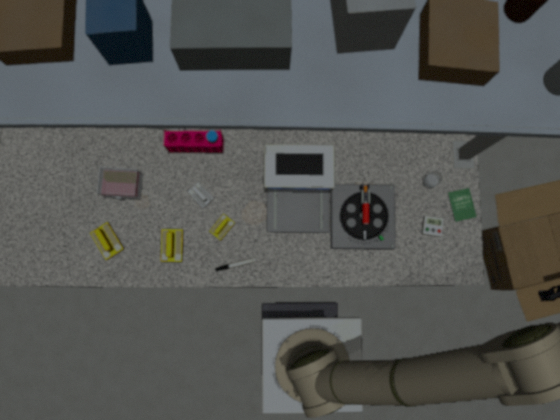

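```bash
cat > h.py <<'E'
import numpy as np, cv2
from rig import sensors, vision, ticket, manip
CAL={n:vision.get_calibration(n) for n in("scene","top")}
def K(c): return np.array([[c['fx'],0,c['cx']],[0,c['fy'],c['cy']],[0,0,1.]])
def ray(n,px):
    c=CAL[n]; u=cv2.undistortPoints(np.array(px,float).reshape(-1,1,2),K(c),c['distortion']).reshape(-1,2)
    E=c['extrinsics']; d=np.c_[u,np.ones(len(u))]@E[:3,:3].T
    return E[:3,3],d
def onz(n,px,z):
    o,d=ray(n,px); return o+d*((z-o[2])/d[:,2])[:,None]
def proj(n,P):
    c=CAL[n];E=np.linalg.inv(c['extrinsics']); r,_=cv2.Rodrigues(E[:3,:3])
    return cv2.projectPoints(np.array(P,float).reshape(-1,1,3),r,E[:3,3],K(c),np.array(c['distortion']))[0].reshape(-1,2)
def tri(p1,p2):
    o1,d1=ray("scene",[p1]);o2,d2=ray("top",[p2]);d1=d1[0]/np.linalg.norm(d1);d2=d2[0]/np.linalg.norm(d2)
    A=np.c_[d1,-d2];t=np.linalg.lstsq(A,o2-o1,rcond=None)[0]
    a=o1+d1*t[0];b=o2+d2*t[1];return (a+b)/2,np.linalg.norm(a-b)
def crop(img,x,y,w,h,f,name):
    cv2.imwrite("pics/"+name,cv2.resize(img[y:y+h,x:x+w],None,fx=f,fy=f,interpolation=cv2.INTER_CUBIC))
E
python3 - <<'E'
from h import *
t=cv2.imread("pics/top0.png");s=cv2.imread("pics/scene0.png")
crop(t,80,120,200,160,4,"t_left.png");crop(t,255,130,200,130,4,"t_right.png")
crop(s,110,100,200,150,4,"s_mid.png");crop(s,130,220,180,120,4,"s_low.png");crop(s,220,110,170,125,4,"s_read.png")
E
```

```text
(no output)
```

View pics/t_left.png

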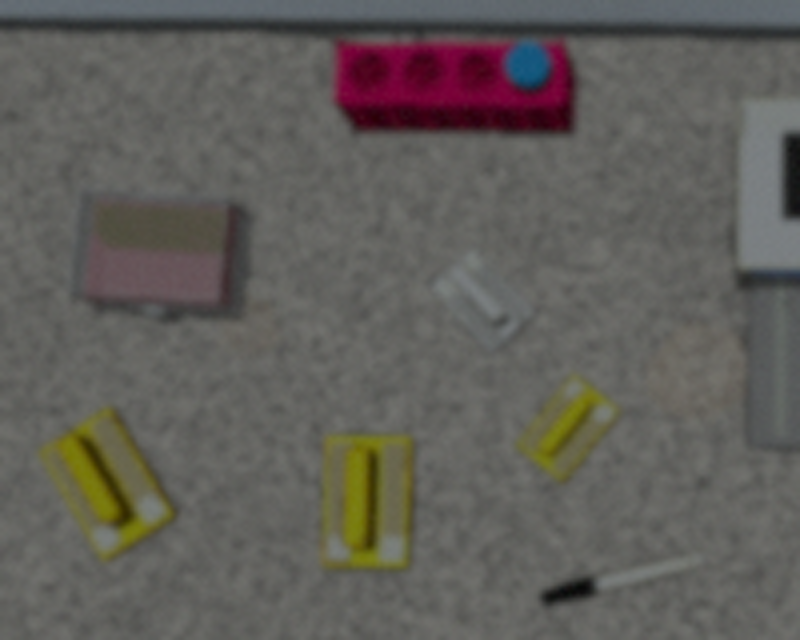

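View pics/t_right.png

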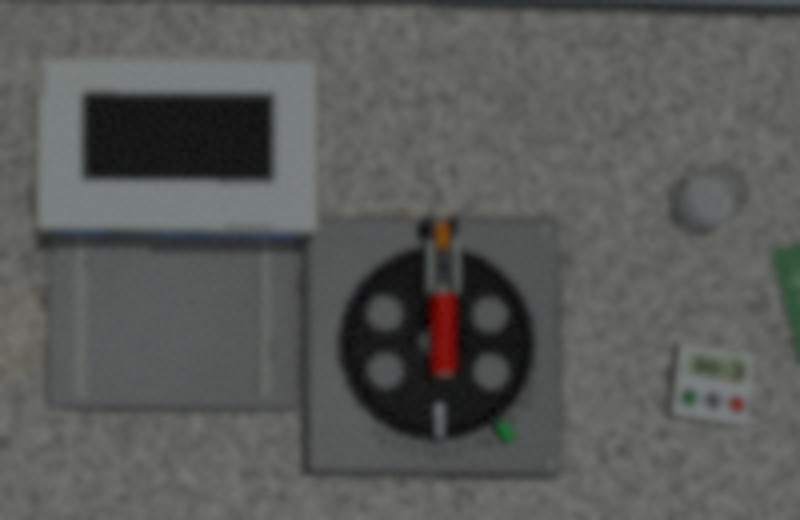

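View pics/s_low.png

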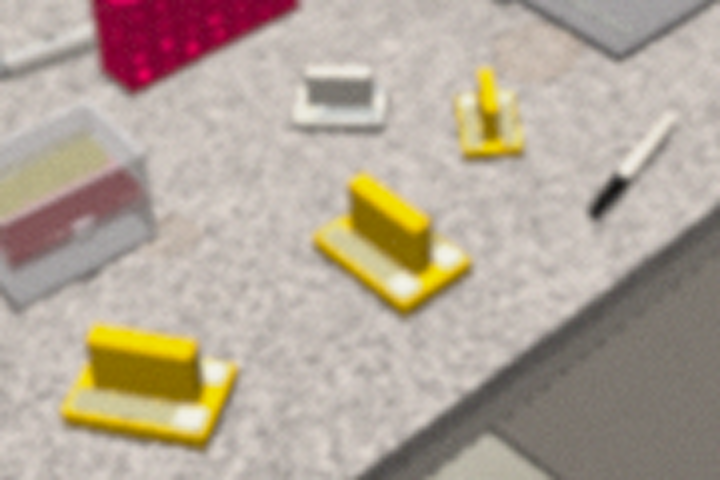

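View pics/s_read.png

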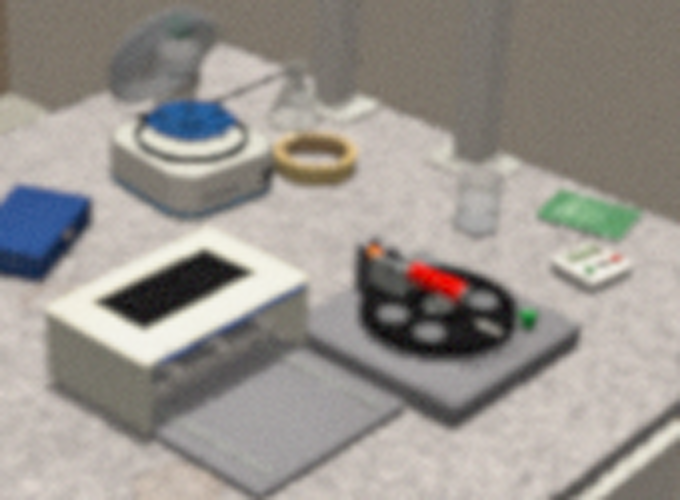

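View pics/s_mid.png

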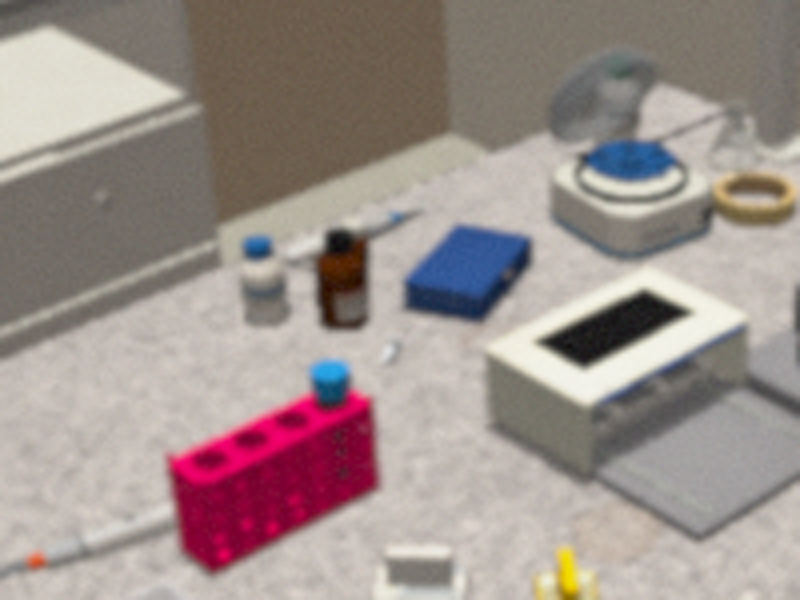

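Run:
```python
from h import *
t=cv2.imread("pics/top0.png");s=cv2.imread("pics/scene0.png")
def comps(img,m,roi,mn=5):
    x,y,w,h=roi;mm=np.zeros(m.shape,np.uint8);mm[y:y+h,x:x+w]=m[y:y+h,x:x+w]
    n,l,st,c=cv2.connectedComponentsWithStats(mm)
    return [(st[i].tolist(),c[i].round(2).tolist(),l==i) for i in range(1,n) if st[i,4]>=mn]
hsv=cv2.cvtColor(t,cv2.COLOR_BGR2HSV);hs=cv2.cvtColor(s,cv2.COLOR_BGR2HSV)
red=cv2.inRange(hsv,(0,150,60),(6,255,255))|cv2.inRange(hsv,(174,150,60),(180,255,255))
for a in comps(t,red,(320,150,100,120)): print("red",a[:2]); 
P=np.argwhere(comps(t,red,(320,150,100,120))[0][2])[:,::-1].astype(float)
print("red world",onz("top",[P.mean(0)],.072), cv2.minAreaRect(P.astype(np.float32)))
grn=cv2.inRange(hsv,(45,120,40),(85,255,255))
for a in comps(t,grn,(320,150,100,120)): print("green",a[:2],onz("top",[a[1]],.045))
org=cv2.inRange(hsv,(7,150,60),(22,255,255))
for a in comps(t,org,(320,150,100,120)): print("orange",a[:2],onz("top",[a[1]],.072))
blk=cv2.inRange(t,(0,0,0),(32,32,32))
for a in comps(t,blk,(325,180,80,70),30):
    print("black",a[:2]); c=max(cv2.findContours(a[2].astype(np.uint8),0,1)[0],key=len); hl=cv2.convexHull(c)
    W=onz("top",hl.reshape(-1,2).astype(float),.049)[:,:2]
    A=np.c_[2*W,np.ones(len(W))];q=np.linalg.lstsq(A,(W**2).sum(1),rcond=None)[0];print("circle",q[:2],np.sqrt(q[2]+q[:2]@q[:2]))
yel=cv2.inRange(hsv,(22,120,50),(35,255,255))
yel=cv2.morphologyEx(yel,cv2.MORPH_CLOSE,np.ones((3,3)))
for a in comps(t,yel,(80,120,200,160),20):
    r=cv2.minAreaRect(np.argwhere(a[2])[:,::-1].astype(np.float32)); b=onz("top",cv2.boxPoints(r),.006)
    print("yel",a[:2],b[:,:2].mean(0),np.linalg.norm(b[1]-b[0]),np.linalg.norm(b[2]-b[1]),b[:,:2].round(3).tolist())
print("deck",onz("top",np.array([[308,215],[562,215],[305,472],[560,472]])/4+[255,130],.03).round(3).tolist())
print("hood",onz("top",np.array([[40,60],[318,60],[38,235],[316,235]])/4+[255,130],.09).round(3).tolist())
print("plinth",onz("top",np.array([[49,408],[300,408]])/4+[255,130],.015).round(3).tolist())
print("mark",onz("top",np.array([[440,402],[438,438],[505,432]])/4+[255,130],.05).round(4).tolist())
print("white",onz("top",np.array([[470,250],[533,310],[493,350],[433,287]])/4+[80,120],.008).round(4).tolist())
print("timer,beaker,marker",onz("top",np.array([[713,385],[708,200]])/4+[255,130],.02).round(3).tolist(),onz("top",np.array([[620,580]])/4+[80,120],.01).round(3).tolist())
```

```text
red ([362, 203, 8, 21, 122], [365.55, 213.15])
red world [[ 0.47860128 -0.17124693  0.072     ]] ((365.5, 213.0), (20.0, 7.0), 90.0)
green ([379, 236, 4, 4, 13], [380.62, 237.46]) [[ 0.40373825 -0.22223607  0.045     ]]
orange ([364, 186, 4, 6, 17], [365.24, 188.41]) [[ 0.55741617 -0.17249733  0.072     ]]
black ([341, 193, 47, 46, 978], [363.55, 217.06])
circle [ 0.47422255 -0.1699193 ] 0.07437880568927505
yel ([212, 217, 19, 21, 140], [220.83, 226.78]) [0.44556938 0.28694633] 0.07379525908684849 0.02355881436414021 [[0.423, 0.318], [0.482, 0.274], [0.468, 0.256], [0.409, 0.3]]
yel ([91, 222, 33, 38, 379], [106.2, 239.76]) [0.40185726 0.6612439 ] 0.06736531037158391 0.10695935524620201 [[0.431, 0.719], [0.464, 0.66], [0.373, 0.604], [0.34, 0.662]]
yel ([162, 229, 21, 33, 384], [171.92, 243.58]) [0.38625645 0.44686688] 0.06544982836233154 0.10358185133338028 [[0.438, 0.48], [0.438, 0.415], [0.334, 0.414], [0.334, 0.479]]
deck [[0.58, -0.072, 0.03], [0.58, -0.28, 0.03], [0.372, -0.066, 0.03], [0.371, -0.271, 0.03]]
hood [[0.694, 0.144, 0.09], [0.694, -0.076, 0.09], [0.555, 0.146, 0.09], [0.554, -0.071, 0.09]]
plinth [[0.426, 0.138, 0.015], [0.425, -0.064, 0.015]]
mark [[0.4259, -0.1718, 0.05], [0.3973, -0.1695, 0.05], [0.4016, -0.2232, 0.05]]
white [[0.5904, 0.3662, 0.008], [0.5404, 0.3139, 0.008], [0.5077, 0.3462, 0.008], [0.5599, 0.3961, 0.008]]
timer,beaker,marker [[0.441, -0.402, 0.02], [0.594, -0.405, 0.02]] [[0.321, 0.242, 0.01]]
```

Call:
servo_tool(moves=[{"offset":[0,0,0],"rotation":[0,0,0.9],"grip":1},{"offset":[0,0,0],"rotation":[0,0,0.9],"grip":1},{"offset":[0,0,0],"rotation":[0,0,0.9],"grip":1},{"offset":[0,0,0],"rotation":[0,0,0.7],"grip":1},{"offset":[0,0,0],"rotation":[0,0,0],"grip":1}])

```text
time_s: 0.72
tcp_pos: [0.2377, -0.6834, 0.3004]
tcp_rot: [[1.0, -0.015, -0.002], [-0.015, -1.0, 0.006], [-0.002, -0.006, -1.0]]
wrist_force: [0.7, 0.4, -0.1]
grip_width: 0.0855
```

```bash
cat >> h.py <<'E'
def st():
    s=sensors.get_state();R=s['tcp_rot'];p=s['tcp_pos'];g=p+R[:,2]*manip.tcp_to_grasp
    print("t",round(s['time_s'],2),"tcp",p.round(4),"grasp",g.round(4),"w",round(s['grip_width'],4),"F",s['wrist_force'].round(1))
    print(" R",R.round(3).tolist(),"q",s['joint_pos'].round(1)); return s,g,R
def to(G,yaw=None):
    "tool-frame shift (units of .03) to bring grasp point to G"
    s,g,R=st(); print(" shift units",((R.T@(np.array(G)-g))/.03).round(2))
    if yaw is not None:
        cur=np.degrees(np.arctan2(R[1,0],R[0,0])); print(" yaw",cur.round(2),"turn z units",np.round(np.radians(cur-yaw)/.1,2))
    Rd=np.array([[1,0,0],[0,-1,0],[0,0,-1.]]); 
    if yaw is not None:
        y=np.radians(yaw);Rd=np.array([[np.cos(y),np.sin(y),0],[np.sin(y),-np.cos(y),0],[0,0,-1]])
        print(" rotvec units",(cv2.Rodrigues(R.T@Rd)[0].ravel()/.1).round(2))
E
python3 -c "
from h import *
to([.468,-.171,.2],-1)"
```

```text
t 0.72 tcp [ 0.2377 -0.6834  0.3004] grasp [ 0.2375 -0.6831  0.2465] w 0.0855 F [ 0.7  0.4 -0.1]
 R [[1.0, -0.015, -0.002], [-0.015, -1.0, 0.006], [-0.002, -0.006, -1.0]] q [ 63.   34.6   5.4  92.1  -3.8  53.9 -21.1]
 shift units [  7.43 -17.18   1.63]
 yaw -0.87 turn z units 0.02
 rotvec units [-0.06  0.02  0.02]
```

Call:
servo_tool(moves=[{"offset":[0.45,-1,0],"rotation":[0,0,0],"grip":1},{"offset":[0.45,-1,0],"rotation":[0,0,0],"grip":1},{"offset":[0.45,-1,0],"rotation":[0,0,0],"grip":1},{"offset":[0.45,-1,0],"rotation":[0,0,0],"grip":1},{"offset":[0.45,-1,0],"rotation":[0,0,0],"grip":1},{"offset":[0.45,-1,0],"rotation":[0,0,0],"grip":1},{"offset":[0.45,-1,0],"rotation":[0,0,0],"grip":1},{"offset":[0.45,-1,0],"rotation":[0,0,0],"grip":1},{"offset":[0.45,-1,0],"rotation":[0,0,0],"grip":1},{"offset":[0.45,-1,0],"rotation":[0,0,0],"grip":1},{"offset":[0.45,-1,0],"rotation":[0,0,0],"grip":1},{"offset":[0.45,-1,0],"rotation":[0,0,0],"grip":1},{"offset":[0.45,-1,0],"rotation":[0,0,0],"grip":1},{"offset":[0.45,-1,0],"rotation":[0,0,0],"grip":1},{"offset":[0,0,0],"rotation":[0,0,0],"grip":1}])

```text
time_s: 2.6
tcp_pos: [0.4328, -0.2503, 0.3006]
tcp_rot: [[1.0, 0.015, -0.004], [0.015, -1.0, 0.007], [-0.004, -0.007, -1.0]]
wrist_force: [-0.5, -0.5, -0.5]
grip_width: 0.0854
```

```bash
python3 -c "
from h import *
to([.468,-.171,.16],-1)
cv2.imwrite('pics/s1.png',vision.get_image('scene'))
s=cv2.imread('pics/scene0.png');hs=cv2.cvtColor(s,cv2.COLOR_BGR2HSV)
red=cv2.inRange(hs,(0,170,100),(6,255,255))|cv2.inRange(hs,(174,170,100),(180,255,255))
m=np.zeros_like(red);m[160:210,300:360]=red[160:210,300:360]
P=np.argwhere(m)[:,::-1];print(len(P),P.mean(0),P.min(0),P.max(0),tri(P.mean(0),[365.55,213.15]))
print(proj('scene',[[.4784,-.1712,.072]]))
"
```

```text
t 2.6 tcp [ 0.4328 -0.2503  0.3006] grasp [ 0.4326 -0.2499  0.2467] w 0.0854 F [-0.5 -0.5 -0.5]
 R [[1.0, 0.015, -0.004], [0.015, -1.0, 0.007], [-0.004, -0.007, -1.0]] q [ 21.7  19.4   2.6 120.8  -1.8  40.2 -63.7]
 shift units [ 1.23 -2.59  2.9 ]
 yaw 0.84 turn z units 0.32
 rotvec units [-0.07  0.04  0.32]
70 [328.81428571 179.75714286] [322 176] [336 184] (array([ 0.47935684, -0.17142579,  0.06927767]), np.float64(0.0010438611525551691))
[[329.16457231 179.28019464]]
```

Call:
servo_tool(moves=[{"offset":[0.4,-0.9,0.8],"rotation":[0,0,0.3],"grip":1},{"offset":[0.4,-0.9,0.9],"rotation":[0,0,0],"grip":1},{"offset":[0.4,-0.8,0.9],"rotation":[0,0,0],"grip":1},{"offset":[0,0,0],"rotation":[0,0,0],"grip":1}])

```text
time_s: 3.15
tcp_pos: [0.4688, -0.1769, 0.2216]
tcp_rot: [[1.0, -0.021, -0.002], [-0.021, -1.0, 0.003], [-0.002, -0.003, -1.0]]
wrist_force: [0.1, 0.2, 0.5]
grip_width: 0.0855
```

```bash
python3 -c "
from h import *
to([.468,-.171,.077],-1)
"
```

```text
t 3.15 tcp [ 0.4688 -0.1769  0.2216] grasp [ 0.4687 -0.1767  0.1677] w 0.0855 F [0.1 0.2 0.5]
 R [[1.0, -0.021, -0.002], [-0.021, -1.0, 0.003], [-0.002, -0.003, -1.0]] q [ 12.6  26.3   2.2 125.2  -2.3  28.7 -74.5]
 shift units [-0.02 -0.18  3.02]
 yaw -1.21 turn z units -0.04
 rotvec units [-0.03  0.02 -0.04]
```

Call:
servo_tool(moves=[{"offset":[0,-0.18,1],"rotation":[0,0,0],"grip":1},{"offset":[0,0,1],"rotation":[0,0,0],"grip":0.7},{"offset":[0,0,0.8],"rotation":[0,0,0],"grip":0.6},{"offset":[0,0,0],"rotation":[0,0,0],"grip":0.5}])

```text
time_s: 3.65
tcp_pos: [0.4684, -0.1783, 0.1383]
tcp_rot: [[1.0, -0.025, 0.002], [-0.025, -1.0, -0.001], [0.002, 0.001, -1.0]]
wrist_force: [-0.0, 0.2, -0.5]
grip_width: 0.0424
```

```bash
python3 -c "
from h import *
to([.468,-.171,.077],-1)
im=vision.get_image('scene');crop(im,240,80,200,150,4,'s2.png')
"
```

```text
t 3.65 tcp [ 0.4684 -0.1783  0.1383] grasp [ 0.4685 -0.1784  0.0844] w 0.0424 F [-0.   0.2 -0.5]
 R [[1.0, -0.025, 0.002], [-0.025, -1.0, -0.001], [0.002, 0.001, -1.0]] q [ 13.3  34.8   1.4 128.4  -2.6  16.8 -74.5]
 shift units [-0.02 -0.25  0.24]
 yaw -1.46 turn z units -0.08
 rotvec units [ 0.01 -0.02 -0.08]
```

View pics/s2.png

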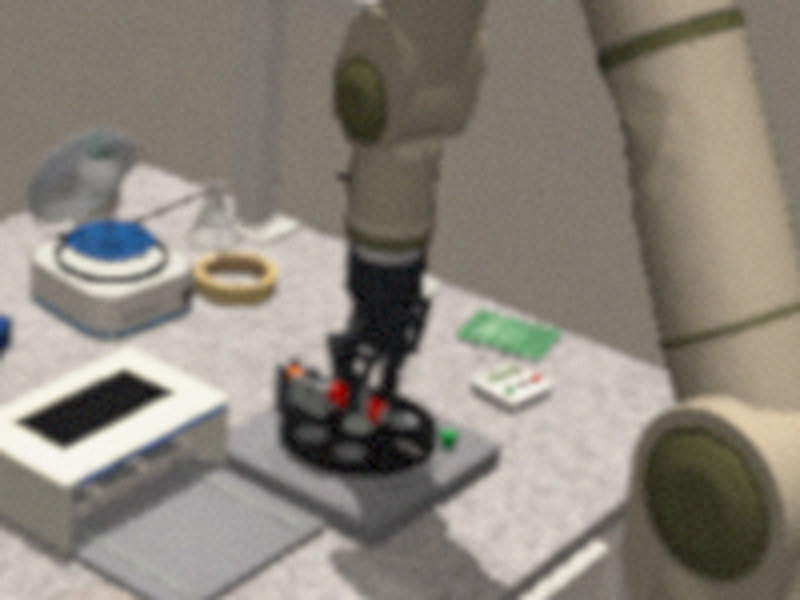

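Call:
servo_tool(moves=[{"offset":[0,-0.3,0.24],"rotation":[0,0,0],"grip":0.45},{"offset":[0,0,0],"rotation":[0,0,0],"grip":0},{"offset":[0,0,0],"rotation":[0,0,0],"grip":0},{"offset":[0,0,0],"rotation":[0,0,0],"grip":0}], squeeze=25)

```text
time_s: 4.2
tcp_pos: [0.4691, -0.1683, 0.1342]
tcp_rot: [[1.0, -0.024, 0.005], [-0.024, -1.0, -0.001], [0.005, 0.001, -1.0]]
wrist_force: [-0.6, 0.0, -3.6]
grip_width: 0.0215
```

```bash
python3 -c "
from h import *
to([.468,-.171,.077],-1)
"
```

```text
t 4.2 tcp [ 0.4691 -0.1683  0.1342] grasp [ 0.4693 -0.1683  0.0803] w 0.0215 F [-0.6  0.  -3.6]
 R [[1.0, -0.024, 0.005], [-0.024, -1.0, -0.001], [0.005, 0.001, -1.0]] q [ 12.3  35.1   1.4 129.   -2.9  15.7 -75.2]
 shift units [-0.04  0.09  0.11]
 yaw -1.4 turn z units -0.07
 rotvec units [ 0.01 -0.05 -0.07]
```

Call:
servo_tool(moves=[{"offset":[0.04,0,-0.37],"rotation":[0,0,0],"grip":0},{"offset":[0.11,0,-0.35],"rotation":[0,0,0],"grip":0},{"offset":[0.18,0,-0.32],"rotation":[0,0,0],"grip":0},{"offset":[0,0,0],"rotation":[0,0,0],"grip":0}])

```text
time_s: 4.7
tcp_pos: [0.4804, -0.1684, 0.1682]
tcp_rot: [[1.0, -0.024, 0.007], [-0.024, -1.0, -0.001], [0.007, 0.001, -1.0]]
wrist_force: [1.7, 3.2, -2.8]
grip_width: 0.0209
```

```bash
python3 -c "
from h import *
to([.479,-.171,.111],-1)
im=vision.get_image('scene');crop(im,240,80,200,150,4,'s3.png')
"
```

```text
t 4.7 tcp [ 0.4804 -0.1684  0.1682] grasp [ 0.4808 -0.1685  0.1143] w 0.0209 F [ 1.7  3.2 -2.8]
 R [[1.0, -0.024, 0.007], [-0.024, -1.0, -0.001], [0.007, 0.001, -1.0]] q [ 11.6  31.8   1.9 126.6  -2.9  21.2 -75.5]
 shift units [-0.06  0.09  0.11]
 yaw -1.36 turn z units -0.06
 rotvec units [ 0.01 -0.07 -0.06]
```

View pics/s3.png

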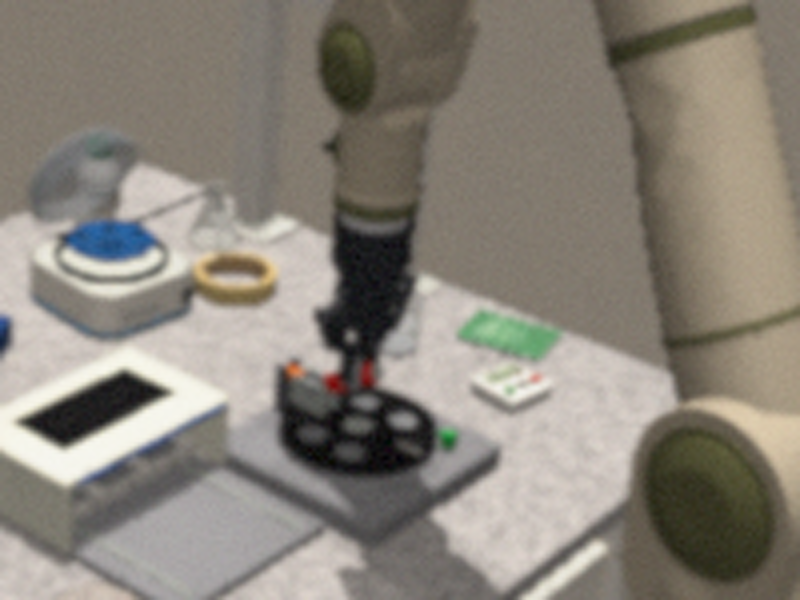

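Call:
servo_tool(moves=[{"offset":[0.24,0,-0.28],"rotation":[0,0,0],"grip":0},{"offset":[0.29,0,-0.23],"rotation":[0,0,0],"grip":0},{"offset":[0.33,0,-0.17],"rotation":[0,0,0],"grip":0},{"offset":[0.3,0,-0.1],"rotation":[0,0,0],"grip":0},{"offset":[0,0,0],"rotation":[0,0,0],"grip":0}])

```text
time_s: 5.38
tcp_pos: [0.5162, -0.1692, 0.1927]
tcp_rot: [[1.0, -0.024, 0.004], [-0.024, -1.0, -0.001], [0.004, 0.001, -1.0]]
wrist_force: [0.5, 3.0, -3.8]
grip_width: 0.0203
```

```bash
python3 -c "
from h import *
to([.523,-.171,.135],-1)
im=vision.get_image('scene');crop(im,240,80,200,150,4,'s4.png')
"
```

```text
t 5.38 tcp [ 0.5162 -0.1692  0.1927] grasp [ 0.5164 -0.1693  0.1388] w 0.0203 F [ 0.5  3.  -3.8]
 R [[1.0, -0.024, 0.004], [-0.024, -1.0, -0.001], [0.004, 0.001, -1.0]] q [ 10.4  31.    2.6 121.3  -2.9  27.5 -76.3]
 shift units [0.22 0.05 0.13]
 yaw -1.4 turn z units -0.07
 rotvec units [ 0.01 -0.04 -0.07]
```

View pics/s4.png

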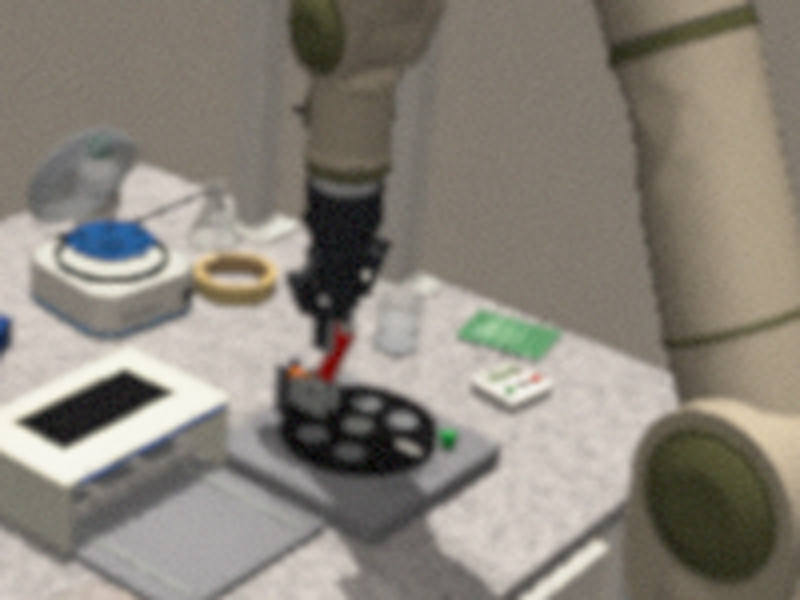

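Call:
servo_tool(moves=[{"offset":[0.3,0,0],"rotation":[0,0,0],"grip":0},{"offset":[0.3,0,0.05],"rotation":[0,0,0],"grip":0},{"offset":[0.2,0,0.05],"rotation":[0,0,0],"grip":0},{"offset":[0,0,0],"rotation":[0,0,0],"grip":0}])

```text
time_s: 5.92
tcp_pos: [0.5403, -0.1714, 0.1918]
tcp_rot: [[1.0, -0.027, 0.005], [-0.027, -1.0, -0.002], [0.005, 0.002, -1.0]]
wrist_force: [1.9, 1.3, -0.0]
grip_width: -0.0004
```

```bash
python3 -c "
from h import *
to([.525,-.171,.135],-1)
im=vision.get_image('scene');crop(im,290,130,80,60,10,'s5.png')
"
```

```text
t 5.92 tcp [ 0.5403 -0.1714  0.1918] grasp [ 0.5406 -0.1715  0.1379] w -0.0004 F [ 1.9  1.3 -0. ]
 R [[1.0, -0.027, 0.005], [-0.027, -1.0, -0.002], [0.005, 0.002, -1.0]] q [  9.9  32.3   2.8 118.4  -2.9  29.1 -76.7]
 shift units [-0.52 -0.    0.09]
 yaw -1.52 turn z units -0.09
 rotvec units [ 0.02 -0.05 -0.09]
```

View pics/s5.png

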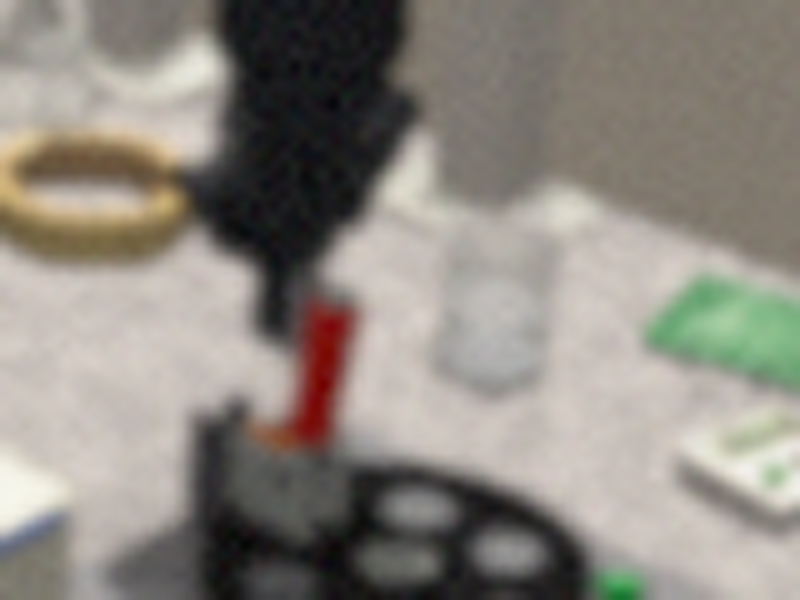

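```bash
python3 -c "
from h import *
for r in(0,.015,.047,.078): print(r,proj('scene',[[.5247,-.172,.072+r]]),((proj('scene',[[.5247,-.172,.072+r]])-[290,130])*10).round())
st()
"
```

```text
0 [[319.99377371 174.98299024]] [[300. 450.]]
0.015 [[320.26593078 171.69266203]] [[303. 417.]]
0.047 [[320.85296816 164.57577471]] [[309. 346.]]
0.078 [[321.43008301 157.55260362]] [[314. 276.]]
t 5.97 tcp [ 0.5401 -0.1714  0.1918] grasp [ 0.5404 -0.1716  0.138 ] w 0.0003 F [ 2.2  0.1 -0.6]
 R [[1.0, -0.027, 0.005], [-0.027, -1.0, -0.002], [0.005, 0.002, -1.0]] q [  9.9  32.3   2.8 118.4  -2.9  29.1 -76.7]
```

Call:
servo_tool(moves=[{"offset":[0,0,-0.7],"rotation":[0,0,0],"grip":0.1},{"offset":[0,0,-0.9],"rotation":[0,0,0],"grip":0.6},{"offset":[0,0,-0.9],"rotation":[0,0,0],"grip":0.6},{"offset":[0,0,0],"rotation":[0,0,0],"grip":0.6}])

```text
time_s: 6.48
tcp_pos: [0.5386, -0.1729, 0.2685]
tcp_rot: [[1.0, -0.029, 0.004], [-0.029, -1.0, -0.004], [0.004, 0.004, -1.0]]
wrist_force: [0.2, -0.6, -0.2]
grip_width: 0.0513
```

```bash
python3 -c "
from h import *
st()
im=vision.get_image('scene');crop(im,290,130,80,60,10,'s6.png')
im=vision.get_image('top');crop(im,330,170,80,60,10,'t6.png')
"
```

```text
t 6.47 tcp [ 0.5386 -0.1729  0.2685] grasp [ 0.5388 -0.1731  0.2146] w 0.0513 F [ 0.2 -0.6 -0.2]
 R [[1.0, -0.029, 0.004], [-0.029, -1.0, -0.004], [0.004, 0.004, -1.0]] q [  9.3  25.9   3.8 115.2  -2.4  38.7 -77.1]
```

View pics/s6.png

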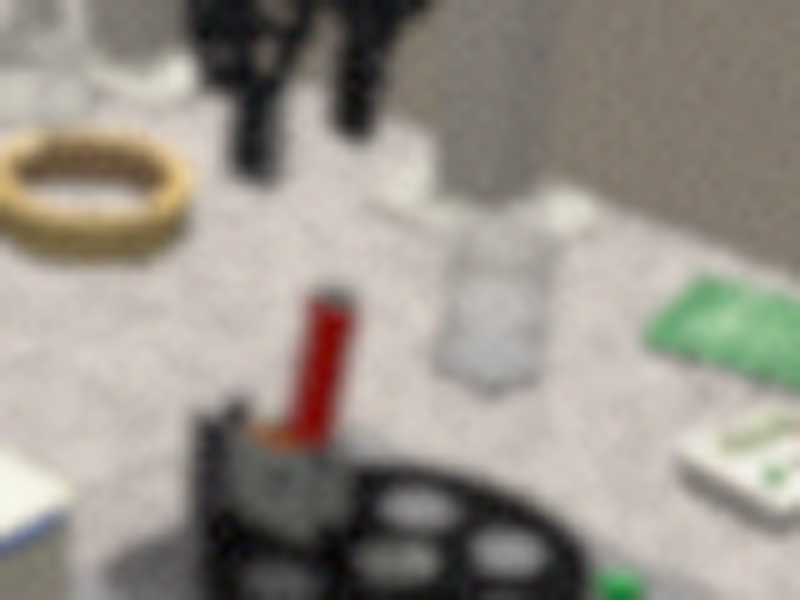

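View pics/t6.png

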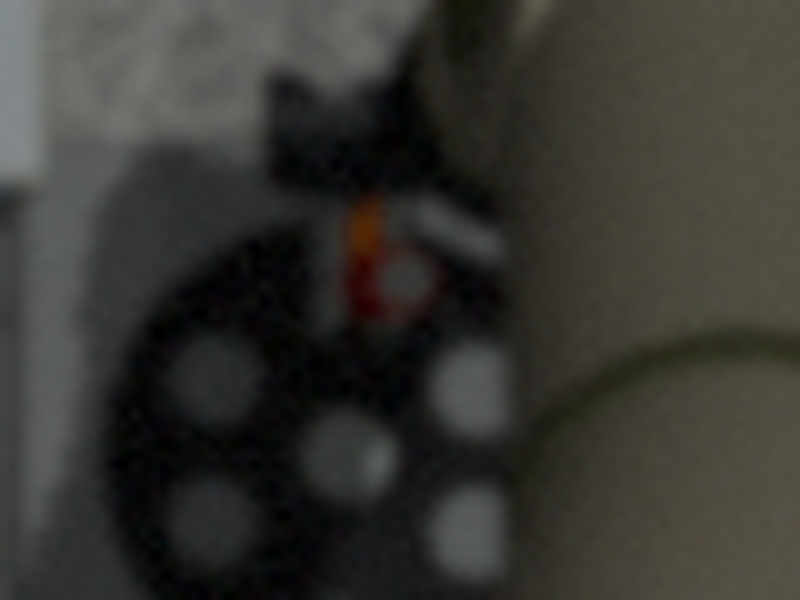

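```bash
python3 -c "
from h import *
print(onz('top',[[370.5,197.5]],.151), onz('top',[[366.5,201]],.087),tri([290+33.2,130+29.5],[370.5,197.5]))
to([.521,-.173,.122],-1.5)
"
```

```text
[[ 0.51627869 -0.17389317  0.151     ]] [[ 0.51498554 -0.17270616  0.087     ]] (array([ 0.51766203, -0.17527673,  0.14289057]), np.float64(0.00037112423762763374))
t 6.58 tcp [ 0.5378 -0.1725  0.2666] grasp [ 0.5379 -0.1726  0.2127] w 0.0511 F [ 0.8  0.1 -0.4]
 R [[1.0, -0.028, 0.001], [-0.028, -1.0, -0.003], [0.001, 0.003, -1.0]] q [  9.3  26.1   3.8 115.3  -2.4  38.7 -77.1]
 shift units [-0.56  0.02  3.02]
 yaw -1.63 turn z units -0.02
 rotvec units [ 0.03 -0.01 -0.02]
```

Call:
servo_tool(moves=[{"offset":[-0.6,0,1],"rotation":[0,0,0],"grip":0.6},{"offset":[0,0.05,1],"rotation":[0,0,0],"grip":0.6},{"offset":[0,0,1],"rotation":[0,0,0],"grip":0.6},{"offset":[0,0,0],"rotation":[0,0,0],"grip":0.6}])

```text
time_s: 7.08
tcp_pos: [0.5174, -0.1737, 0.1712]
tcp_rot: [[1.0, -0.029, -0.004], [-0.029, -1.0, -0.002], [-0.003, 0.002, -1.0]]
wrist_force: [0.4, -0.6, 0.0]
grip_width: 0.0513
```

```bash
python3 -c "
from h import *
to([.519,-.174,.120],-1.5)
"
```

```text
t 7.08 tcp [ 0.5174 -0.1737  0.1712] grasp [ 0.5172 -0.1738  0.1173] w 0.0513 F [ 0.4 -0.6  0. ]
 R [[1.0, -0.029, -0.004], [-0.029, -1.0, -0.002], [-0.003, 0.002, -1.0]] q [ 10.7  33.2   2.6 121.6  -3.   25.4 -76.1]
 shift units [ 0.06  0.   -0.09]
 yaw -1.64 turn z units -0.02
 rotvec units [ 0.02  0.03 -0.02]
```

Close, then push the handle fully upright (+x) slightly before winding.

Call:
servo_tool(moves=[{"offset":[0.06,0,0],"rotation":[0,0,0],"grip":0},{"offset":[0,0,0],"rotation":[0,0,0],"grip":0},{"offset":[0,0,0],"rotation":[0,0,0],"grip":0},{"offset":[0.12,0,0],"rotation":[0,0,0],"grip":0},{"offset":[0,0,0],"rotation":[0,0,0],"grip":0}], squeeze=40)

```text
time_s: 7.7
tcp_pos: [0.5202, -0.1738, 0.172]
tcp_rot: [[1.0, -0.029, -0.01], [-0.029, -1.0, -0.001], [-0.01, 0.002, -1.0]]
wrist_force: [0.3, 1.0, -8.3]
grip_width: 0.0209
```

```bash
python3 -c "
from h import *
to([.519,-.174,.120],-1.5)
"
```

```text
t 7.7 tcp [ 0.5202 -0.1738  0.172 ] grasp [ 0.5197 -0.1738  0.1181] w 0.0209 F [ 0.3  1.  -8.3]
 R [[1.0, -0.029, -0.01], [-0.029, -1.0, -0.001], [-0.01, 0.002, -1.0]] q [ 10.6  33.4   2.7 121.   -2.9  26.2 -76.2]
 shift units [-0.02  0.01 -0.06]
 yaw -1.67 turn z units -0.03
 rotvec units [ 0.02  0.1  -0.03]
```

Call:
servo_tool(moves=[{"offset":[-0.03,-0.33,0],"rotation":[0,0,0],"grip":0},{"offset":[-0.1,-0.32,0],"rotation":[0,0,0],"grip":0},{"offset":[-0.16,-0.3,0],"rotation":[0,0,0],"grip":0},{"offset":[0,0,0],"rotation":[0,0,0],"grip":0}])

```text
time_s: 8.2
tcp_pos: [0.5143, -0.1429, 0.1722]
tcp_rot: [[1.0, -0.028, -0.005], [-0.029, -1.0, -0.002], [-0.005, 0.002, -1.0]]
wrist_force: [-0.0, 0.2, -6.6]
grip_width: 0.021
```

```bash
python3 -c "
from h import *
st()
im=vision.get_image('scene');crop(im,230,90,160,120,5,'s7.png')
"
```

```text
t 8.2 tcp [ 0.5143 -0.1429  0.1722] grasp [ 0.514  -0.143   0.1183] w 0.021 F [-0.   0.2 -6.6]
 R [[1.0, -0.028, -0.005], [-0.029, -1.0, -0.002], [-0.005, 0.002, -1.0]] q [  7.3  32.6   3.  123.   -3.5  24.7 -78.7]
```

View pics/s7.png

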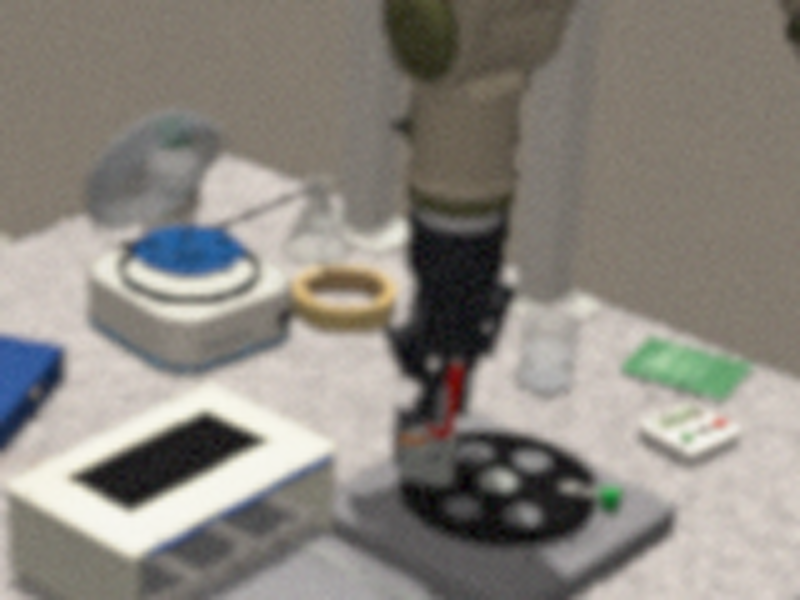

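```bash
cat >> h.py <<'E'
def arc(c,r,a1,step):
    s,g,R=st(); v=g[:2]-c; a0=np.arctan2(v[1],v[0]); print(" r",np.hypot(*v).round(4),"a0",a0.round(3))
    if a0<-.7 and a1>0: a0+=2*np.pi
    n=int(np.ceil(abs(a1-a0)/step)); A=np.linspace(a0,a1,n+1); P=np.c_[c[0]+r*np.cos(A),c[1]+r*np.sin(A)]; P[0]=g[:2]
    for d in np.diff(P,axis=0): print("  ",(R.T@np.r_[d,0]/.03).round(2)[:2].tolist())
E
python3 -c "
from h import *
arc(np.array([.4715,-.172]),.05,2.2,.25)
"
```

```text
t 8.25 tcp [ 0.5144 -0.1431  0.1722] grasp [ 0.5141 -0.1432  0.1183] w 0.0216 F [ 0.8  1.4 -6.6]
 R [[1.0, -0.029, -0.005], [-0.029, -1.0, -0.002], [-0.005, 0.002, -1.0]] q [  7.3  32.7   3.  123.   -3.5  24.7 -78.7]
 r 0.0514 a0 0.594
   [-0.29, -0.26]
   [-0.31, -0.22]
   [-0.36, -0.14]
   [-0.38, -0.06]
   [-0.38, 0.03]
   [-0.36, 0.12]
   [-0.33, 0.2]
```

Call:
servo_tool(moves=[{"offset":[-0.25,-0.28,0],"rotation":[0,0,0],"grip":0},{"offset":[-0.31,-0.22,0],"rotation":[0,0,0],"grip":0},{"offset":[-0.36,-0.14,0],"rotation":[0,0,0],"grip":0},{"offset":[-0.38,-0.06,0],"rotation":[0,0,0],"grip":0},{"offset":[0,0,0],"rotation":[0,0,0],"grip":0}])

```text
time_s: 8.88
tcp_pos: [0.478, -0.1185, 0.1728]
tcp_rot: [[1.0, -0.026, 0.001], [-0.026, -1.0, -0.001], [0.001, 0.001, -1.0]]
wrist_force: [-0.4, 1.6, -8.8]
grip_width: 0.0213
```

```bash
python3 -c "
from h import *
arc(np.array([.4715,-.172]),.05,3.0,.25)
im=vision.get_image('scene');crop(im,230,90,160,120,5,'s8.png')
im=vision.get_image('top');crop(im,255,130,160,120,5,'t8.png')
"
```

```text
t 8.88 tcp [ 0.478  -0.1185  0.1728] grasp [ 0.4781 -0.1186  0.1189] w 0.0213 F [-0.4  1.6 -8.8]
 R [[1.0, -0.026, 0.001], [-0.026, -1.0, -0.001], [0.001, 0.001, -1.0]] q [  5.3  30.8   2.8 128.4  -3.9  20.8 -80.2]
 r 0.0538 a0 1.448
   [-0.38, 0.13]
   [-0.36, 0.09]
   [-0.33, 0.16]
   [-0.29, 0.23]
   [-0.23, 0.29]
   [-0.16, 0.33]
   [-0.08, 0.36]
```

View pics/s8.png

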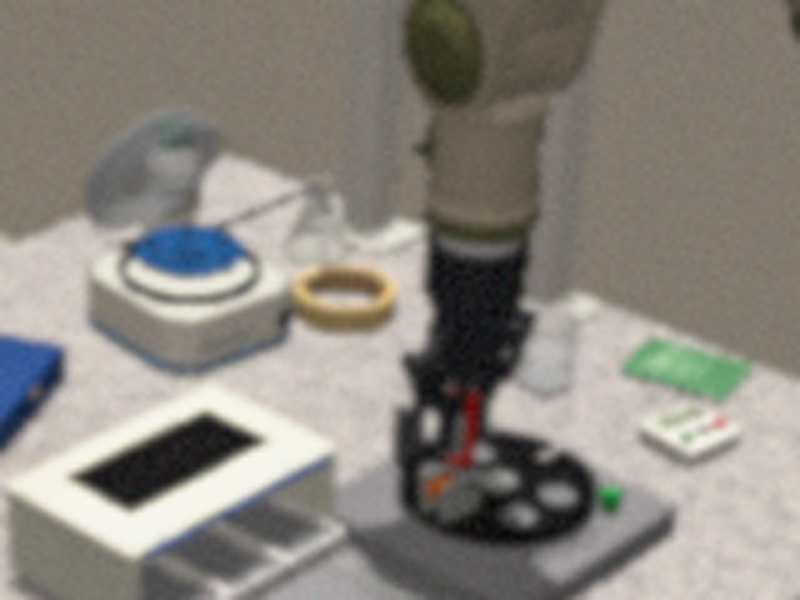

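View pics/t8.png

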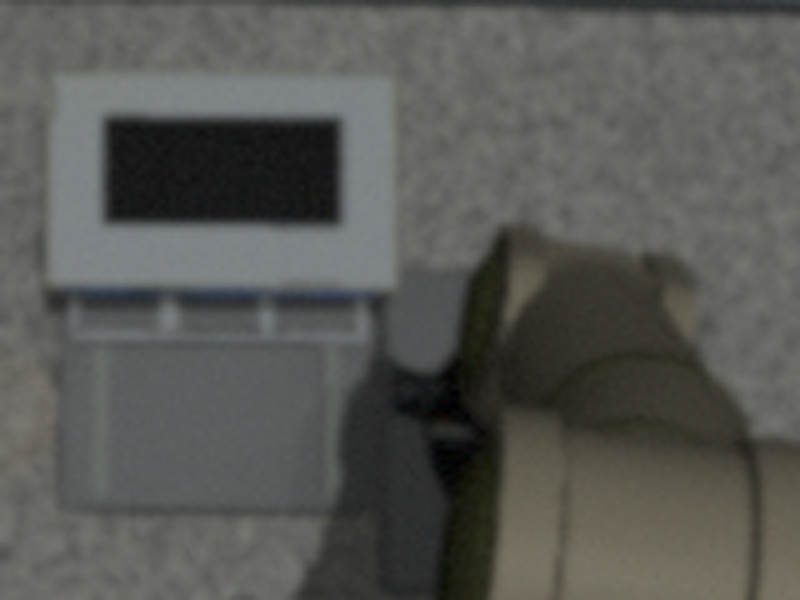

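Call:
servo_tool(moves=[{"offset":[-0.38,0.06,0],"rotation":[0,0,0],"grip":0},{"offset":[-0.36,0.11,0],"rotation":[0,0,0],"grip":0},{"offset":[-0.33,0.18,0],"rotation":[0,0,0],"grip":0},{"offset":[-0.29,0.23,0],"rotation":[0,0,0],"grip":0},{"offset":[0,0,0],"rotation":[0,0,0],"grip":0}])

```text
time_s: 9.6
tcp_pos: [0.4383, -0.1338, 0.1728]
tcp_rot: [[1.0, -0.024, 0.004], [-0.024, -1.0, 0.001], [0.004, -0.001, -1.0]]
wrist_force: [-3.1, -1.4, -5.7]
grip_width: 0.0207
```

```bash
python3 -c "
from h import *
arc(np.array([.4715,-.172]),.05,3.8,.25)
"
```

```text
t 9.6 tcp [ 0.4383 -0.1338  0.1728] grasp [ 0.4385 -0.1338  0.1189] w 0.0207 F [-3.1 -1.4 -5.7]
 R [[1.0, -0.024, 0.004], [-0.024, -1.0, 0.001], [0.004, -0.001, -1.0]] q [  8.6  29.4   1.9 132.7  -3.4  17.7 -77.9]
 r 0.0505 a0 2.283
   [-0.23, 0.28]
   [-0.18, 0.31]
   [-0.1, 0.35]
   [-0.03, 0.36]
   [0.05, 0.36]
   [0.13, 0.34]
   [0.2, 0.3]
```

Call:
servo_tool(moves=[{"offset":[-0.23,0.28,0],"rotation":[0,0,0],"grip":0},{"offset":[-0.18,0.31,0],"rotation":[0,0,0],"grip":0},{"offset":[-0.1,0.35,0],"rotation":[0,0,0],"grip":0},{"offset":[-0.03,0.36,0],"rotation":[0,0,0],"grip":0},{"offset":[0,0,0],"rotation":[0,0,0],"grip":0}])

```text
time_s: 10.22
tcp_pos: [0.4243, -0.1761, 0.1728]
tcp_rot: [[1.0, -0.024, 0.011], [-0.024, -1.0, -0.001], [0.011, 0.001, -1.0]]
wrist_force: [2.1, -1.2, -9.4]
grip_width: 0.0212
```

```bash
python3 -c "
from h import *
arc(np.array([.4715,-.172]),.05,4.6,.25)
im=vision.get_image('scene');crop(im,230,90,160,120,5,'s9.png')
"
```

```text
t 10.22 tcp [ 0.4243 -0.1761  0.1728] grasp [ 0.4249 -0.1762  0.1189] w 0.0212 F [ 2.1 -1.2 -9.4]
 R [[1.0, -0.024, 0.011], [-0.024, -1.0, -0.001], [0.011, 0.001, -1.0]] q [ 14.8  29.4   1.1 132.8  -2.1  17.3 -73.7]
 r 0.0468 a0 -3.052
   [-0.02, 0.38]
   [0.17, 0.34]
   [0.24, 0.29]
   [0.3, 0.23]
   [0.34, 0.16]
   [0.37, 0.08]
```

View pics/s9.png

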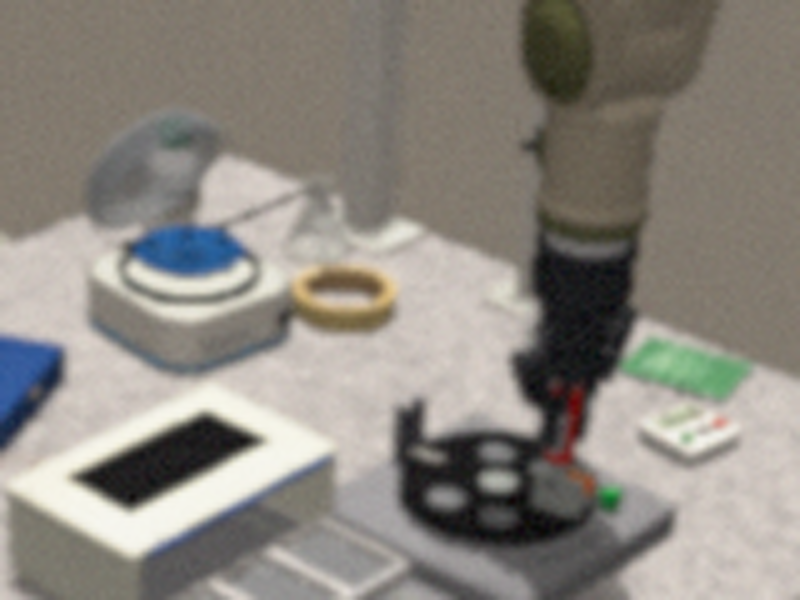

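Call:
servo_tool(moves=[{"offset":[0.02,0.36,0],"rotation":[0,0,0],"grip":0},{"offset":[0.15,0.34,0],"rotation":[0,0,0],"grip":0},{"offset":[0.24,0.29,0],"rotation":[0,0,0],"grip":0},{"offset":[0.3,0.23,0],"rotation":[0,0,0],"grip":0},{"offset":[0,0,0],"rotation":[0,0,0],"grip":0}])

```text
time_s: 10.9
tcp_pos: [0.4471, -0.2111, 0.1728]
tcp_rot: [[1.0, -0.019, 0.011], [-0.019, -1.0, 0.003], [0.011, -0.003, -1.0]]
wrist_force: [3.2, 1.6, -7.0]
grip_width: 0.0211
```

```bash
python3 -c "
from h import *
arc(np.array([.473,-.172]),.05,4.6,.25)
im=vision.get_image('top');crop(im,255,130,160,120,5,'t10.png')
im=vision.get_image('scene');crop(im,230,90,160,120,5,'s10.png')
"
```

```text
t 10.9 tcp [ 0.4471 -0.2111  0.1728] grasp [ 0.4477 -0.2109  0.1189] w 0.0211 F [ 3.2  1.6 -7. ]
 R [[1.0, -0.019, 0.011], [-0.019, -1.0, 0.003], [0.011, -0.003, -1.0]] q [ 18.7  30.7   0.3 128.3  -1.5  20.4 -70.7]
 r 0.0464 a0 -2.146
   [0.28, 0.27]
   [0.38, 0.08]
```

View pics/s10.png

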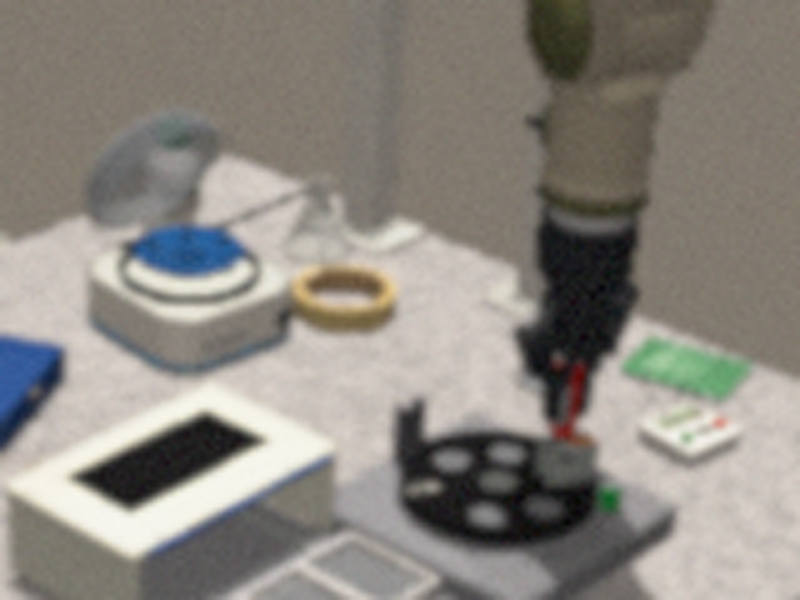

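View pics/t10.png

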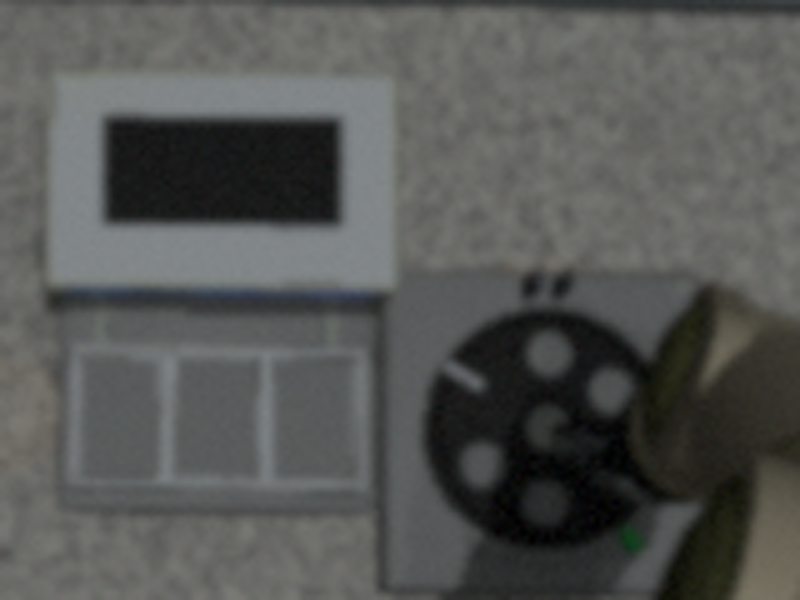

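Call:
servo_tool(moves=[{"offset":[0.33,0.18,0],"rotation":[0,0,0],"grip":0},{"offset":[0.3,0.1,0],"rotation":[0,0,0],"grip":0},{"offset":[0,0,0],"rotation":[0,0,0],"grip":0},{"offset":[0,0,0],"rotation":[0,0,0],"grip":0}])

```text
time_s: 11.5
tcp_pos: [0.4632, -0.2175, 0.1728]
tcp_rot: [[1.0, -0.017, 0.006], [-0.017, -1.0, 0.006], [0.006, -0.006, -1.0]]
wrist_force: [1.1, 2.3, -8.0]
grip_width: 0.021
```

```bash
python3 -c "
from h import *
arc(np.array([.473,-.172]),.05,4.6,.25)
im=vision.get_image('top');crop(im,255,130,160,120,5,'t11.png');cv2.imwrite('pics/top11.png',im)
"
```

```text
t 11.5 tcp [ 0.4632 -0.2175  0.1728] grasp [ 0.4635 -0.2172  0.1189] w 0.021 F [ 1.1  2.3 -8. ]
 R [[1.0, -0.017, 0.006], [-0.017, -1.0, 0.006], [0.006, -0.006, -1.0]] q [ 18.8  31.5   0.3 125.9  -1.5  22.4 -70.6]
 r 0.0462 a0 -1.777
   [0.13, 0.15]
```

View pics/t11.png

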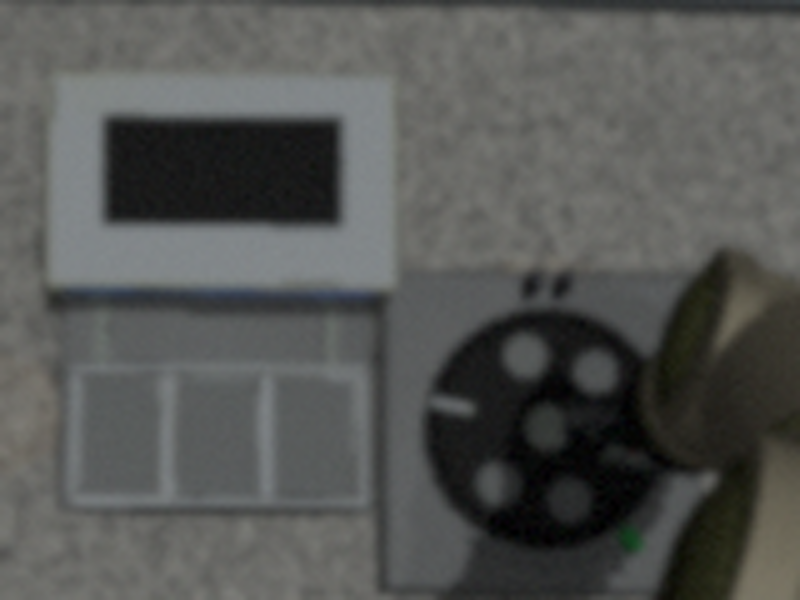

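Call:
servo_tool(moves=[{"offset":[0.12,0.02,0],"rotation":[0,0,0],"grip":0},{"offset":[0,0,0],"rotation":[0,0,0],"grip":0.6},{"offset":[0,0,0],"rotation":[0,0,0],"grip":0.6},{"offset":[0,0,-0.8],"rotation":[0,0,0],"grip":0.6},{"offset":[0,0,-1],"rotation":[0,0,0],"grip":1},{"offset":[0,0,-1],"rotation":[0,0,0],"grip":1},{"offset":[0,-1,-1],"rotation":[0,0,0],"grip":1},{"offset":[0,-1,-0.3],"rotation":[0,0,0],"grip":1},{"offset":[0,0,0],"rotation":[0,0,0],"grip":1}])

```text
time_s: 12.68
tcp_pos: [0.4677, -0.1615, 0.3029]
tcp_rot: [[1.0, -0.024, 0.012], [-0.024, -1.0, 0.001], [0.012, -0.001, -1.0]]
wrist_force: [0.2, 0.0, -0.3]
grip_width: 0.0856
```

```bash
python3 -c "
from h import *
st()
im=vision.get_image('top');crop(im,180,130,200,150,4,'t12.png');cv2.imwrite('pics/top12.png',im)
im=vision.get_image('scene');crop(im,180,110,200,150,4,'s12.png');cv2.imwrite('pics/scene12.png',im)
"
```

```text
t 12.68 tcp [ 0.4677 -0.1615  0.3029] grasp [ 0.4683 -0.1615  0.249 ] w 0.0856 F [ 0.2  0.  -0.3]
 R [[1.0, -0.024, 0.012], [-0.024, -1.0, 0.001], [0.012, -0.001, -1.0]] q [ 11.6  18.6   1.3 121.7  -1.   39.1 -77.8]
```

View pics/s12.png

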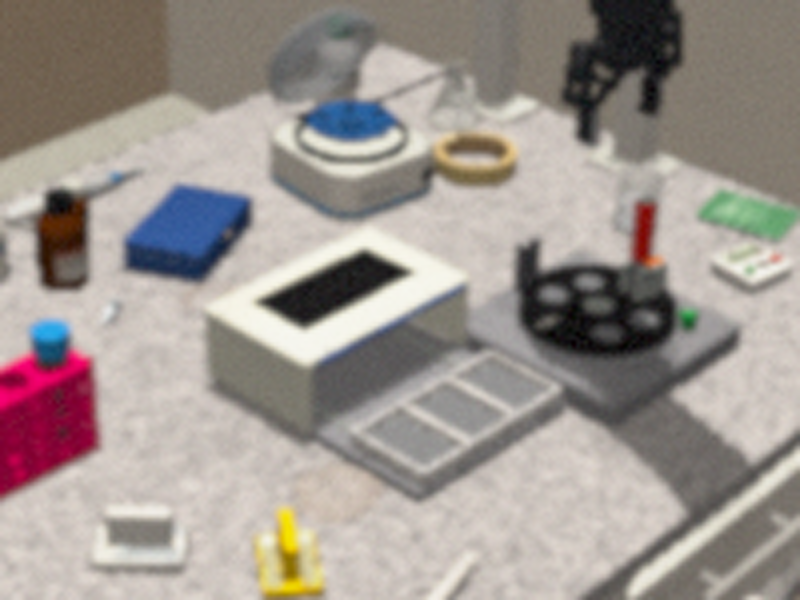

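View pics/t12.png

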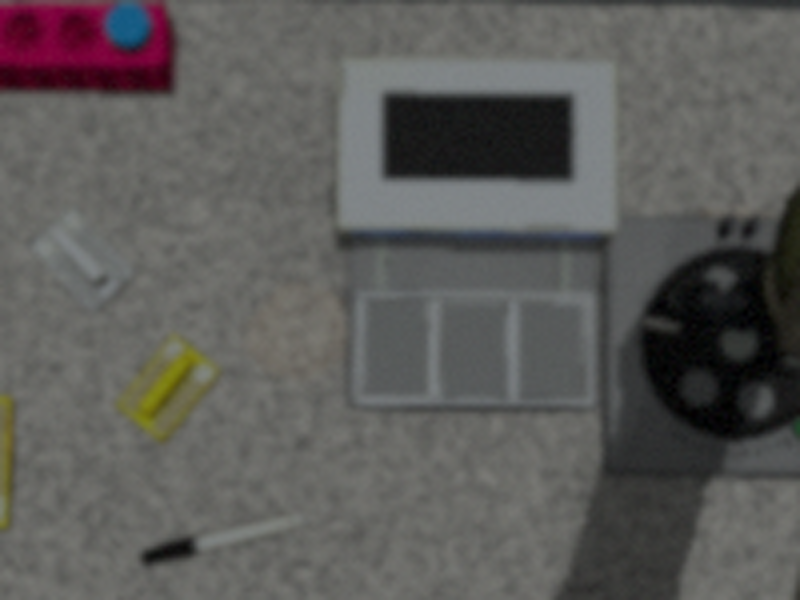

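```bash
python3 -c "
from h import *
g=cv2.cvtColor(cv2.imread('pics/top12.png'),cv2.COLOR_BGR2GRAY).astype(float)
for r0,r1 in((206,212),(213,219),(220,226)):
    p=g[r0:r1,265:332].mean(0); print(r0,[(265+i,round(p[i])) for i in range(1,66) if p[i]>p[i-1] and p[i]>=p[i+1] and p[i]>p.mean()+8], )
    # subpixel
    for i in range(2,64):
        if p[i]>p[i-1] and p[i]>=p[i+1] and p[i]>p.mean()+8:
            d=(p[i-1]-p[i+1])/(2*(p[i-1]-2*p[i]+p[i+1]));print('  ',round(265+i+d,2),(r0+r1-1)/2,onz('top',[[265+i+d,(r0+r1-1)/2]],.03).round(4))
for c0,c1 in((273,286),(292,306),(311,325)):
    p=g[195:240,c0:c1].mean(1)
    for i in range(2,43):
        if p[i]>p[i-1] and p[i]>=p[i+1] and p[i]>p.mean()+6:
            d=(p[i-1]-p[i+1])/(2*(p[i-1]-2*p[i]+p[i+1]));print(' row',round(195+i+d,2),(c0+c1-1)/2,onz('top',[[(c0+c1-1)/2,195+i+d]],.03).round(4))
"
```

```text
206 [(270, 115), (288, 120), (308, 120), (327, 113)]
   269.75 208.5 [[0.5004 0.1298 0.03  ]]
   288.1 208.5 [[0.5001 0.0709 0.03  ]]
   307.86 208.5 [[0.4998 0.0075 0.03  ]]
   326.62 208.5 [[ 0.4995 -0.053   0.03  ]]
213 [(270, 112), (288, 120), (308, 122), (327, 108)]
   269.53 215.5 [[0.4778 0.1306 0.03  ]]
   287.91 215.5 [[0.4775 0.0717 0.03  ]]
   307.66 215.5 [[0.4772 0.0084 0.03  ]]
   326.82 215.5 [[ 0.4768 -0.0532  0.03  ]]
220 [(269, 113), (288, 121), (308, 120), (327, 106)]
   269.38 222.5 [[0.4553 0.1312 0.03  ]]
   287.85 222.5 [[0.455  0.0721 0.03  ]]
   307.89 222.5 [[0.4546 0.008  0.03  ]]
   327.03 222.5 [[ 0.4542 -0.0534  0.03  ]]
 row 202.99 279.0 [[0.5181 0.1    0.03  ]]
 row 229.48 279.0 [[0.4327 0.1006 0.03  ]]
 row 237.43 279.0 [[0.4073 0.1008 0.03  ]]
 row 203.09 298.5 [[0.5175 0.0373 0.03  ]]
 row 229.63 298.5 [[0.4319 0.0383 0.03  ]]
 row 236.58 298.5 [[0.4096 0.0386 0.03  ]]
 row 203.67 317.5 [[ 0.5153 -0.0238  0.03  ]]
 row 229.82 317.5 [[ 0.4309 -0.0225  0.03  ]]
 row 235.43 317.5 [[ 0.4129 -0.0222  0.03  ]]
 row 236.88 317.5 [[ 0.4083 -0.0221  0.03  ]]
```

```bash
cat >> h.py <<'E'
def ysel(im):
    hsv=cv2.cvtColor(im,cv2.COLOR_BGR2HSV); return cv2.inRange(hsv,(20,75,45),(38,255,255))
def platefit(name,mask,z=.012,pr=True):
    c=cv2.convexHull(np.vstack(cv2.findContours(mask,cv2.RETR_EXTERNAL,cv2.CHAIN_APPROX_NONE)[0])).reshape(-1,2).astype(float)
    W=onz(name,c,z)[:,:2].astype(np.float32)
    r=cv2.minAreaRect(W*1000); b=cv2.boxPoints(r)/1000
    e=[b[1]-b[0],b[2]-b[1]];L=[np.linalg.norm(v) for v in e];l=e[int(np.argmax(L))];a=np.degrees(np.arctan2(l[1],l[0]))
    a=(a+90)%180-90
    print("plate centre",b.mean(0).round(4),"size",np.round(L,4),"long axis deg",a.round(1)); return b
E
python3 -c "
from h import *
t=cv2.imread('pics/top12.png');s=cv2.imread('pics/scene12.png')
m=np.zeros((420,560),np.uint8);m[205:250,203:240]=ysel(t)[205:250,203:240]
b=platefit('top',m)
m2=np.zeros((420,560),np.uint8)
mm=ysel(s)[225:270,235:270]; m2[225:270,235:270]=mm
im=s[225:265,200:270];g=t[175:245,180:240]
o=s.copy()
w=[]
for z,sgn in((.03,1),):
    O=np.array([.4745,.040]);y=np.radians(-1.05);X=np.array([np.cos(y),np.sin(y)]);Y=np.array([-np.sin(y),np.cos(y)])
    for j in(-.0945,-.0315,.0315,.0945):
        for i in(-.0425,.0425): w.append(np.r_[O+X*i+Y*j,.03])
q=proj('scene',w);qt=proj('top',w)
big=cv2.resize(s[180:240,260:330],None,fx=10,fy=10,interpolation=2)
for p in q: cv2.circle(big,tuple(int(v) for v in ((p-[260,180])*10+5)),4,(0,0,255),-1)
bt=cv2.resize(t[170:245,180:260],None,fx=10,fy=8*1.25,interpolation=2)
for p in proj('top',np.c_[b,np.full(4,.012)]): cv2.circle(bt,tuple(int(v) for v in ((p-[180,170])*10+5)),4,(0,0,255),-1)
cv2.imwrite('pics/o1.png',big);cv2.imwrite('pics/o2.png',cv2.resize(bt,(640,600)))
"
```

```text
plate centre [0.4442 0.2853] size [0.0775 0.0506] long axis deg -39.0
```

View pics/o1.png

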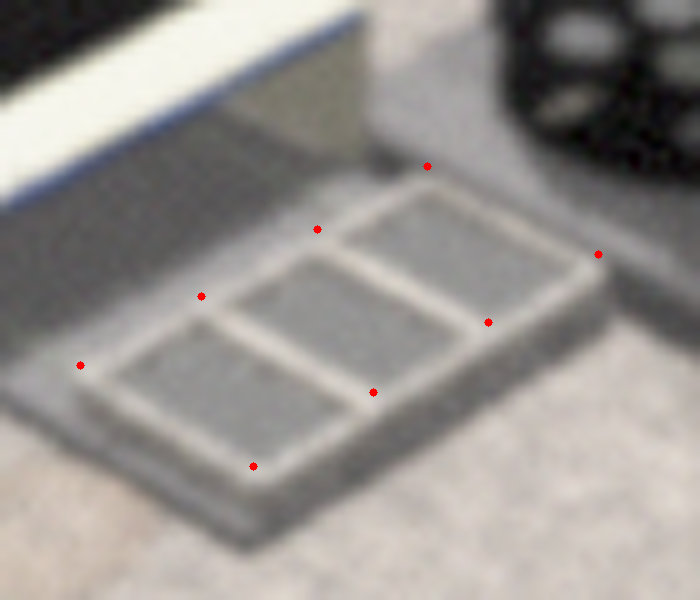

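View pics/o2.png

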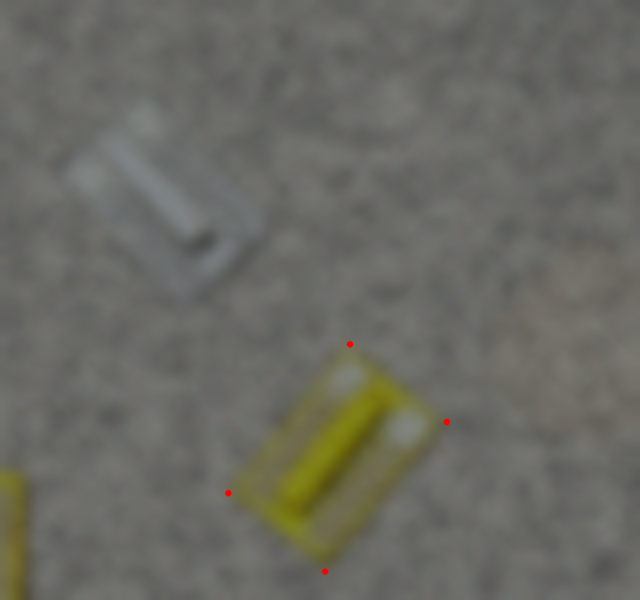

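Call:
servo_tool(moves=[{"offset":[0,0,0],"rotation":[0,0,-1],"grip":1},{"offset":[0,0,0],"rotation":[0,0,-1],"grip":1},{"offset":[0,0,0],"rotation":[0,0,-1],"grip":1},{"offset":[0,0,0],"rotation":[0,0,-1],"grip":1},{"offset":[0,0,0],"rotation":[0,0,-1],"grip":1},{"offset":[0,0,0],"rotation":[0,0,-1],"grip":1},{"offset":[0,0,0],"rotation":[0,0,-1],"grip":1},{"offset":[0,0,0],"rotation":[0,0,-1],"grip":1},{"offset":[0,0,0],"rotation":[0,0,-1],"grip":1},{"offset":[0,0,0],"rotation":[0,0,-1],"grip":1},{"offset":[0,0,0],"rotation":[0,0,-1],"grip":1},{"offset":[0,0,0],"rotation":[0,0,-1],"grip":1},{"offset":[0,0,0],"rotation":[0,0,-1],"grip":1},{"offset":[0,0,0],"rotation":[0,0,-1],"grip":1},{"offset":[0,0,0],"rotation":[0,0,-1],"grip":1}])

```text
time_s: 14.65
tcp_pos: [0.4639, -0.1835, 0.2932]
tcp_rot: [[0.075, 0.997, -0.0], [0.997, -0.075, -0.001], [-0.001, -0.0, -1.0]]
wrist_force: [-0.3, -0.5, -0.4]
grip_width: 0.0858
```

```bash
python3 -c "
from h import *
to([.4442,.2853,.16],141)
"
```

```text
t 14.65 tcp [ 0.4639 -0.1835  0.2932] grasp [ 0.4639 -0.1836  0.2393] w 0.0858 F [-0.3 -0.5 -0.4]
 R [[0.075, 0.997, -0.0], [0.997, -0.075, -0.001], [-0.001, -0.0, -1.0]] q [ 30.9  21.  -21.  120.5  11.5  40.3  -1.8]
 shift units [15.54 -1.82  2.62]
 yaw 85.71 turn z units -9.65
 rotvec units [-0.01  0.01 -9.65]
```

Call:
servo_tool(moves=[{"offset":[1,-0.12,0],"rotation":[0,0,0],"grip":1},{"offset":[1,-0.12,0],"rotation":[0,0,0],"grip":1},{"offset":[1,-0.12,0],"rotation":[0,0,0],"grip":1},{"offset":[1,-0.12,0],"rotation":[0,0,0],"grip":1},{"offset":[1,-0.12,0],"rotation":[0,0,0],"grip":1},{"offset":[1,-0.12,0],"rotation":[0,0,0],"grip":1},{"offset":[1,-0.12,0],"rotation":[0,0,0],"grip":1},{"offset":[1,-0.12,0],"rotation":[0,0,0],"grip":1},{"offset":[1,-0.12,0],"rotation":[0,0,0],"grip":1},{"offset":[1,-0.12,0],"rotation":[0,0,0],"grip":1},{"offset":[1,-0.12,0],"rotation":[0,0,0],"grip":1},{"offset":[1,-0.12,0],"rotation":[0,0,0],"grip":1},{"offset":[1,-0.12,0],"rotation":[0,0,0],"grip":1},{"offset":[1,-0.12,0],"rotation":[0,0,0],"grip":1},{"offset":[0,0,0],"rotation":[0,0,0],"grip":1}])

```text
time_s: 16.52
tcp_pos: [0.4568, 0.2335, 0.2836]
tcp_rot: [[0.106, 0.994, -0.008], [0.994, -0.106, -0.002], [-0.003, -0.008, -1.0]]
wrist_force: [0.3, 0.3, 0.1]
grip_width: 0.0853
```

```bash
python3 -c "
from h import *
to([.4442,.2853,.16],141)
"
```

```text
t 16.52 tcp [0.4568 0.2335 0.2836] grasp [0.4564 0.2334 0.2297] w 0.0853 F [0.3 0.3 0.1]
 R [[0.106, 0.994, -0.008], [0.994, -0.106, -0.002], [-0.003, -0.008, -1.0]] q [-15.7  23.1 -23.7 119.1  13.7  40.8 -54.3]
 shift units [ 1.68 -0.57  2.32]
 yaw 83.93 turn z units -9.96
 rotvec units [-0.09 -0.01 -9.96]
```

Call:
servo_tool(moves=[{"offset":[0.5,0,0],"rotation":[0,0,-1],"grip":1},{"offset":[0.5,0,0],"rotation":[0,0,-1],"grip":1},{"offset":[0.5,0,0],"rotation":[0,0,-1],"grip":1},{"offset":[0.2,0,0],"rotation":[0,0,-1],"grip":1},{"offset":[0,0,0],"rotation":[0,0,-1],"grip":1},{"offset":[0,0,0],"rotation":[0,0,-1],"grip":1},{"offset":[0,0,0],"rotation":[0,0,-1],"grip":1},{"offset":[0,0,0],"rotation":[0,0,-1],"grip":1},{"offset":[0,0,0],"rotation":[0,0,-1],"grip":1},{"offset":[0,0,0],"rotation":[0,0,-1],"grip":1},{"offset":[0,0,0],"rotation":[0,0,0],"grip":1}])

```text
time_s: 17.9
tcp_pos: [0.4647, 0.2663, 0.2762]
tcp_rot: [[-0.785, 0.62, -0.016], [0.62, 0.784, -0.013], [0.005, -0.02, -1.0]]
wrist_force: [-0.4, -0.1, -0.3]
grip_width: 0.0853
```

```bash
python3 -c "
from h import *
to([.4442,.2853,.16],141)
"
```

```text
t 17.9 tcp [0.4647 0.2663 0.2762] grasp [0.4639 0.2656 0.2223] w 0.0853 F [-0.4 -0.1 -0.3]
 R [[-0.785, 0.62, -0.016], [0.62, 0.784, -0.013], [0.005, -0.02, -1.0]] q [ -8.2  28.2 -39.  115.8  24.4  45.5 -10.1]
 shift units [0.91 0.15 2.08]
 yaw 141.68 turn z units 0.12
 rotvec units [-0.2  -0.04  0.12]
```

Call:
servo_tool(moves=[{"offset":[0.45,0.08,0.9],"rotation":[-0.2,0,0.1],"grip":1},{"offset":[0.45,0.08,0.9],"rotation":[0,0,0],"grip":1},{"offset":[0,0,0.9],"rotation":[0,0,0],"grip":1},{"offset":[0,0,0],"rotation":[0,0,0],"grip":1}])

```text
time_s: 18.4
tcp_pos: [0.4484, 0.2831, 0.1926]
tcp_rot: [[-0.767, 0.641, -0.003], [0.641, 0.767, 0.002], [0.003, -0.0, -1.0]]
wrist_force: [0.2, 0.8, 0.5]
grip_width: 0.0854
```

```bash
python3 -c "
from h import *
to([.4442,.2853,.036],141)
im=vision.get_image('scene');crop(im,180,190,120,90,6,'s14.png')
"
```

```text
t 18.4 tcp [0.4484 0.2831 0.1926] grasp [0.4482 0.2832 0.1387] w 0.0854 F [0.2 0.8 0.5]
 R [[-0.767, 0.641, -0.003], [0.641, 0.767, 0.002], [0.003, -0.0, -1.0]] q [-15.6  33.7 -32.6 121.3  32.2  33.7 -21.1]
 shift units [ 0.14 -0.03  3.42]
 yaw 140.12 turn z units -0.15
 rotvec units [-0.   -0.03 -0.15]
```

View pics/s14.png

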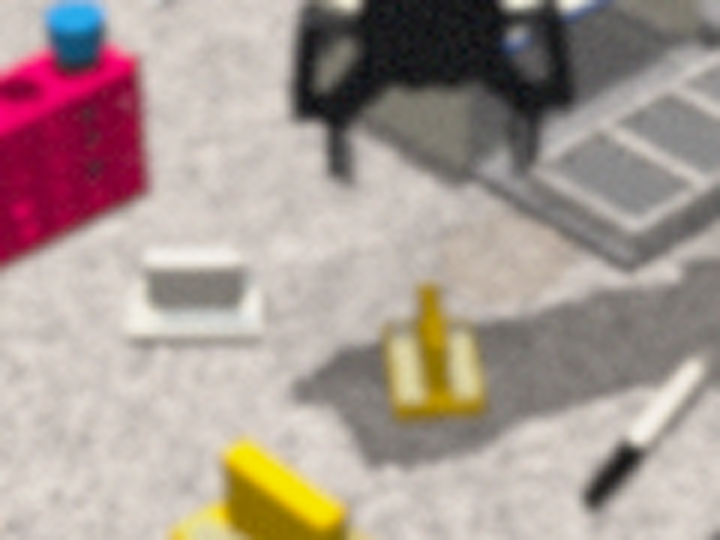

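Call:
servo_tool(moves=[{"offset":[0.12,-0.03,0.9],"rotation":[0,0,-0.15],"grip":1},{"offset":[0,0,0.9],"rotation":[0,0,0],"grip":0.8},{"offset":[0,0,0.8],"rotation":[0,0,0],"grip":0.6},{"offset":[0,0,0],"rotation":[0,0,0],"grip":0.5}])

```text
time_s: 18.95
tcp_pos: [0.4493, 0.2855, 0.1185]
tcp_rot: [[-0.772, 0.635, 0.006], [0.635, 0.772, 0.006], [-0.0, 0.009, -1.0]]
wrist_force: [-0.7, 0.8, 1.3]
grip_width: 0.0429
```

```bash
python3 -c "
from h import *
to([.4442,.2853,.036],141)
im=vision.get_image('scene');crop(im,210,200,80,60,10,'s15.png')
"
```

```text
t 18.95 tcp [0.4493 0.2855 0.1185] grasp [0.4496 0.2859 0.0646] w 0.0429 F [-0.7  0.8  1.3]
 R [[-0.772, 0.635, 0.006], [0.635, 0.772, 0.006], [-0.0, 0.009, -1.0]] q [-21.6  39.6 -24.7 123.9  40.6  24.  -28.5]
 shift units [ 0.13 -0.14  0.95]
 yaw 140.56 turn z units -0.08
 rotvec units [ 0.09  0.   -0.08]
```

View pics/s15.png

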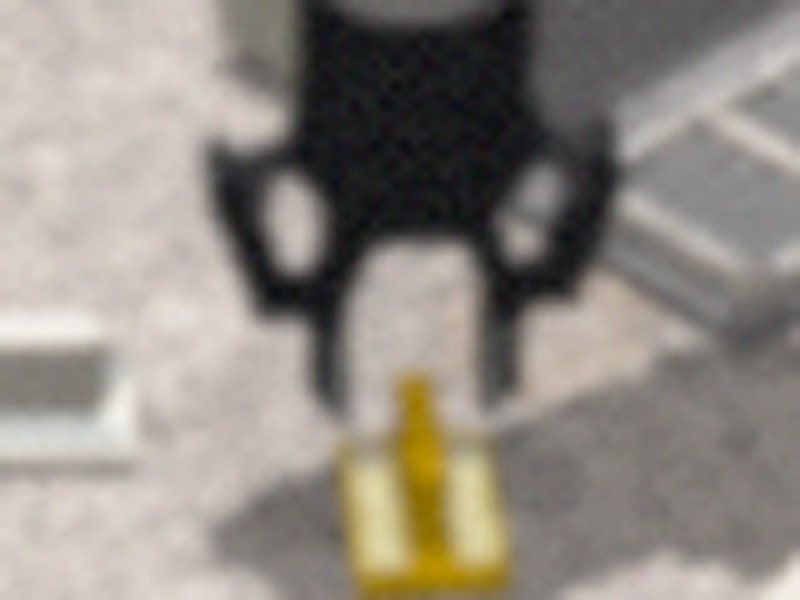

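Call:
servo_tool(moves=[{"offset":[0.15,-0.14,0.5],"rotation":[0.05,0,-0.05],"grip":0.5},{"offset":[0,0,0.5],"rotation":[0,0,0],"grip":0.5},{"offset":[0,0,0],"rotation":[0,0,0],"grip":0.5}])

```text
time_s: 19.38
tcp_pos: [0.4446, 0.2859, 0.0899]
tcp_rot: [[-0.774, 0.633, 0.007], [0.633, 0.774, 0.006], [-0.002, 0.009, -1.0]]
wrist_force: [0.4, 1.2, -0.1]
grip_width: 0.0424
```

```bash
python3 -c "
from h import *
to([.4442,.2853,.036],141)
"
```

```text
t 19.38 tcp [0.4446 0.2859 0.0899] grasp [0.4449 0.2862 0.036 ] w 0.0424 F [ 0.4  1.2 -0.1]
 R [[-0.774, 0.633, 0.007], [0.633, 0.774, 0.006], [-0.002, 0.009, -1.0]] q [-24.8  41.8 -20.6 125.1  44.1  19.7 -32. ]
 shift units [ 0.   -0.04  0.  ]
 yaw 140.76 turn z units -0.04
 rotvec units [ 0.09  0.02 -0.04]
```

Call:
servo_tool(moves=[{"offset":[0,0,0],"rotation":[0,0,0],"grip":0},{"offset":[0,0,0],"rotation":[0,0,0],"grip":0},{"offset":[0,0,0],"rotation":[0,0,0],"grip":0},{"offset":[0,0,-0.5],"rotation":[0,0,0],"grip":0},{"offset":[0,0,-0.8],"rotation":[0,0,0],"grip":0},{"offset":[0,0,-0.8],"rotation":[0,0,0],"grip":0},{"offset":[0,0,-0.8],"rotation":[0,0,0],"grip":0},{"offset":[0,0,0],"rotation":[0,0,0],"grip":0}], squeeze=80)

```text
time_s: 20.38
tcp_pos: [0.4436, 0.2849, 0.1833]
tcp_rot: [[-0.775, 0.632, 0.007], [0.632, 0.775, 0.005], [-0.002, 0.008, -1.0]]
wrist_force: [0.5, -0.8, -1.6]
grip_width: 0.0126
```

```bash
python3 -c "
from h import *
to([.476,.103,.12],179)
"
```

```text
t 20.38 tcp [0.4436 0.2849 0.1833] grasp [0.444  0.2852 0.1294] w 0.0126 F [ 0.5 -0.8 -1.6]
 R [[-0.775, 0.632, 0.007], [0.632, 0.775, 0.005], [-0.002, 0.008, -1.0]] q [-16.8  34.1 -31.8 122.4  34.2  31.9 -23. ]
 shift units [-4.67 -4.03  0.29]
 yaw 140.77 turn z units -6.67
 rotvec units [ 0.07  0.05 -6.67]
```

Call:
servo_tool(moves=[{"offset":[0,0,0],"rotation":[0,0,-0.95],"grip":0},{"offset":[0,0,0],"rotation":[0,0,-0.95],"grip":0},{"offset":[0,0,0],"rotation":[0,0,-0.95],"grip":0},{"offset":[0,0,0],"rotation":[0,0,-0.95],"grip":0},{"offset":[0,0,0],"rotation":[0,0,-0.95],"grip":0},{"offset":[0,0,0],"rotation":[0,0,-0.95],"grip":0},{"offset":[0,0,0],"rotation":[0,0,-0.95],"grip":0},{"offset":[0,0,0],"rotation":[0,0,0],"grip":0}])

```text
time_s: 21.38
tcp_pos: [0.4419, 0.2818, 0.1803]
tcp_rot: [[-1.0, -0.0, 0.003], [-0.0, 1.0, 0.001], [-0.003, 0.001, -1.0]]
wrist_force: [1.3, -0.2, -2.5]
grip_width: 0.0131
```

```bash
python3 -c "
from h import *
to([.476,.103,.12],179)
im=vision.get_image('scene');crop(im,200,180,120,90,6,'s16.png')
"
```

```text
t 21.38 tcp [0.4419 0.2818 0.1803] grasp [0.4421 0.2818 0.1264] w 0.0131 F [ 1.3 -0.2 -2.5]
 R [[-1.0, -0.0, 0.003], [-0.0, 1.0, 0.001], [-0.003, 0.001, -1.0]] q [ -9.8  37.  -42.3 122.3  43.1  36.5   7.3]
 shift units [-1.13 -5.96  0.21]
 yaw -180.0 turn z units -62.66
 rotvec units [0.01 0.03 0.18]
```

View pics/s16.png

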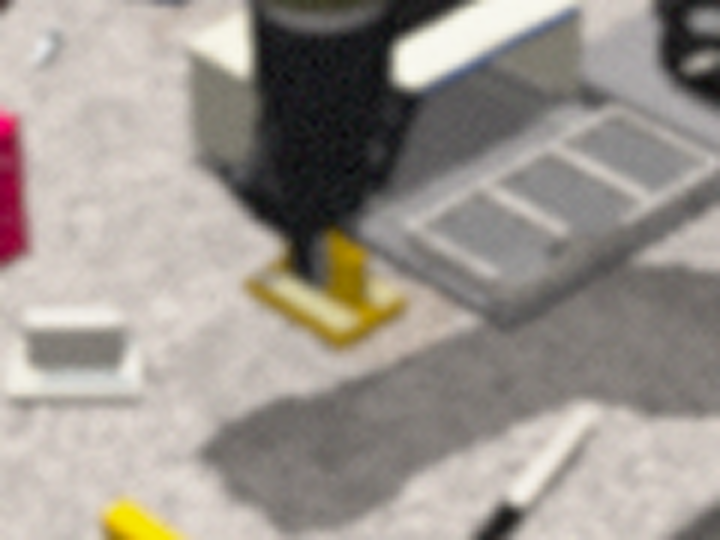

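Call:
servo_tool(moves=[{"offset":[-0.19,-1,0],"rotation":[0,0,0.15],"grip":0},{"offset":[-0.19,-1,0],"rotation":[0,0,0],"grip":0},{"offset":[-0.19,-1,0],"rotation":[0,0,0],"grip":0},{"offset":[-0.19,-1,0],"rotation":[0,0,0],"grip":0},{"offset":[-0.19,-1,0],"rotation":[0,0,0],"grip":0},{"offset":[-0.19,-1,0],"rotation":[0,0,0],"grip":0},{"offset":[0,0,0],"rotation":[0,0,0],"grip":0}])

```text
time_s: 22.3
tcp_pos: [0.4728, 0.0963, 0.1791]
tcp_rot: [[-1.0, 0.031, 0.002], [0.031, 1.0, 0.001], [-0.001, 0.001, -1.0]]
wrist_force: [0.5, -0.3, -1.9]
grip_width: 0.0126
```

```bash
python3 -c "
from h import *
to([.476,.103,.11],179)
im=vision.get_image('scene');crop(im,240,160,100,75,8,'s17.png');cv2.imwrite('pics/scene17.png',im)
im=vision.get_image('top');crop(im,250,170,80,75,8,'t17.png');cv2.imwrite('pics/top17.png',im)
"
```

```text
t 22.3 tcp [0.4728 0.0963 0.1791] grasp [0.4729 0.0963 0.1252] w 0.0126 F [ 0.5 -0.3 -1.9]
 R [[-1.0, 0.031, 0.002], [0.031, 1.0, 0.001], [-0.001, 0.001, -1.0]] q [ 11.3  35.1 -42.3 127.5  44.8  33.2  23.1]
 shift units [-0.1   0.23  0.51]
 yaw 178.2 turn z units -0.14
 rotvec units [ 0.01  0.01 -0.14]
```

View pics/s17.png

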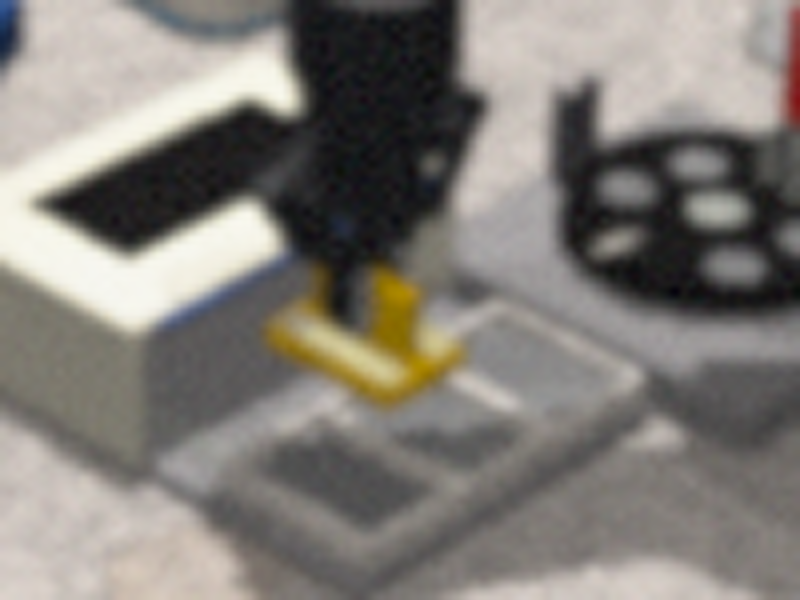

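View pics/t17.png

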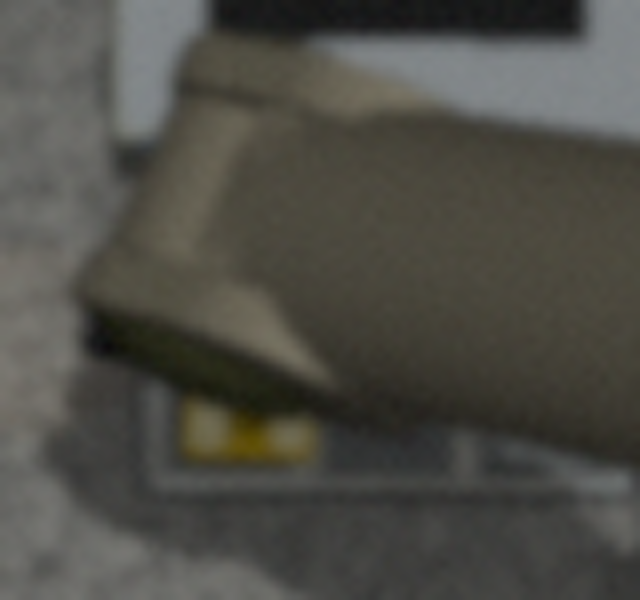

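```bash
python3 -c "
from h import *
s,g,R=st()
z=g[2]-.036+.012
P=onz('top',np.array([[182,462],[318,462]])/8+[250,170]-.4,z);print(P.round(4)); m=P.mean(0); print('centre est',m[:2]+.038*np.array([.9995,-.031]))
"
```

```text
t 22.4 tcp [0.4729 0.0989 0.1795] grasp [0.473  0.0991 0.1256] w 0.0125 F [-0.7 -0.1 -1.6]
 R [[-1.0, 0.028, 0.003], [0.028, 1.0, 0.003], [-0.003, 0.003, -1.0]] q [ 11.1  35.1 -42.4 127.4  44.8  33.2  23.1]
[[0.4327 0.1218 0.1016]
 [0.4324 0.0698 0.1016]]
centre est [0.47054448 0.09463563]
```

Call:
servo_tool(moves=[{"offset":[-0.12,0.2,0.8],"rotation":[0,0,-0.1],"grip":0},{"offset":[0,0,0.6],"rotation":[0,0,0],"grip":0},{"offset":[0,0,0],"rotation":[0,0,0],"grip":0},{"offset":[0,0,0],"rotation":[0,0,0],"grip":0},{"offset":[0,0,0],"rotation":[0,0,0],"grip":0}])

```text
time_s: 23.02
tcp_pos: [0.4771, 0.1105, 0.1383]
tcp_rot: [[-1.0, 0.014, 0.006], [0.014, 1.0, 0.007], [-0.005, 0.007, -1.0]]
wrist_force: [0.6, -0.5, -2.0]
grip_width: 0.0126
```

```bash
python3 -c "
from h import *
to([.4765,.1045,.07],179)
im=vision.get_image('scene');crop(im,240,160,100,75,8,'s18.png');cv2.imwrite('pics/scene18.png',im)
im=vision.get_image('top');crop(im,255,185,80,60,10,'t18.png');cv2.imwrite('pics/top18.png',im)
st()
"
```

```text
t 23.02 tcp [0.4771 0.1105 0.1383] grasp [0.4774 0.1109 0.0844] w 0.0126 F [ 0.6 -0.5 -2. ]
 R [[-1.0, 0.014, 0.006], [0.014, 1.0, 0.007], [-0.005, 0.007, -1.0]] q [  6.2  38.6 -37.3 128.3  51.5  28.6  16.9]
 shift units [ 0.03 -0.22  0.48]
 yaw 179.17 turn z units 0.03
 rotvec units [0.07 0.05 0.03]
t 23.12 tcp [0.4772 0.1103 0.1383] grasp [0.4775 0.1106 0.0844] w 0.0127 F [-0.3  0.2 -1.8]
 R [[-1.0, 0.015, 0.006], [0.015, 1.0, 0.007], [-0.006, 0.007, -1.0]] q [  6.2  38.6 -37.3 128.3  51.5  28.6  16.9]
```

View pics/s18.png

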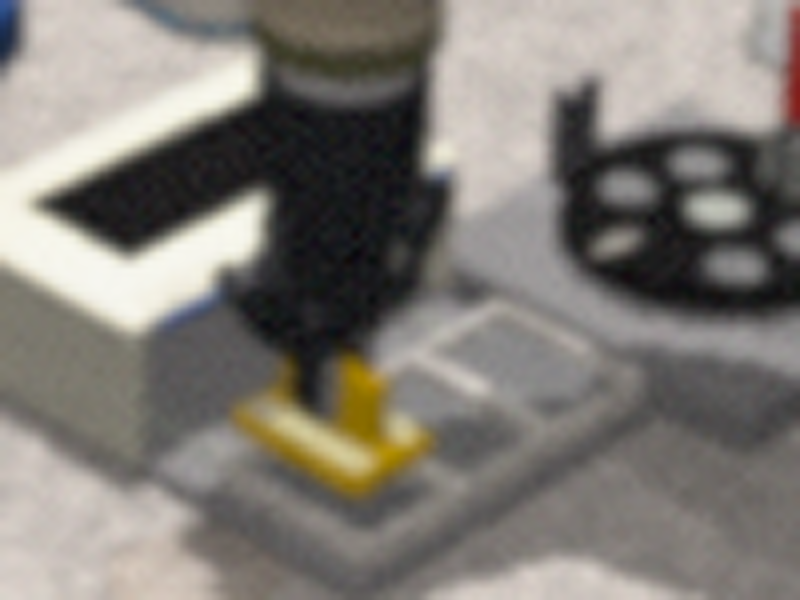

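View pics/t18.png

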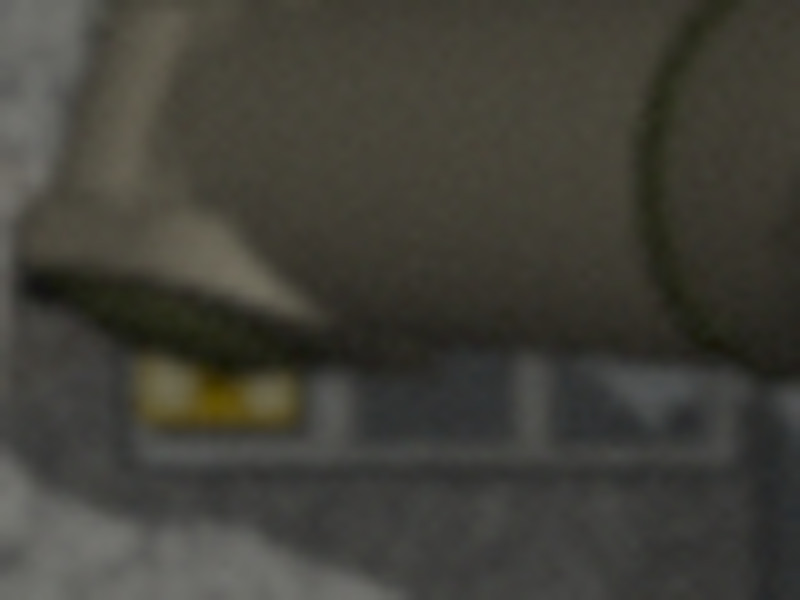

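```bash
python3 -c "
from h import *
im=cv2.imread('pics/top18.png');hsv=cv2.cvtColor(im,cv2.COLOR_BGR2HSV)
m=np.zeros((420,560),np.uint8);m[219:232,262:292]=cv2.inRange(hsv,(15,60,30),(38,255,255))[219:232,262:292]
P=np.argwhere(m);print(P.min(0),P.max(0))
b=im[:,:,0].astype(int);sat=hsv[:,:,1].astype(float)
for r in(223,224,225,226): print(r,sat[r,264:290].astype(int).tolist())
print([int(sat[r,272:282].mean()) for r in range(220,233)])
P=onz('top',np.array([[137,428],[303,428]])/10+[255,185]-.45,.0844-.024);print(P.round(4),P.mean(0)[:2]+.038*np.array([1,-.015]))
"
```

```text
[219 268] [227 289]
223 [12, 8, 9, 29, 65, 86, 82, 70, 68, 87, 125, 198, 255, 223, 168, 141, 89, 72, 76, 89, 92, 48, 11, 7, 10, 11]
224 [13, 8, 14, 30, 69, 93, 88, 76, 75, 98, 145, 205, 249, 231, 205, 138, 94, 76, 78, 90, 99, 47, 17, 0, 12, 10]
225 [8, 4, 9, 22, 86, 112, 108, 98, 94, 117, 157, 207, 239, 225, 209, 150, 108, 87, 88, 104, 106, 47, 17, 9, 9, 10]
226 [12, 8, 9, 22, 67, 111, 129, 126, 135, 145, 179, 187, 217, 198, 189, 177, 133, 117, 129, 123, 115, 48, 10, 6, 9, 10]
[101, 122, 130, 142, 151, 159, 167, 130, 34, 11, 7, 8, 9]
[[0.4368 0.1347 0.0604]
 [0.4365 0.0826 0.0604]] [0.47463884 0.10806393]
```

Call:
servo_tool(moves=[{"offset":[0,-0.21,0.2],"rotation":[0.07,0.05,0],"grip":0},{"offset":[0,0,0.2],"rotation":[0,0,0],"grip":0},{"offset":[0,0,0],"rotation":[0,0,0],"grip":0},{"offset":[0,0,0],"rotation":[0,0,0],"grip":0}])

```text
time_s: 23.62
tcp_pos: [0.4773, 0.1029, 0.1257]
tcp_rot: [[-1.0, 0.016, 0.001], [0.016, 1.0, -0.001], [-0.001, -0.001, -1.0]]
wrist_force: [0.1, -0.2, -1.1]
grip_width: 0.0128
```

```bash
python3 -c "
from h import *
to([.478,.1045,.06],179)
im=vision.get_image('scene');crop(im,250,190,60,50,12,'s19.png');cv2.imwrite('pics/scene19.png',im)
im=vision.get_image('top');crop(im,255,200,60,40,12,'t19.png');cv2.imwrite('pics/top19.png',im)
"
```

```text
t 23.62 tcp [0.4773 0.1029 0.1257] grasp [0.4773 0.1029 0.0718] w 0.0128 F [ 0.1 -0.2 -1.1]
 R [[-1.0, 0.016, 0.001], [0.016, 1.0, -0.001], [-0.001, -0.001, -1.0]] q [  5.6  39.7 -35.6 128.7  53.5  27.6  15.7]
 shift units [-0.02  0.06  0.39]
 yaw 179.08 turn z units 0.01
 rotvec units [-0.01  0.01  0.01]
```

View pics/s19.png

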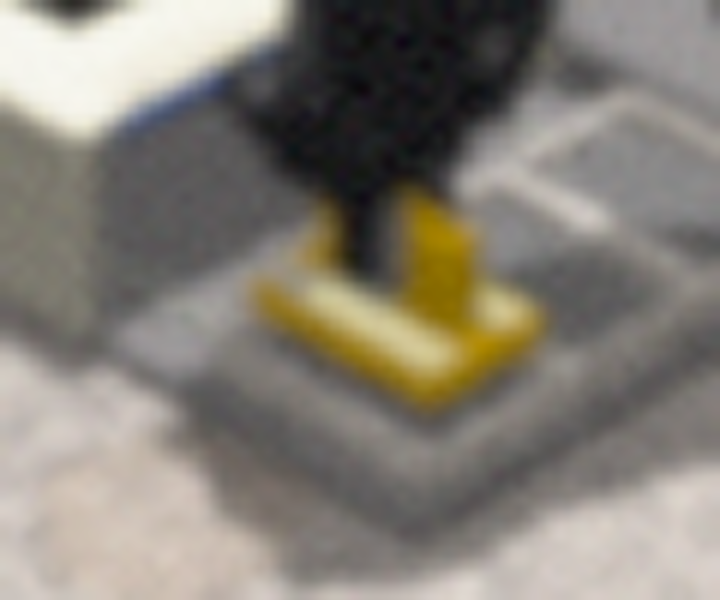

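View pics/t19.png

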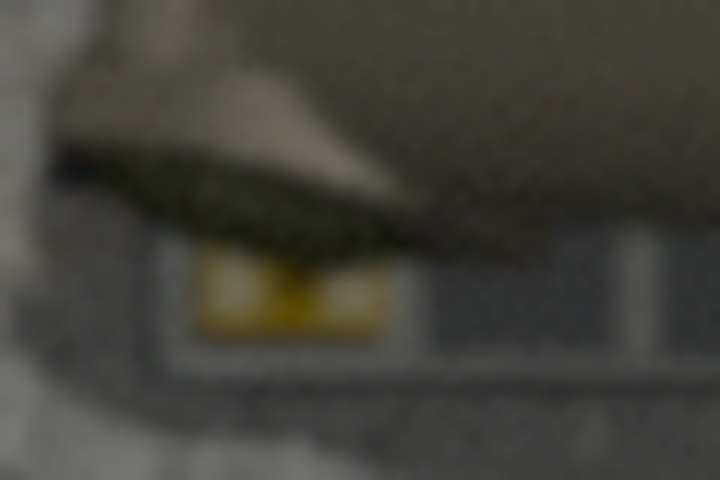

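Call:
servo_tool(moves=[{"offset":[-0.03,0.02,0.2],"rotation":[0,0,0],"grip":0},{"offset":[0,0,0.15],"rotation":[0,0,0],"grip":0},{"offset":[0,0,0],"rotation":[0,0,0],"grip":0},{"offset":[0,0,0],"rotation":[0,0,0],"grip":0}])

```text
time_s: 24.22
tcp_pos: [0.4784, 0.1039, 0.1145]
tcp_rot: [[-1.0, 0.016, 0.001], [0.016, 1.0, -0.001], [-0.001, -0.001, -1.0]]
wrist_force: [-0.8, -0.1, -1.4]
grip_width: 0.0125
```

```bash
python3 -c "
from h import *
to([.478,.1035,.058],179)
im=vision.get_image('scene');crop(im,250,190,60,50,12,'s20.png')
im=vision.get_image('top');crop(im,255,200,60,40,12,'t20.png')
"
```

```text
t 24.23 tcp [0.4784 0.1039 0.1145] grasp [0.4784 0.1038 0.0606] w 0.0125 F [-0.8 -0.1 -1.4]
 R [[-1.0, 0.016, 0.001], [0.016, 1.0, -0.001], [-0.001, -0.001, -1.0]] q [  4.5  40.6 -34.  128.9  55.5  26.3  14. ]
 shift units [ 0.01 -0.01  0.09]
 yaw 179.1 turn z units 0.02
 rotvec units [-0.01  0.01  0.02]
```

View pics/s20.png

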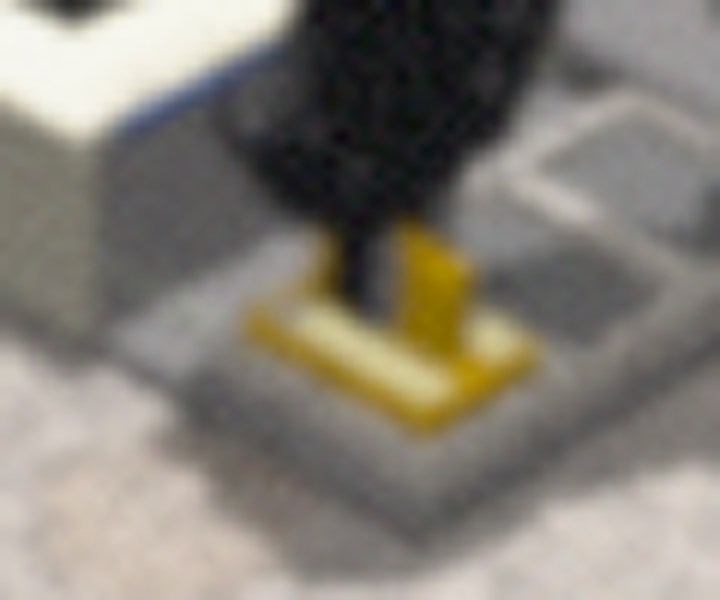

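View pics/t20.png

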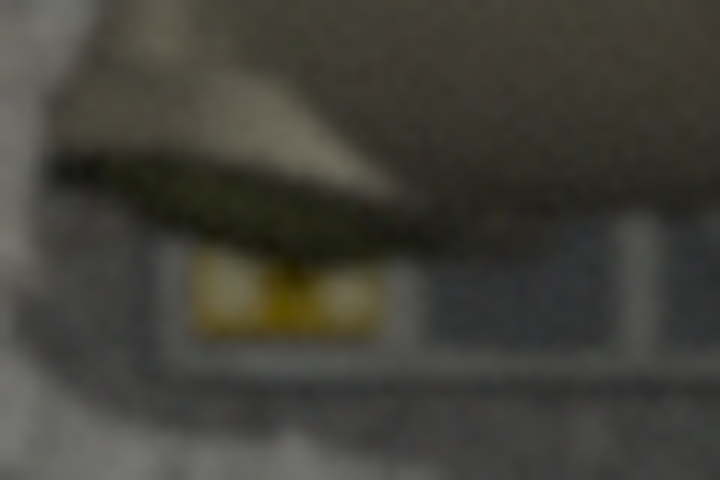

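Call:
servo_tool(moves=[{"offset":[0,-0.03,0.1],"rotation":[0,0,0],"grip":0},{"offset":[0,0,0.06],"rotation":[0,0,0],"grip":0},{"offset":[0,0,0],"rotation":[0,0,0],"grip":0}])

```text
time_s: 24.7
tcp_pos: [0.4797, 0.1031, 0.1124]
tcp_rot: [[-1.0, 0.016, 0.007], [0.016, 1.0, -0.001], [-0.007, -0.001, -1.0]]
wrist_force: [-1.8, 0.3, -2.3]
grip_width: 0.0128
```

```bash
python3 -c "
from h import *
to([.478,.1035,.058],179)
"
```

```text
t 24.7 tcp [0.4797 0.1031 0.1124] grasp [0.4801 0.103  0.0585] w 0.0128 F [-1.8  0.3 -2.3]
 R [[-1.0, 0.016, 0.007], [0.016, 1.0, -0.001], [-0.007, -0.001, -1.0]] q [  4.1  40.7 -33.4 129.   56.4  25.8  13.2]
 shift units [0.07 0.02 0.02]
 yaw 179.09 turn z units 0.02
 rotvec units [-0.01  0.07  0.02]
```

Call:
servo_tool(moves=[{"offset":[0.04,0,0],"rotation":[0,0,0],"grip":0.3},{"offset":[0,0,0],"rotation":[0,0,0],"grip":0.45},{"offset":[0,0,0],"rotation":[0,0,0],"grip":0.45},{"offset":[0,0,-0.6],"rotation":[0,0,0],"grip":0.45},{"offset":[0,0,-0.9],"rotation":[0,0,0],"grip":0.45},{"offset":[0,0,-0.9],"rotation":[0,0,0],"grip":0.45},{"offset":[0,0,-0.9],"rotation":[0,0,0],"grip":1},{"offset":[0,0.9,-0.9],"rotation":[0,0,0],"grip":1},{"offset":[0,1,-0.5],"rotation":[0,0,0],"grip":1},{"offset":[0,1,0],"rotation":[0,0,0],"grip":1},{"offset":[0,1,0],"rotation":[0,0,0],"grip":1}])

```text
time_s: 26.08
tcp_pos: [0.4797, 0.2203, 0.256]
tcp_rot: [[-1.0, 0.021, 0.003], [0.021, 1.0, -0.003], [-0.003, -0.002, -1.0]]
wrist_force: [0.7, -0.2, 0.0]
grip_width: 0.0853
```

```bash
python3 -c "
from h import *
st()
im=vision.get_image('scene');crop(im,190,180,120,90,6,'s21.png');cv2.imwrite('pics/scene21.png',im)
im=vision.get_image('top');crop(im,180,150,160,100,5,'t21.png');cv2.imwrite('pics/top21.png',im)
"
```

```text
t 26.07 tcp [0.4797 0.2203 0.256 ] grasp [0.4799 0.2202 0.2021] w 0.0853 F [ 0.7 -0.2  0. ]
 R [[-1.0, 0.021, 0.003], [0.021, 1.0, -0.003], [-0.003, -0.002, -1.0]] q [  3.   31.8 -48.7 118.1  34.4  45.   21.9]
```

View pics/s21.png

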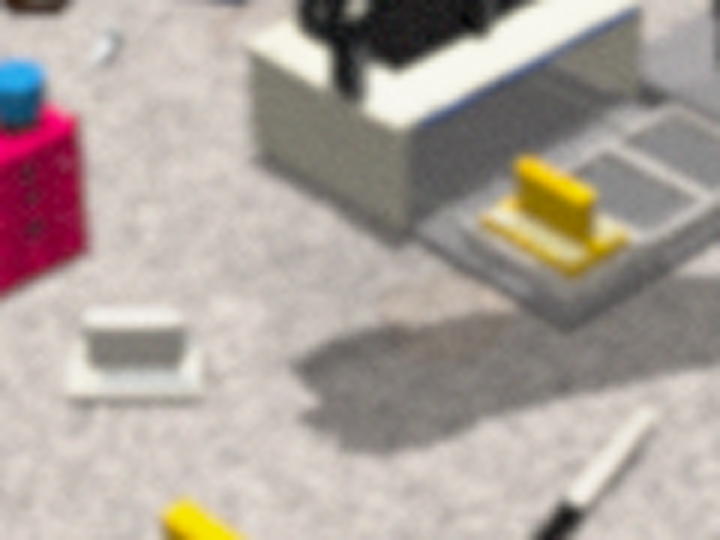

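View pics/t21.png

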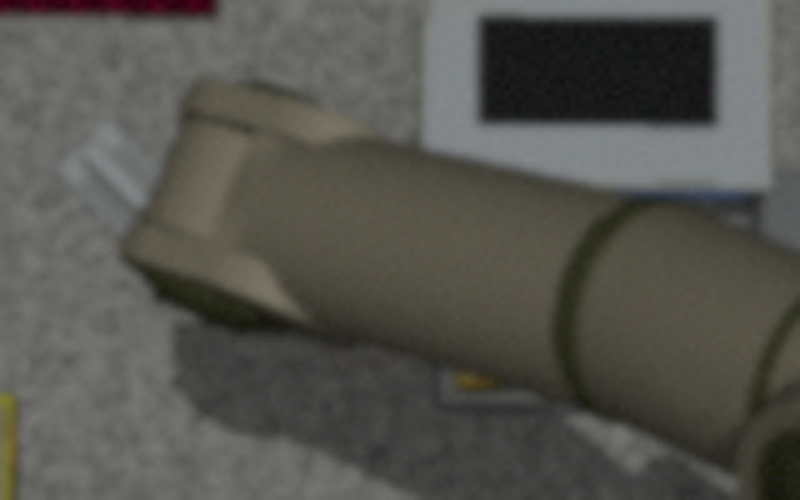

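```bash
python3 -c "
from h import *
t=cv2.imread('pics/top12.png');t0=cv2.imread('pics/top0.png')
a=((t.astype(float)+t0)/2).astype(np.uint8)
c=a[175:212,180:222];c=cv2.normalize(c,None,0,255,cv2.NORM_MINMAX)
cv2.imwrite('pics/w1.png',cv2.resize(c,None,fx=16,fy=16,interpolation=2))
s=cv2.imread('pics/scene21.png')[225:250,195:230]
cv2.imwrite('pics/w2.png',cv2.resize(s,None,fx=20,fy=20,interpolation=2))
"
```

```text
(no output)
```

View pics/w1.png

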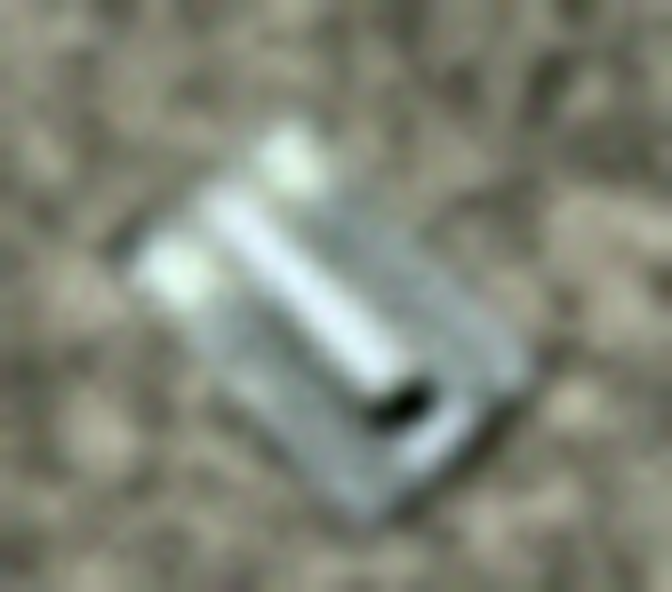

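View pics/w2.png

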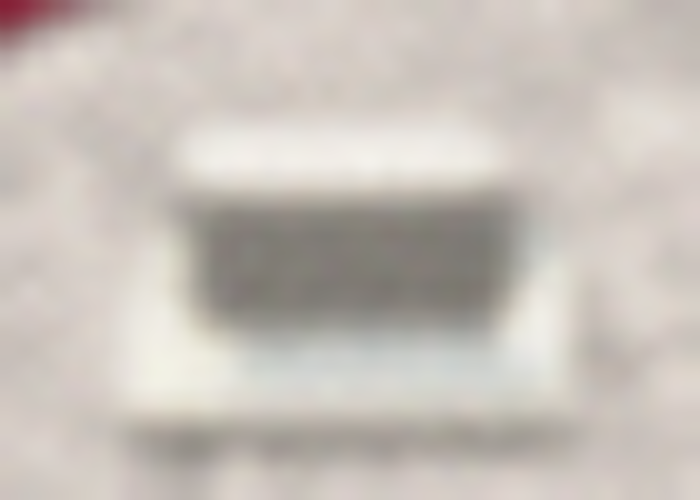

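```bash
python3 -c "
from h import *
f=lambda l:(np.array(l,float)+.5)/16-.5+[180,175]
r=onz('top',f([[218,188],[396,380]]),.046);d=r[0]-r[1];print('rib',r.round(4),r.mean(0).round(4),np.linalg.norm(d),np.degrees(np.arctan2(d[1],d[0])))
p=onz('top',f([[295,115],[125,260],[365,530],[540,370]]),.012);print(p.round(4),p.mean(0).round(4))
d=p[0]-p[3];print(np.linalg.norm(d),np.degrees(np.arctan2(d[1],d[0])));d=p[1]-p[2];print(np.linalg.norm(d),np.degrees(np.arctan2(d[1],d[0])))
d=p[0]-p[1];print(np.linalg.norm(d),np.degrees(np.arctan2(d[1],d[0])))
d=p[3]-p[2];print(np.linalg.norm(d),np.degrees(np.arctan2(d[1],d[0])))
f2=lambda l:(np.array(l,float)+.5)/20-.5+[195,225]
# scene rib top: front edge (180,195)-(505,190), back edge (180,125)-(500,125)
r=onz('scene',f2([[180,160],[503,158]]),.046);d=r[0]-r[1];print('scene rib',r.round(4),r.mean(0).round(4),np.linalg.norm(d),np.degrees(np.arctan2(d[1],d[0])))
to([.5497,.355,.16],45)
"
```

```text
rib [[0.5713 0.3747 0.046 ]
 [0.5323 0.3385 0.046 ]] [0.5518 0.3566 0.046 ] 0.05327670582846909 42.85195108784184
[[0.5923 0.3641 0.012 ]
 [0.5625 0.3985 0.012 ]
 [0.5067 0.3487 0.012 ]
 [0.5393 0.3134 0.012 ]] [0.5502 0.3562 0.012 ]
0.07333787368457385 43.762032142814384
0.07480103818525119 41.765565981153884
0.045504420035050064 -49.08125864091249
0.048061641107245964 -47.23876729430402
scene rib [[0.5898 0.37   0.046 ]
 [0.5517 0.3315 0.046 ]] [0.5708 0.3508 0.046 ] 0.05411669491589313 45.22097691361959
t 26.18 tcp [0.4794 0.2232 0.2564] grasp [0.4796 0.2232 0.2025] w 0.0855 F [-0.1  0.  -0.7]
 R [[-1.0, 0.017, 0.004], [0.017, 1.0, 0.0], [-0.004, 0.001, -1.0]] q [  2.8  31.8 -48.9 118.1  34.4  45.   21.9]
 shift units [-2.25  4.43  1.43]
 yaw 179.02 turn z units 23.39
 rotvec units [5.000e-02 1.000e-02 2.339e+01]
```

Call:
servo_tool(moves=[{"offset":[0,-1,0],"rotation":[0,0,-1],"grip":1},{"offset":[0,-1,0],"rotation":[0,0,-1],"grip":1},{"offset":[0,-1,0],"rotation":[0,0,-1],"grip":1},{"offset":[0,0,0],"rotation":[0,0,-1],"grip":1},{"offset":[0,0,0],"rotation":[0,0,-1],"grip":1},{"offset":[0,0,0],"rotation":[0,0,-1],"grip":1},{"offset":[0,0,0],"rotation":[0,0,-1],"grip":1},{"offset":[0,0,0],"rotation":[0,0,-1],"grip":1}])

```text
time_s: 27.18
tcp_pos: [0.4859, 0.1261, 0.2539]
tcp_rot: [[-0.691, -0.722, -0.001], [-0.722, 0.691, -0.004], [0.003, -0.002, -1.0]]
wrist_force: [0.1, 0.6, -0.1]
grip_width: 0.0857
```

```bash
python3 -c "
from h import *
st()
s=vision.get_image('scene');cv2.imwrite('pics/scene22.png',s)
t=vision.get_image('top');cv2.imwrite('pics/top22.png',t);crop(t,150,140,160,110,5,'t22.png')
c=t[165:205,180:222];c=cv2.normalize(c,None,0,255,cv2.NORM_MINMAX)
cv2.imwrite('pics/w3.png',cv2.resize(c,None,fx=14,fy=14,interpolation=2))
"
```

```text
t 27.18 tcp [0.4859 0.1261 0.2539] grasp [0.4859 0.1259 0.2   ] w 0.0857 F [ 0.1  0.6 -0.1]
 R [[-0.691, -0.722, -0.001], [-0.722, 0.691, -0.004], [0.003, -0.002, -1.0]] q [ 21.1  35.7 -62.3 120.9  42.9  49.7  69.2]
```

View pics/t22.png

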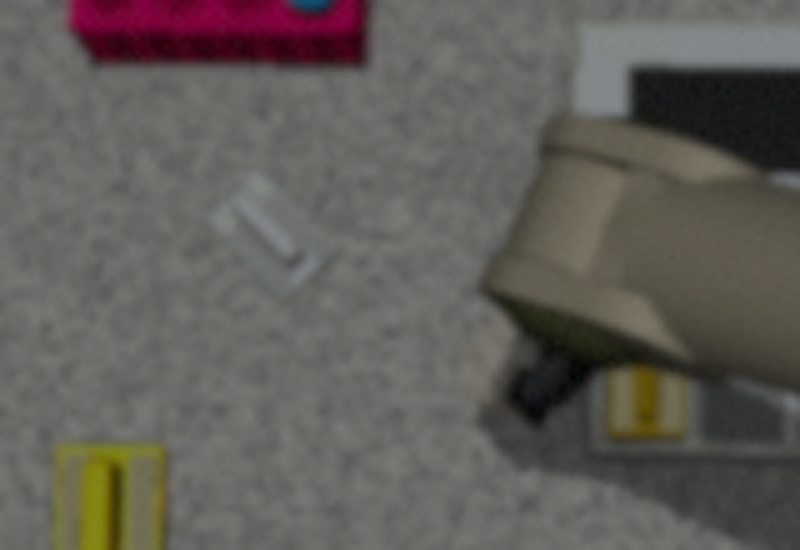

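View pics/w3.png

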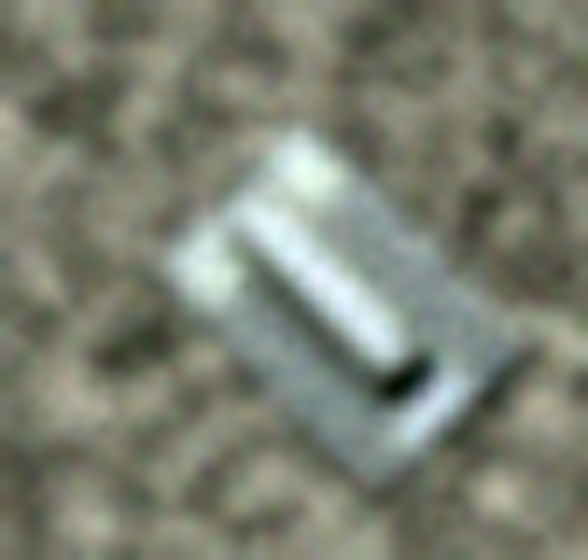

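```bash
python3 -c "
from h import *
f=lambda l:(np.array(l,float)+.5)/14-.5+[180,165]
r=onz('top',f([[248,205],[402,362]]),.046);d=r[0]-r[1];print('rib',r.round(4),r.mean(0).round(4),np.linalg.norm(d),np.degrees(np.arctan2(d[1],d[0])))
p=onz('top',f([[295,128],[162,255],[375,490],[525,345]]),.012);print(p.round(4),p.mean(0).round(4))
for a,b in((0,3),(1,2),(0,1),(3,2)):
  d=p[a]-p[b];print(np.linalg.norm(d),np.degrees(np.arctan2(d[1],d[0])))
t=cv2.imread('pics/top22.png');m=np.zeros((420,560),np.uint8);m[205:235,265:290]=cv2.inRange(cv2.cvtColor(t,cv2.COLOR_BGR2HSV),(15,60,30),(38,255,255))[205:235,265:290]
P=np.argwhere(m);print(P.min(0),P.max(0)); q=onz('top',[[P[:,1].min()-.5,P[:,0].max()+.5],[P[:,1].max()+.5,P[:,0].max()+.5]],.034);print(q,q.mean(0)[:2]+[.038,0])
"
```

```text
rib [[0.5943 0.3619 0.046 ]
 [0.5577 0.3261 0.046 ]] [0.576 0.344 0.046] 0.05126087546830868 44.33765511736311
[[0.619  0.3559 0.012 ]
 [0.589  0.3866 0.012 ]
 [0.5333 0.336  0.012 ]
 [0.5672 0.3014 0.012 ]] [0.5771 0.345  0.012 ]
0.07513315613545195 46.42984509335112
0.07526472487210539 42.21286151883301
0.04294224349592071 -45.729009665177934
0.048475729056386814 -45.56785858889741
[205 265] [227 289]
[[0.43892995 0.14680827 0.034     ]
 [0.43849495 0.06713878 0.034     ]] [0.47671245 0.10697353]
```

Call:
servo_tool(moves=[{"offset":[0,0,0],"rotation":[0,0,1],"grip":1},{"offset":[0,0,0],"rotation":[0,0,1],"grip":1},{"offset":[0,0,0],"rotation":[0,0,1],"grip":1},{"offset":[0,0,0],"rotation":[0,0,1],"grip":1},{"offset":[0,0,0],"rotation":[0,0,1],"grip":1},{"offset":[0,0,0],"rotation":[0,0,1],"grip":1},{"offset":[0,0,0],"rotation":[0,0,1],"grip":1},{"offset":[0,0,0],"rotation":[0,0,1],"grip":1},{"offset":[0,0,0],"rotation":[0,0,1],"grip":1},{"offset":[0,0,0],"rotation":[0,0,1],"grip":1},{"offset":[0,0,0],"rotation":[0,0,1],"grip":1},{"offset":[0,0,0],"rotation":[0,0,1],"grip":1},{"offset":[0,0,0],"rotation":[0,0,1],"grip":1},{"offset":[0,0,0],"rotation":[0,0,1],"grip":1},{"offset":[0,0,0],"rotation":[0,0,1],"grip":1},{"offset":[0,0,0],"rotation":[0,0,1],"grip":1}])

```text
time_s: 29.28
tcp_pos: [0.4844, 0.1198, 0.2525]
tcp_rot: [[-0.624, 0.782, -0.003], [0.782, 0.624, -0.006], [-0.002, -0.006, -1.0]]
wrist_force: [0.2, 0.9, -0.1]
grip_width: 0.0859
```

```bash
python3 -c "
from h import *
to([.575,.345,.16],43)
"
```

```text
t 29.27 tcp [0.4844 0.1198 0.2525] grasp [0.4842 0.1195 0.1986] w 0.0859 F [ 0.2  0.9 -0.1]
 R [[-0.624, 0.782, -0.003], [0.782, 0.624, -0.006], [-0.002, -0.006, -1.0]] q [  5.4  26.8 -35.6 122.1  25.3  38.6  -8.9]
 shift units [3.99 7.06 1.24]
 yaw 128.6 turn z units 14.94
 rotvec units [-0.03  0.06 14.94]
```

Call:
servo_tool(moves=[{"offset":[0,0,0],"rotation":[0,0,1],"grip":1},{"offset":[0,0,0],"rotation":[0,0,1],"grip":1},{"offset":[0,0,0],"rotation":[0,0,1],"grip":1},{"offset":[0,0,0],"rotation":[0,0,1],"grip":1},{"offset":[0,0,0],"rotation":[0,0,1],"grip":1},{"offset":[0,0,0],"rotation":[0,0,1],"grip":1},{"offset":[0,0,0],"rotation":[0,0,1],"grip":1},{"offset":[0,0,0],"rotation":[0,0,1],"grip":1},{"offset":[0,0,0],"rotation":[0,0,1],"grip":1},{"offset":[0,0,0],"rotation":[0,0,1],"grip":1},{"offset":[0,0,0],"rotation":[0,0,1],"grip":1},{"offset":[0,0,0],"rotation":[0,0,1],"grip":1},{"offset":[0,0,0],"rotation":[0,0,1],"grip":1},{"offset":[0,0,0],"rotation":[0,0,1],"grip":1},{"offset":[0,0,0],"rotation":[0,0,0.7],"grip":1}])

```text
time_s: 31.15
tcp_pos: [0.4833, 0.1151, 0.2534]
tcp_rot: [[0.779, 0.627, 0.001], [0.627, -0.779, -0.005], [-0.002, 0.004, -1.0]]
wrist_force: [-0.3, 0.7, -0.1]
grip_width: 0.0851
```

```bash
python3 -c "
from h import *
to([.5765,.3445,.16],44.3)
"
```

```text
t 31.15 tcp [0.4833 0.1151 0.2534] grasp [0.4833 0.1149 0.1995] w 0.0851 F [-0.3  0.7 -0.1]
 R [[0.779, 0.627, 0.001], [0.627, -0.779, -0.005], [-0.002, 0.004, -1.0]] q [-12.5  23.3 -10.2 123.6   7.8  33.7 -79.5]
 shift units [ 7.22 -4.02  1.28]
 yaw 38.85 turn z units -0.95
 rotvec units [ 0.04  0.03 -0.95]
```

Call:
servo_tool(moves=[{"offset":[1,-0.57,0],"rotation":[0,0,0],"grip":1},{"offset":[1,-0.57,0],"rotation":[0,0,0],"grip":1},{"offset":[1,-0.57,0],"rotation":[0,0,0],"grip":1},{"offset":[1,-0.57,0],"rotation":[0,0,0],"grip":1},{"offset":[1,-0.57,0],"rotation":[0,0,0],"grip":1},{"offset":[1,-0.57,0],"rotation":[0,0,0],"grip":1},{"offset":[1,-0.57,0],"rotation":[0,0,0],"grip":1},{"offset":[0,0,0],"rotation":[0,0,-0.9],"grip":1},{"offset":[0,0,0],"rotation":[0,0,0],"grip":1}])

```text
time_s: 32.28
tcp_pos: [0.5767, 0.3433, 0.2521]
tcp_rot: [[0.738, 0.675, 0.002], [0.675, -0.738, -0.005], [-0.002, 0.005, -1.0]]
wrist_force: [-0.4, -0.1, -0.1]
grip_width: 0.0855
```

```bash
python3 -c "
from h import *
to([.5765,.3445,.1],44.3)
"
```

```text
t 32.27 tcp [0.5767 0.3433 0.2521] grasp [0.5768 0.343  0.1982] w 0.0855 F [-0.4 -0.1 -0.1]
 R [[0.738, 0.675, 0.002], [0.675, -0.738, -0.005], [-0.002, 0.005, -1.0]] q [-29.2  34.  -10.1 101.4   8.3  45.4 -91. ]
 shift units [ 0.03 -0.06  3.27]
 yaw 42.45 turn z units -0.32
 rotvec units [ 0.05  0.02 -0.32]
```

Call:
servo_tool(moves=[{"offset":[0,-0.06,1],"rotation":[0,0,-0.3],"grip":1},{"offset":[0,0,1],"rotation":[0,0,0],"grip":1},{"offset":[0,0,1],"rotation":[0,0,0],"grip":0.8},{"offset":[0,0,0.9],"rotation":[0,0,0],"grip":0.6},{"offset":[0,0,0],"rotation":[0,0,0],"grip":0.5}])

```text
time_s: 32.9
tcp_pos: [0.5766, 0.3412, 0.1334]
tcp_rot: [[0.731, 0.682, 0.005], [0.682, -0.731, -0.004], [0.001, 0.006, -1.0]]
wrist_force: [-0.6, -0.9, 0.5]
grip_width: 0.0428
```

```bash
python3 -c "
from h import *
to([.5765,.3445,.036],44.3)
im=vision.get_image('scene');crop(im,175,195,80,60,10,'s23.png')
"
```

```text
t 32.9 tcp [0.5766 0.3412 0.1334] grasp [0.5768 0.341  0.0795] w 0.0428 F [-0.6 -0.9  0.5]
 R [[0.731, 0.682, 0.005], [0.682, -0.731, -0.004], [0.001, 0.006, -1.0]] q [-30.3  42.3  -8.3 105.7  11.   32.7 -92.7]
 shift units [ 0.07 -0.1   1.45]
 yaw 43.03 turn z units -0.22
 rotvec units [ 0.06 -0.   -0.22]
```

View pics/s23.png

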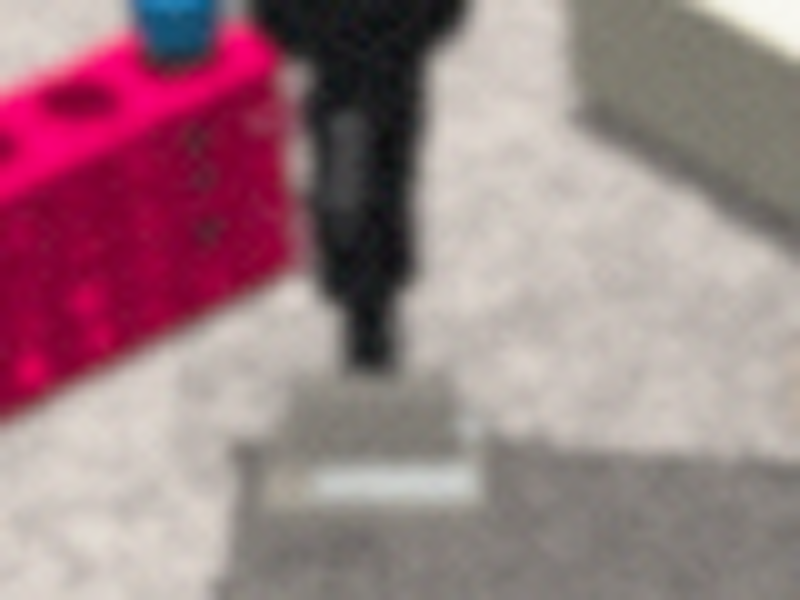

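Call:
servo_tool(moves=[{"offset":[0.07,-0.12,0.6],"rotation":[0,0,-0.2],"grip":0.5},{"offset":[0,0,0.6],"rotation":[0,0,0],"grip":0.5},{"offset":[0,0,0.2],"rotation":[0,0,0],"grip":0.5},{"offset":[0,0,0],"rotation":[0,0,0],"grip":0.5}])

```text
time_s: 33.45
tcp_pos: [0.5776, 0.3463, 0.0925]
tcp_rot: [[0.718, 0.696, 0.009], [0.696, -0.718, -0.001], [0.006, 0.007, -1.0]]
wrist_force: [-0.4, -0.2, 0.7]
grip_width: 0.0426
```

```bash
python3 -c "
from h import *
to([.5765,.3445,.036],44.3)
"
```

```text
t 33.45 tcp [0.5776 0.3463 0.0925] grasp [0.5781 0.3463 0.0386] w 0.0426 F [-0.4 -0.2  0.7]
 R [[0.718, 0.696, 0.009], [0.696, -0.718, -0.001], [0.006, 0.007, -1.0]] q [-31.1  45.6  -7.6 106.1  12.1  28.6 -92.9]
 shift units [-0.08  0.01  0.09]
 yaw 44.14 turn z units -0.03
 rotvec units [ 0.07 -0.06 -0.03]
```

Call:
servo_tool(moves=[{"offset":[-0.06,0,0.08],"rotation":[0.07,-0.06,0],"grip":0.4},{"offset":[0,0,0],"rotation":[0,0,0],"grip":0},{"offset":[0,0,0],"rotation":[0,0,0],"grip":0},{"offset":[0,0,0],"rotation":[0,0,0],"grip":0},{"offset":[0,0,0],"rotation":[0,0,0],"grip":0}], squeeze=80)

```text
time_s: 34.08
tcp_pos: [0.5767, 0.3449, 0.091]
tcp_rot: [[0.718, 0.696, 0.001], [0.696, -0.718, 0.0], [0.001, 0.0, -1.0]]
wrist_force: [-0.4, 0.2, -1.3]
grip_width: 0.0128
```

```bash
python3 -c "
from h import *
st()"
```

```text
t 34.08 tcp [0.5767 0.3449 0.091 ] grasp [0.5767 0.345  0.0371] w 0.0128 F [-0.4  0.2 -1.3]
 R [[0.718, 0.696, 0.001], [0.696, -0.718, 0.0], [0.001, 0.0, -1.0]] q [-30.7  45.8  -8.  106.1  11.9  28.9 -92.6]
```

Call:
servo_tool(moves=[{"offset":[0,0,-0.6],"rotation":[0,0,0],"grip":0},{"offset":[0,0,-0.9],"rotation":[0,0,0],"grip":0},{"offset":[0,0,-0.9],"rotation":[0,0,0],"grip":0},{"offset":[0,0,-0.9],"rotation":[0,0,0],"grip":0},{"offset":[0,0,-0.9],"rotation":[0,0,0],"grip":0},{"offset":[0,0,0],"rotation":[0,0,0],"grip":0}])

```text
time_s: 34.83
tcp_pos: [0.5766, 0.3452, 0.2267]
tcp_rot: [[0.718, 0.696, 0.003], [0.696, -0.718, 0.002], [0.004, 0.001, -1.0]]
wrist_force: [0.0, 0.2, -2.4]
grip_width: 0.013
```

```bash
python3 -c "
from h import *
to([.476,-.0225,.14],-1)"
```

```text
t 34.83 tcp [0.5766 0.3452 0.2267] grasp [0.5768 0.3453 0.1728] w 0.013 F [ 0.   0.2 -2.4]
 R [[0.718, 0.696, 0.003], [0.696, -0.718, 0.002], [0.004, 0.001, -1.0]] q [-28.9  35.7 -10.6 102.5   9.2  42.5 -90.2]
 shift units [-10.95   6.46   1.06]
 yaw 44.12 turn z units 7.88
 rotvec units [-0.01 -0.04  7.88]
```

Call:
servo_tool(moves=[{"offset":[0,0,0],"rotation":[0,0,0.98],"grip":0},{"offset":[0,0,0],"rotation":[0,0,0.98],"grip":0},{"offset":[0,0,0],"rotation":[0,0,0.98],"grip":0},{"offset":[0,0,0],"rotation":[0,0,0.98],"grip":0},{"offset":[0,0,0],"rotation":[0,0,0.98],"grip":0},{"offset":[0,0,0],"rotation":[0,0,0.98],"grip":0},{"offset":[0,0,0],"rotation":[0,0,0.98],"grip":0},{"offset":[0,0,0],"rotation":[0,0,0.98],"grip":0},{"offset":[0,0,0],"rotation":[0,0,0],"grip":0}])

```text
time_s: 35.95
tcp_pos: [0.5731, 0.3429, 0.2229]
tcp_rot: [[0.999, -0.038, -0.003], [-0.038, -0.999, -0.003], [-0.003, 0.003, -1.0]]
wrist_force: [0.3, 0.7, -1.8]
grip_width: 0.0127
```

```bash
python3 -c "
from h import *
to([.476,-.0225,.14],-1)"
```

```text
t 35.95 tcp [0.5731 0.3429 0.2229] grasp [0.573  0.3427 0.169 ] w 0.0127 F [ 0.3  0.7 -1.8]
 R [[0.999, -0.038, -0.003], [-0.038, -0.999, -0.003], [-0.003, 0.003, -1.0]] q [ -37.4   35.5    2.6  103.5   -2.3   41.2 -125.8]
 shift units [-2.76 12.29  1.01]
 yaw -2.19 turn z units -0.21
 rotvec units [ 0.03  0.03 -0.21]
```

Call:
servo_tool(moves=[{"offset":[-0.4,1,0],"rotation":[0,0,-0.2],"grip":0},{"offset":[-0.4,1,0],"rotation":[0,0,0],"grip":0},{"offset":[-0.4,1,0],"rotation":[0,0,0],"grip":0},{"offset":[-0.4,1,0],"rotation":[0,0,0],"grip":0},{"offset":[-0.35,1,0],"rotation":[0,0,0],"grip":0},{"offset":[-0.3,1,0],"rotation":[0,0,0],"grip":0},{"offset":[-0.2,1,0],"rotation":[0,0,0],"grip":0},{"offset":[-0.1,1,0],"rotation":[0,0,0],"grip":0},{"offset":[-0.1,1,0],"rotation":[0,0,0],"grip":0},{"offset":[0,1,0],"rotation":[0,0,0],"grip":0},{"offset":[0,1,0],"rotation":[0,0,0],"grip":0},{"offset":[0,0.7,0],"rotation":[0,0,0],"grip":0},{"offset":[0,0,0],"rotation":[0,0,0],"grip":0},{"offset":[0,0,0],"rotation":[0,0,0],"grip":0}])

```text
time_s: 37.7
tcp_pos: [0.4874, -0.0175, 0.2223]
tcp_rot: [[1.0, 0.021, -0.005], [0.021, -1.0, -0.003], [-0.005, 0.003, -1.0]]
wrist_force: [-0.7, 0.2, -1.7]
grip_width: 0.0128
```

```bash
python3 -c "
from h import *
to([.478,-.0225,.14],-1)
im=vision.get_image('scene');crop(im,240,150,120,90,6,'s24.png');cv2.imwrite('pics/scene24.png',im)
im=vision.get_image('top');crop(im,250,185,100,60,8,'t24.png');cv2.imwrite('pics/top24.png',im)
"
```

```text
t 37.7 tcp [ 0.4874 -0.0175  0.2223] grasp [ 0.4872 -0.0176  0.1684] w 0.0128 F [-0.7  0.2 -1.7]
 R [[1.0, 0.021, -0.005], [0.021, -1.0, -0.003], [-0.005, 0.003, -1.0]] q [ -4.   25.5  -1.  126.5   1.2  28.2 -94.8]
 shift units [-0.3   0.15  0.95]
 yaw 1.19 turn z units 0.38
 rotvec units [0.03 0.05 0.38]
```

View pics/s24.png

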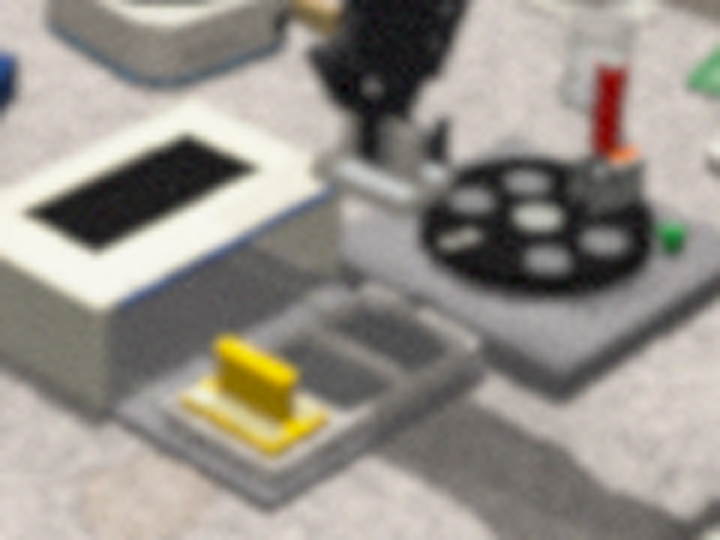

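View pics/t24.png

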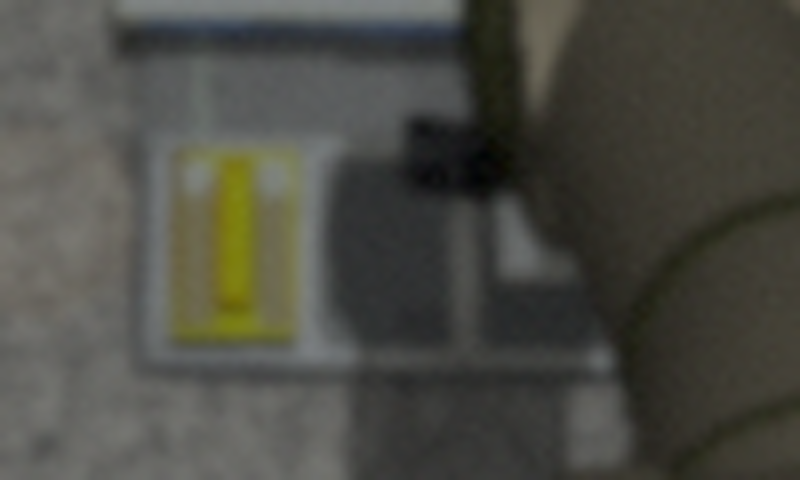

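Call:
servo_tool(moves=[{"offset":[-0.38,0.15,0.4],"rotation":[0,0,0.38],"grip":0},{"offset":[0,0,0.8],"rotation":[0,0,0],"grip":0},{"offset":[0,0,0.8],"rotation":[0,0,0],"grip":0},{"offset":[0,0,0.5],"rotation":[0,0,0],"grip":0},{"offset":[0,0,0],"rotation":[0,0,0],"grip":0},{"offset":[0,0,0],"rotation":[0,0,0],"grip":0}])

```text
time_s: 38.55
tcp_pos: [0.4769, -0.0168, 0.1461]
tcp_rot: [[1.0, -0.007, -0.002], [-0.007, -1.0, -0.002], [-0.002, 0.002, -1.0]]
wrist_force: [0.1, -0.6, -2.0]
grip_width: 0.0128
```

```bash
python3 -c "
from h import *
to([.4757,-.023,.072],-1)
im=vision.get_image('scene');crop(im,260,170,80,60,10,'s25.png');cv2.imwrite('pics/scene25.png',im)
im=vision.get_image('top');crop(im,255,185,90,60,8,'t25.png');cv2.imwrite('pics/top25.png',im)
"
```

```text
t 38.55 tcp [ 0.4769 -0.0168  0.1461] grasp [ 0.4768 -0.0169  0.0922] w 0.0128 F [ 0.1 -0.6 -2. ]
 R [[1.0, -0.007, -0.002], [-0.007, -1.0, -0.002], [-0.002, 0.002, -1.0]] q [ -4.5  33.1  -0.5 131.    1.2  16.1 -96.4]
 shift units [-0.03  0.2   0.68]
 yaw -0.42 turn z units 0.1
 rotvec units [0.02 0.02 0.1 ]
```

View pics/s25.png

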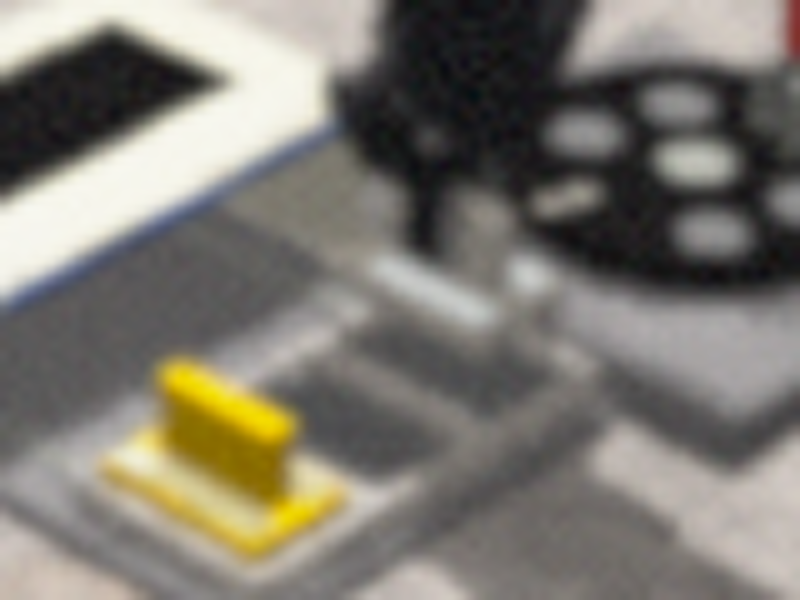

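View pics/t25.png

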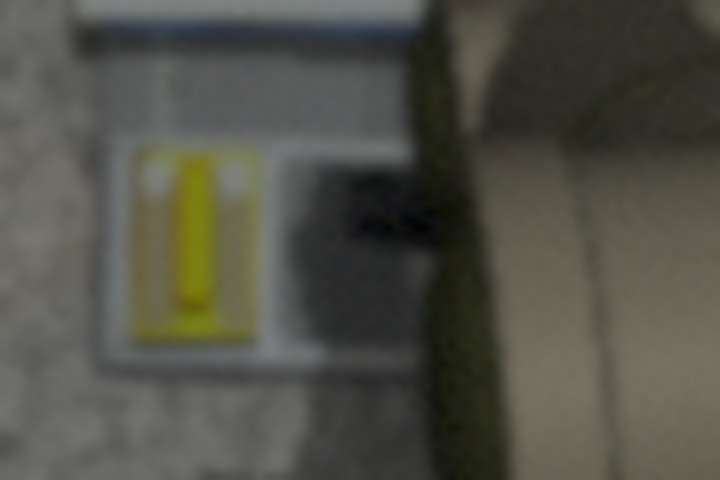

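```bash
python3 -c "
from h import *
for n in('24','25'):
  t=cv2.imread(f'pics/top{n}.png');m=np.zeros((420,560),np.uint8);m[200:232,268:290]=cv2.inRange(cv2.cvtColor(t,cv2.COLOR_BGR2HSV),(18,50,35),(38,255,255))[200:232,268:290]
  cnt=np.argwhere(m);print(cnt.min(0),cnt.max(0)); platefit('top',m,.034)
"
```

```text
[203 271] [227 286]
plate centre [0.4789 0.1019] size [0.0773 0.048 ] long axis deg -0.5
[203 271] [227 286]
plate centre [0.4789 0.1019] size [0.0773 0.048 ] long axis deg -0.5
```

```bash
python3 -c "
from h import *
s=(cv2.imread('pics/scene25.png').astype(float)+cv2.imread('pics/scene24.png'))/2
c=s[200:232,264:304].astype(np.uint8)
cv2.imwrite('pics/w5.png',cv2.resize(c,None,fx=18,fy=18,interpolation=2))
"
```

```text
(no output)
```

View pics/w5.png

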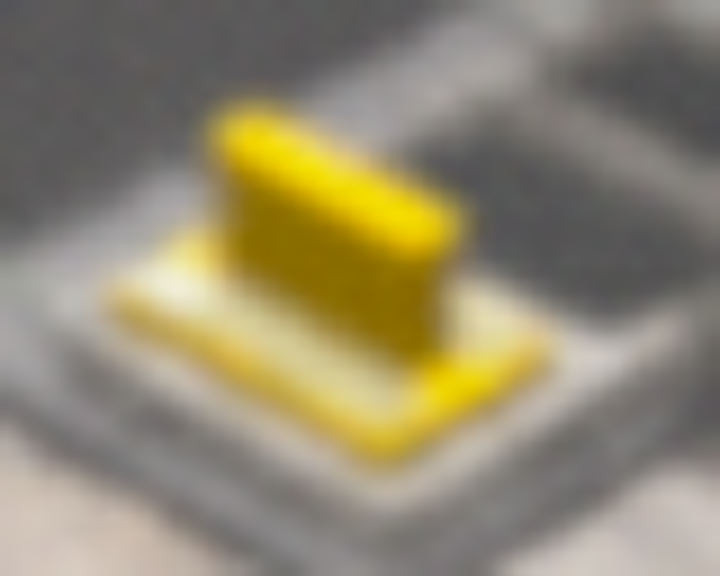

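Call:
servo_tool(moves=[{"offset":[-0.07,0.17,0.2],"rotation":[0,0,0.1],"grip":0},{"offset":[0,0,0.3],"rotation":[0,0,0],"grip":0},{"offset":[0,0,0],"rotation":[0,0,0],"grip":0},{"offset":[0,0,0],"rotation":[0,0,0],"grip":0}])

```text
time_s: 39.15
tcp_pos: [0.4751, -0.0227, 0.1312]
tcp_rot: [[1.0, -0.019, 0.0], [-0.019, -1.0, -0.001], [0.0, 0.001, -1.0]]
wrist_force: [0.6, -0.1, -0.5]
grip_width: 0.0128
```

```bash
python3 -c "
from h import *
to([.4745,-.0222,.066],-1)
im=vision.get_image('scene');cv2.imwrite('pics/scene26.png',im);crop(im,280,175,50,40,16,'s26.png')
"
```

```text
t 39.15 tcp [ 0.4751 -0.0227  0.1312] grasp [ 0.4751 -0.0228  0.0773] w 0.0128 F [ 0.6 -0.1 -0.5]
 R [[1.0, -0.019, 0.0], [-0.019, -1.0, -0.001], [0.0, 0.001, -1.0]] q [ -3.9  34.7  -0.3 131.7   1.2  13.6 -96.4]
 shift units [-0.02 -0.02  0.38]
 yaw -1.08 turn z units -0.01
 rotvec units [ 0.01 -0.   -0.01]
```

View pics/s26.png

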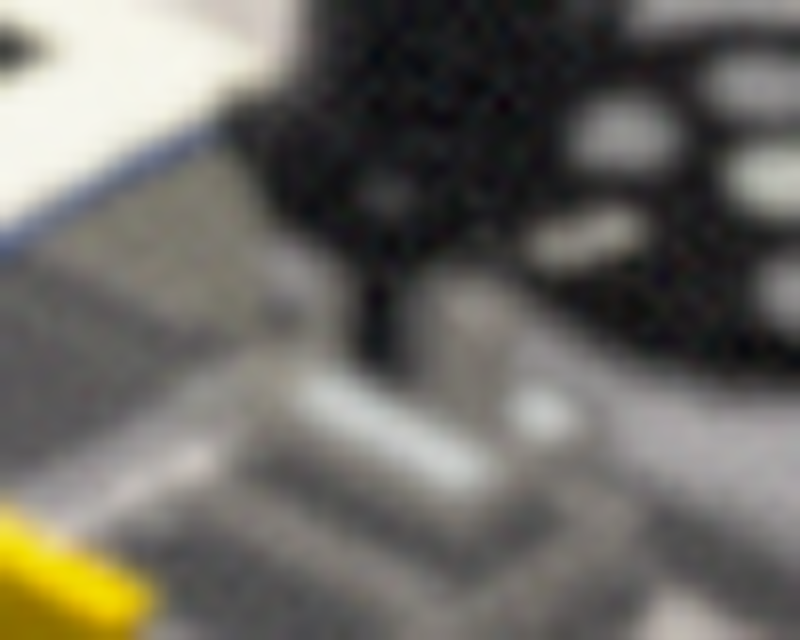

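Call:
servo_tool(moves=[{"offset":[-0.02,-0.02,0.2],"rotation":[0,0,0],"grip":0},{"offset":[0,0,0.15],"rotation":[0,0,0],"grip":0},{"offset":[0,0,0],"rotation":[0,0,0],"grip":0},{"offset":[0,0,0],"rotation":[0,0,0],"grip":0}])

```text
time_s: 39.7
tcp_pos: [0.4745, -0.0219, 0.12]
tcp_rot: [[1.0, -0.018, 0.0], [-0.018, -1.0, -0.001], [0.0, 0.001, -1.0]]
wrist_force: [-0.6, -0.3, -1.2]
grip_width: 0.0129
```

```bash
python3 -c "
from h import *
to([.4745,-.0222,.0595],-1)
im=vision.get_image('scene');cv2.imwrite('pics/scene27.png',im);crop(im,280,175,50,40,16,'s27.png')
"
```

```text
t 39.7 tcp [ 0.4745 -0.0219  0.12  ] grasp [ 0.4746 -0.022   0.0661] w 0.0129 F [-0.6 -0.3 -1.2]
 R [[1.0, -0.018, 0.0], [-0.018, -1.0, -0.001], [0.0, 0.001, -1.0]] q [ -4.1  36.   -0.3 132.1   1.2  11.9 -96.5]
 shift units [-0.    0.01  0.22]
 yaw -1.06 turn z units -0.01
 rotvec units [ 0.01 -0.   -0.01]
```

View pics/s27.png

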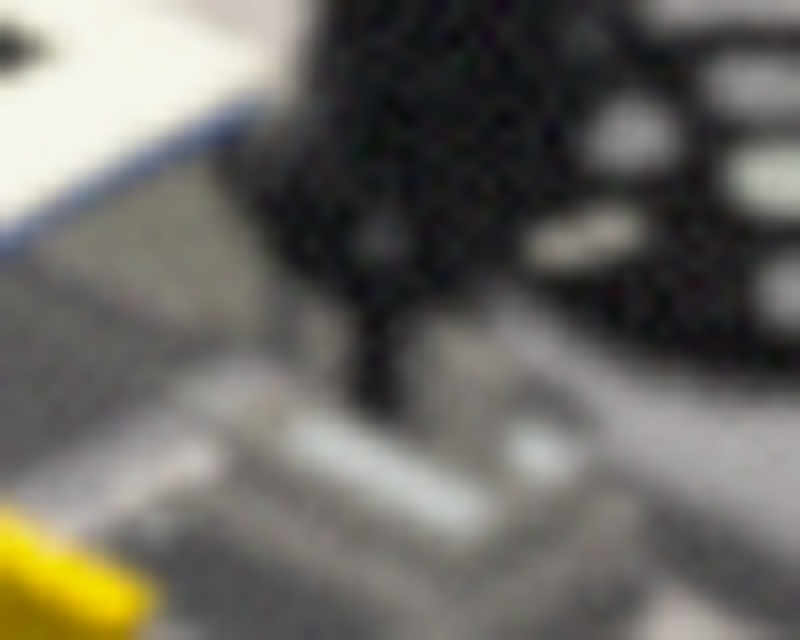

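Looks aligned between the divider and right wall. Lower further.

Call:
servo_tool(moves=[{"offset":[0,0,0.12],"rotation":[0,0,0],"grip":0},{"offset":[0,0,0.1],"rotation":[0,0,0],"grip":0},{"offset":[0,0,0],"rotation":[0,0,0],"grip":0}])

```text
time_s: 40.12
tcp_pos: [0.4747, -0.0219, 0.1131]
tcp_rot: [[1.0, -0.018, 0.001], [-0.018, -1.0, -0.001], [0.001, 0.001, -1.0]]
wrist_force: [0.1, 0.1, -1.9]
grip_width: 0.0127
```

```bash
python3 -c "
from h import *
to([.4745,-.0222,.0595],-1)
"
```

```text
t 40.12 tcp [ 0.4747 -0.0219  0.1131] grasp [ 0.4747 -0.022   0.0592] w 0.0127 F [ 0.1  0.1 -1.9]
 R [[1.0, -0.018, 0.001], [-0.018, -1.0, -0.001], [0.001, 0.001, -1.0]] q [ -4.1  36.8  -0.3 132.2   1.3  10.9 -96.6]
 shift units [-0.01  0.01 -0.01]
 yaw -1.05 turn z units -0.01
 rotvec units [ 0.01 -0.01 -0.01]
```

Call:
servo_tool(moves=[{"offset":[0,0,0],"rotation":[0,0,0],"grip":0.25},{"offset":[0,0,0],"rotation":[0,0,0],"grip":0.4},{"offset":[0,0,0],"rotation":[0,0,0],"grip":0.4},{"offset":[0,0,-0.6],"rotation":[0,0,0],"grip":0.4},{"offset":[0,0,-0.9],"rotation":[0,0,0],"grip":0.4},{"offset":[0,0,-0.9],"rotation":[0,0,0],"grip":0.4},{"offset":[0,0,-0.9],"rotation":[0,0,0],"grip":0.6},{"offset":[0,0,-0.9],"rotation":[0,0,0],"grip":0.6},{"offset":[0,0.8,-0.9],"rotation":[0,0,0],"grip":0.6},{"offset":[0,1,0],"rotation":[0,0,0],"grip":0.6},{"offset":[0,1,0],"rotation":[0,0,0],"grip":0.6},{"offset":[0,1,0],"rotation":[0,0,0],"grip":0.6},{"offset":[0,1,0],"rotation":[0,0,0],"grip":0.6},{"offset":[0,1,0],"rotation":[0,0,0],"grip":0.6},{"offset":[0,0,0],"rotation":[0,0,0],"grip":0.6}])

```text
time_s: 42.0
tcp_pos: [0.4708, -0.2005, 0.2732]
tcp_rot: [[1.0, -0.016, 0.004], [-0.016, -1.0, -0.002], [0.004, 0.002, -1.0]]
wrist_force: [-0.5, -0.2, 0.1]
grip_width: 0.0514
```

```bash
python3 -c "
from h import *
to([.464,-.219,.119],-1)
im=vision.get_image('scene');cv2.imwrite('pics/scene28.png',im);crop(im,250,155,100,75,8,'s28.png')
im=vision.get_image('top');cv2.imwrite('pics/top28.png',im);crop(im,255,185,100,60,8,'t28.png')
"
```

```text
t 42.0 tcp [ 0.4708 -0.2005  0.2732] grasp [ 0.471  -0.2006  0.2193] w 0.0514 F [-0.5 -0.2  0.1]
 R [[1.0, -0.016, 0.004], [-0.016, -1.0, -0.002], [0.004, 0.002, -1.0]] q [ 1.680e+01  2.220e+01 -1.000e-01  1.213e+02  2.000e-01  3.630e+01
 -7.440e+01]
 shift units [-0.24  0.61  3.35]
 yaw -0.94 turn z units 0.01
 rotvec units [ 0.02 -0.04  0.01]
```

View pics/s28.png

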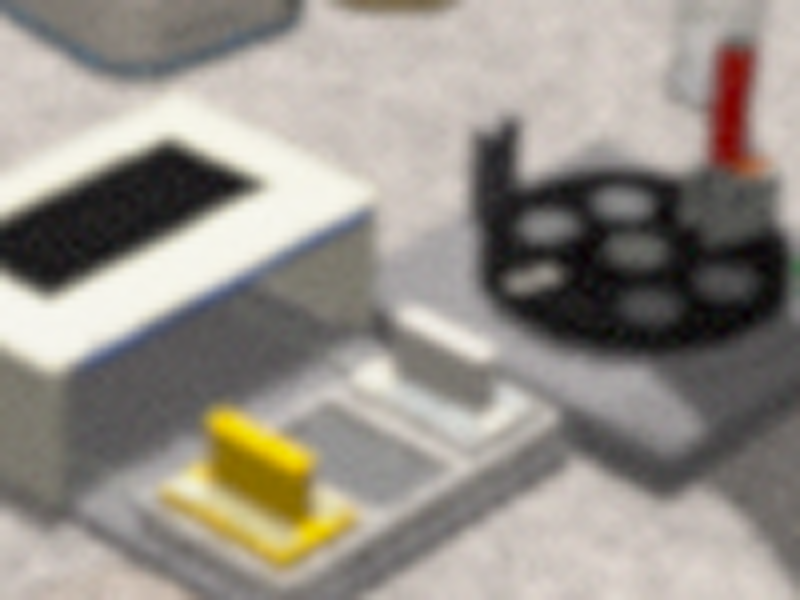

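View pics/t28.png

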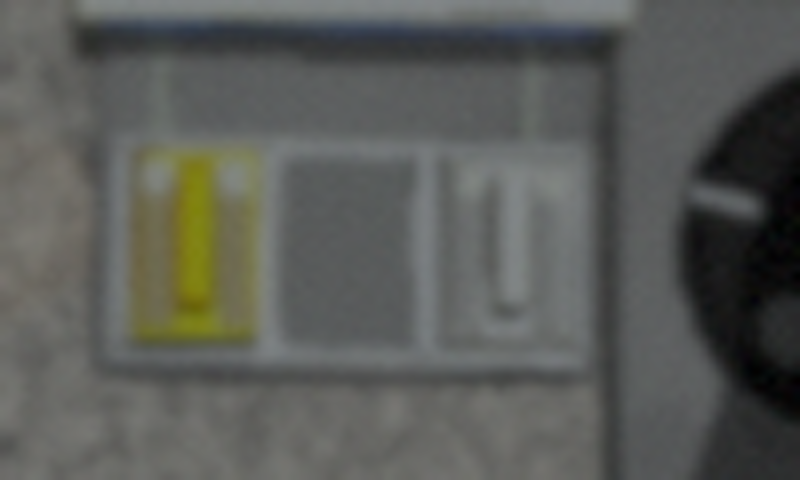

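Call:
servo_tool(moves=[{"offset":[-0.12,0.55,0.4],"rotation":[0,0,0],"grip":0.6},{"offset":[0,0,0.1],"rotation":[0,0,0],"grip":0.6},{"offset":[0,0,0],"rotation":[0,0,0],"grip":0.6}])

```text
time_s: 42.48
tcp_pos: [0.4672, -0.2135, 0.2568]
tcp_rot: [[1.0, -0.01, 0.003], [-0.01, -1.0, -0.0], [0.003, 0.0, -1.0]]
wrist_force: [0.0, -0.3, 0.4]
grip_width: 0.0511
```

```bash
python3 -c "
from h import *
to([.467,-.2175,.119],-1)
im=vision.get_image('scene');crop(im,310,110,70,75,8,'s29.png')
"
```

```text
t 42.48 tcp [ 0.4672 -0.2135  0.2568] grasp [ 0.4673 -0.2136  0.2029] w 0.0511 F [ 0.  -0.3  0.4]
 R [[1.0, -0.01, 0.003], [-0.01, -1.0, -0.0], [0.003, 0.0, -1.0]] q [ 1.850e+01  2.370e+01 -3.000e-01  1.219e+02  1.000e-01  3.420e+01
 -7.250e+01]
 shift units [-0.02  0.13  2.8 ]
 yaw -0.59 turn z units 0.07
 rotvec units [ 0.   -0.03  0.07]
```

View pics/s29.png

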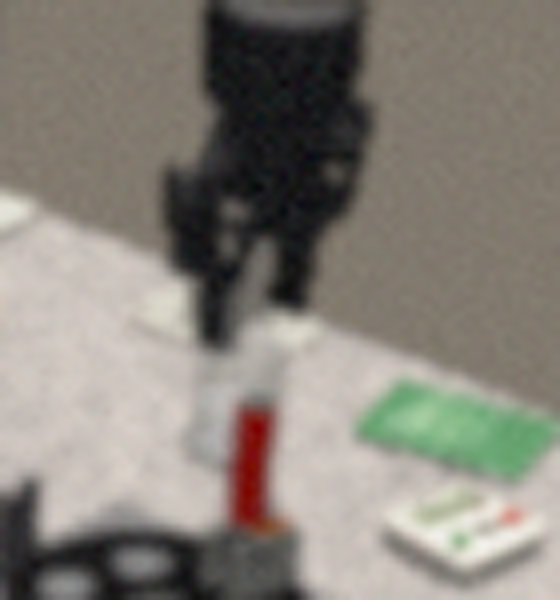

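Fingers centred above the handle. Descend and grip.

Call:
servo_tool(moves=[{"offset":[0,0.1,0.9],"rotation":[0,0,0.07],"grip":0.6},{"offset":[0,0,0.9],"rotation":[0,0,0],"grip":0.6},{"offset":[0,0,0.9],"rotation":[0,0,0],"grip":0.6},{"offset":[0,0,0],"rotation":[0,0,0],"grip":0},{"offset":[0,0,0],"rotation":[0,0,0],"grip":0},{"offset":[0,0,0],"rotation":[0,0,0],"grip":0}], squeeze=40)

```text
time_s: 43.28
tcp_pos: [0.4692, -0.2158, 0.1762]
tcp_rot: [[1.0, -0.015, 0.007], [-0.015, -1.0, -0.001], [0.007, 0.001, -1.0]]
wrist_force: [0.9, -1.8, -17.5]
grip_width: 0.0213
```

```bash
python3 -c "
from h import *
arc(np.array([.473,-.170]),.048,3.4,.25)
"
```

```text
t 43.27 tcp [ 0.4692 -0.2158  0.1762] grasp [ 0.4696 -0.2159  0.1223] w 0.0213 F [  0.9  -1.8 -17.5]
 R [[1.0, -0.015, 0.007], [-0.015, -1.0, -0.001], [0.007, 0.001, -1.0]] q [ 18.7  31.3  -0.3 125.3   0.3  23.  -72.8]
 r 0.046 a0 -1.645
   [-0.39, -0.01]
   [-0.36, -0.16]
   [-0.31, -0.25]
   [-0.24, -0.32]
   [-0.15, -0.36]
```

Call:
servo_tool(moves=[{"offset":[-0.2,0,0],"rotation":[0,0,0],"grip":0},{"offset":[-0.3,-0.07,0],"rotation":[0,0,0],"grip":0},{"offset":[-0.33,-0.16,0],"rotation":[0,0,0],"grip":0},{"offset":[-0.29,-0.24,0],"rotation":[0,0,0],"grip":0},{"offset":[0,0,0],"rotation":[0,0,0],"grip":0}])

```text
time_s: 43.9
tcp_pos: [0.4397, -0.1947, 0.1762]
tcp_rot: [[1.0, -0.007, 0.017], [-0.008, -1.0, 0.004], [0.017, -0.004, -1.0]]
wrist_force: [-0.3, 1.9, -15.4]
grip_width: 0.0203
```

```bash
python3 -c "
from h import *
arc(np.array([.473,-.170]),.048,2.2,.25)
"
```

```text
t 43.9 tcp [ 0.4397 -0.1947  0.1762] grasp [ 0.4406 -0.1945  0.1223] w 0.0203 F [ -0.3   1.9 -15.4]
 R [[1.0, -0.007, 0.017], [-0.008, -1.0, 0.004], [0.017, -0.004, -1.0]] q [ 18.1  29.7  -1.  130.    0.   19.5 -73.2]
 r 0.0406 a0 -2.494
   [-0.38, -0.16]
   [-0.11, -0.34]
   [-0.03, -0.36]
   [0.05, -0.36]
   [0.13, -0.34]
   [0.2, -0.3]
   [0.27, -0.25]
```

```bash
python3 -c "
from h import *
im=vision.get_image('scene');crop(im,250,130,120,100,6,'s30.png')
im=vision.get_image('top');crop(im,255,180,150,70,5,'t30.png')
"
```

```text
(no output)
```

View pics/s30.png

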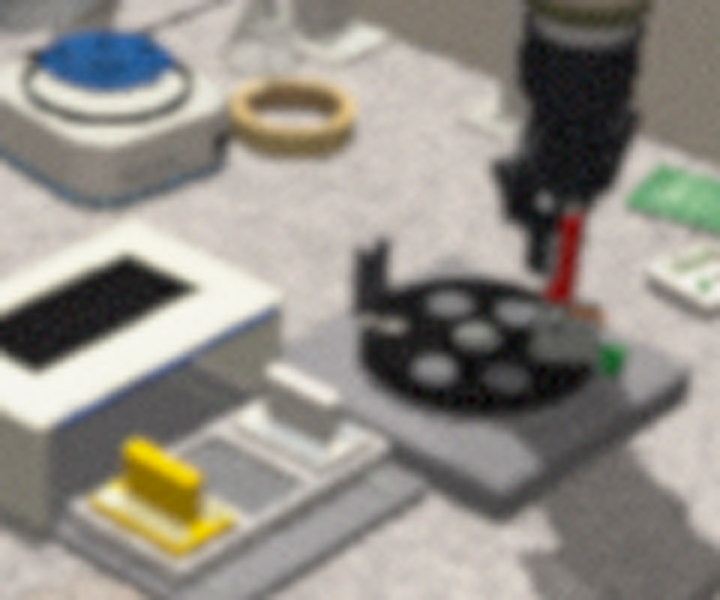

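View pics/t30.png

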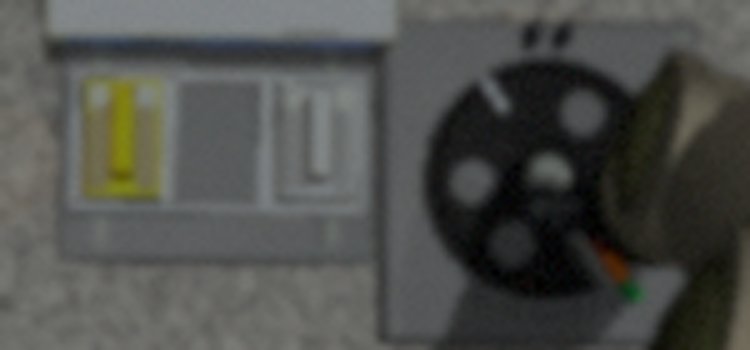

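Call:
servo_tool(moves=[{"offset":[0,0,0],"rotation":[0,0,0],"grip":0.4},{"offset":[0,0,0],"rotation":[0,0,0],"grip":0.4},{"offset":[-0.3,0.03,0.05],"rotation":[0,-0.15,0],"grip":0.4},{"offset":[0,0,0],"rotation":[0,0,0],"grip":0.4},{"offset":[0,0,0],"rotation":[0,0,0],"grip":0},{"offset":[0,0,0],"rotation":[0,0,0],"grip":0},{"offset":[0,0,0],"rotation":[0,0,0],"grip":0}], squeeze=70)

```text
time_s: 44.88
tcp_pos: [0.4313, -0.1982, 0.1768]
tcp_rot: [[1.0, -0.011, 0.005], [-0.011, -1.0, 0.001], [0.005, -0.001, -1.0]]
wrist_force: [-0.9, 0.3, 1.1]
grip_width: 0.0207
```

```bash
python3 -c "
from h import *
arc(np.array([.473,-.170]),.048,2.2,.25)
"
```

```text
t 44.88 tcp [ 0.4313 -0.1982  0.1768] grasp [ 0.4315 -0.1982  0.123 ] w 0.0207 F [-0.9  0.3  1.1]
 R [[1.0, -0.011, 0.005], [-0.011, -1.0, 0.001], [0.005, -0.001, -1.0]] q [ 18.2  29.5  -0.5 130.4   0.4  19.8 -73.1]
 r 0.0501 a0 -2.545
   [-0.11, -0.35]
   [-0.1, -0.34]
   [-0.02, -0.35]
   [0.06, -0.35]
   [0.13, -0.33]
   [0.2, -0.29]
   [0.26, -0.24]
```

Call:
servo_tool(moves=[{"offset":[-0.12,-0.25,0],"rotation":[0,0,0],"grip":0},{"offset":[-0.1,-0.34,0],"rotation":[0,0,0],"grip":0},{"offset":[-0.02,-0.36,0],"rotation":[0,0,0],"grip":0},{"offset":[0.06,-0.35,0],"rotation":[0,0,0],"grip":0},{"offset":[0,0,0],"rotation":[0,0,0],"grip":0}])

```text
time_s: 45.5
tcp_pos: [0.4229, -0.1578, 0.1768]
tcp_rot: [[1.0, -0.014, -0.0], [-0.014, -1.0, 0.0], [-0.0, -0.0, -1.0]]
wrist_force: [0.3, 1.1, 2.3]
grip_width: 0.0206
```

```bash
python3 -c "
from h import *
arc(np.array([.473,-.170]),.048,1.3,.25)
"
```

```text
t 45.5 tcp [ 0.4229 -0.1578  0.1768] grasp [ 0.4229 -0.1578  0.1229] w 0.0206 F [0.3 1.1 2.3]
 R [[1.0, -0.014, -0.0], [-0.014, -1.0, 0.0], [-0.0, -0.0, -1.0]] q [ 13.   28.7   0.3 133.2  -0.5  18.1 -77. ]
 r 0.0516 a0 2.903
   [0.24, -0.32]
   [0.2, -0.31]
   [0.26, -0.26]
   [0.31, -0.19]
   [0.35, -0.11]
   [0.36, -0.03]
   [0.36, 0.05]
```

Call:
servo_tool(moves=[{"offset":[0.16,-0.33,0],"rotation":[0,0,0],"grip":0},{"offset":[0.22,-0.31,0],"rotation":[0,0,0],"grip":0},{"offset":[0.27,-0.26,0],"rotation":[0,0,0],"grip":0},{"offset":[0.32,-0.19,0],"rotation":[0,0,0],"grip":0},{"offset":[0,0,0],"rotation":[0,0,0],"grip":0}])

```text
time_s: 46.12
tcp_pos: [0.452, -0.1224, 0.1769]
tcp_rot: [[1.0, -0.013, -0.003], [-0.013, -1.0, 0.001], [-0.003, -0.001, -1.0]]
wrist_force: [2.1, 0.6, 1.4]
grip_width: 0.0202
```

```bash
python3 -c "
from h import *
arc(np.array([.473,-.170]),.048,.9,.25)
im=vision.get_image('scene');crop(im,250,130,120,100,6,'s31.png')
im=vision.get_image('top');crop(im,255,180,150,70,5,'t31.png')
"
```

```text
t 46.12 tcp [ 0.452  -0.1224  0.1769] grasp [ 0.4519 -0.1224  0.123 ] w 0.0202 F [2.1 0.6 1.4]
 R [[1.0, -0.013, -0.003], [-0.013, -1.0, 0.001], [-0.003, -0.001, -1.0]] q [  7.5  29.4   1.  131.1  -1.6  19.8 -80.8]
 r 0.0521 a0 1.989
   [0.39, 0.01]
   [0.35, -0.04]
   [0.35, 0.04]
   [0.33, 0.11]
   [0.3, 0.18]
```

View pics/s31.png

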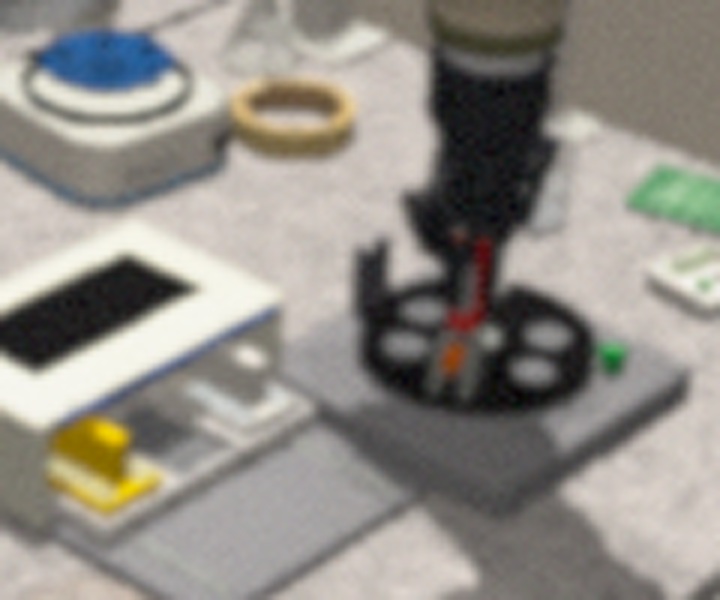

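View pics/t31.png

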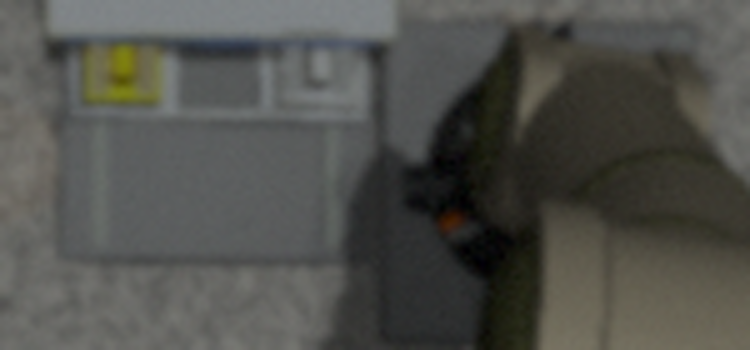

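Call:
servo_tool(moves=[{"offset":[0.37,-0.07,0],"rotation":[0,0,0],"grip":0},{"offset":[0.36,0,0],"rotation":[0,0,0],"grip":0},{"offset":[0.35,0.06,0],"rotation":[0,0,0],"grip":0},{"offset":[0,0,0],"rotation":[0,0,0],"grip":0}])

```text
time_s: 46.72
tcp_pos: [0.4813, -0.1196, 0.1769]
tcp_rot: [[1.0, -0.012, -0.011], [-0.012, -1.0, 0.006], [-0.011, -0.006, -1.0]]
wrist_force: [1.7, -1.3, 1.1]
grip_width: 0.0206
```

```bash
python3 -c "
from h import *
arc(np.array([.473,-.170]),.049,.6,.25)
im=vision.get_image('scene');crop(im,290,140,80,60,10,'s32.png')
"
```

```text
t 46.73 tcp [ 0.4813 -0.1196  0.1769] grasp [ 0.4808 -0.1192  0.123 ] w 0.0206 F [ 1.7 -1.3  1.1]
 R [[1.0, -0.012, -0.011], [-0.012, -1.0, 0.006], [-0.011, -0.006, -1.0]] q [  6.8  30.6   1.  127.3  -1.9  22.8 -81.2]
 r 0.0513 a0 1.419
   [0.31, 0.16]
   [0.3, 0.14]
   [0.27, 0.2]
   [0.22, 0.25]
```

View pics/s32.png

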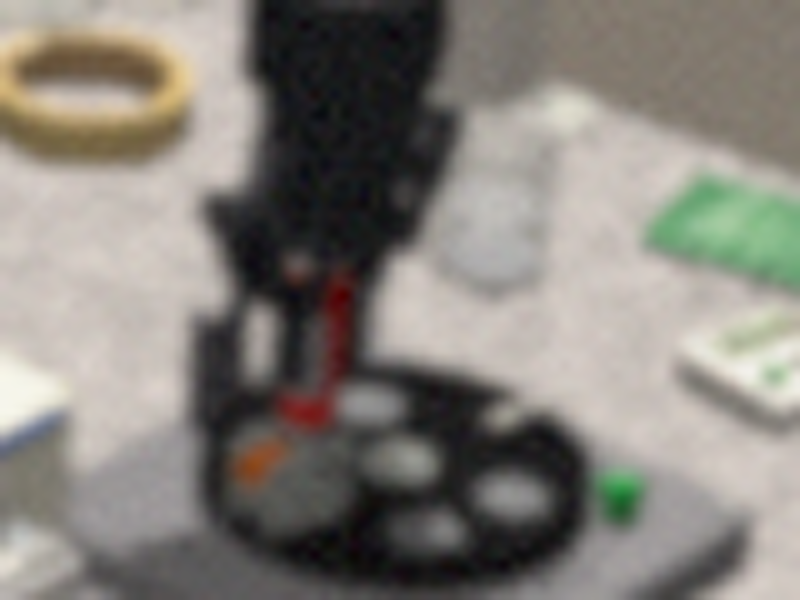

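Call:
servo_tool(moves=[{"offset":[0.33,0.12,0],"rotation":[0,0,0],"grip":0},{"offset":[0.3,0.16,0],"rotation":[0,0,0],"grip":0},{"offset":[0,0,0],"rotation":[0,0,0],"grip":0}])

```text
time_s: 47.15
tcp_pos: [0.4994, -0.1268, 0.1769]
tcp_rot: [[1.0, -0.011, -0.012], [-0.011, -1.0, 0.008], [-0.013, -0.008, -1.0]]
wrist_force: [1.6, 0.7, 1.2]
grip_width: 0.0204
```

```bash
python3 -c "
from h import *
arc(np.array([.473,-.170]),.049,.6,.25)
im=vision.get_image('scene');cv2.imwrite('pics/scene33.png',im);crop(im,290,140,80,60,10,'s33.png')
im=vision.get_image('top');crop(im,325,180,80,60,10,'t33.png')
"
```

```text
t 47.15 tcp [ 0.4994 -0.1268  0.1769] grasp [ 0.4987 -0.1264  0.123 ] w 0.0204 F [1.6 0.7 1.2]
 R [[1.0, -0.011, -0.012], [-0.011, -1.0, 0.008], [-0.013, -0.008, -1.0]] q [  7.5  31.4   0.8 124.8  -1.9  24.5 -80.6]
 r 0.0506 a0 1.039
   [0.26, 0.26]
   [0.24, 0.27]
```

View pics/s33.png

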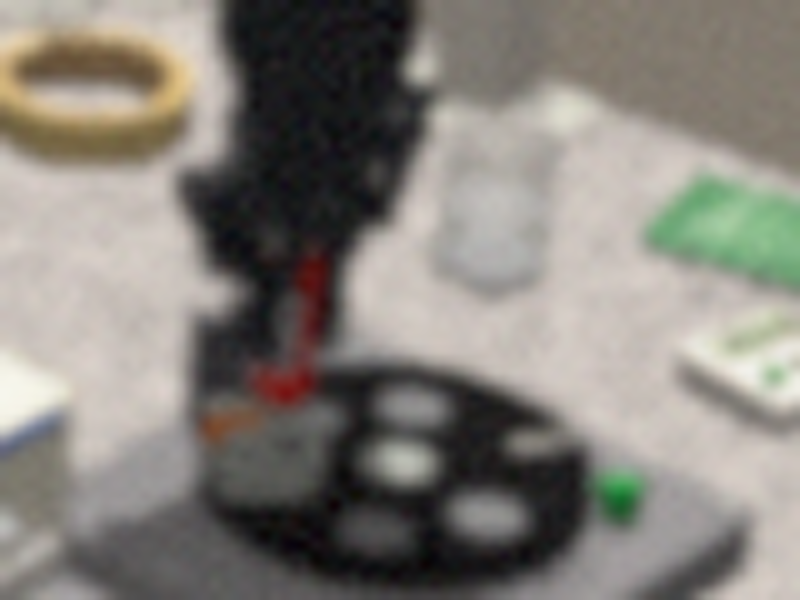

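```bash
cat >> h.py <<'E'
def angs(name,hub,mark,tab,z=.049):
    W=onz(name,[hub,mark,tab],z)[:,:2]; 
    for n,p in(("mark",W[1]),("tab",W[2])):
        v=p-W[0]; a=np.arctan2(v[1],v[0])%(2*np.pi); print(n,"r",np.hypot(*v).round(4),"wheel-angle",(a-np.pi+.018).round(3))
E
python3 -c "
from h import *
f=lambda x,y:[x/10-.45+290,y/10-.45+140]
angs('scene',f(400,462),f(578,437),f(603,494))
g=lambda x,y:[x/4-.375+255,y/4-.375+130]
angs('top',g(438,338),g(439,438),g(502,428))
"
```

```text
mark r 0.076 wheel-angle 1.053
tab r 0.0799 wheel-angle 0.5
mark r 0.0797 wheel-angle 0.002
tab r 0.0875 wheel-angle 0.617
```

View pics/t33.png

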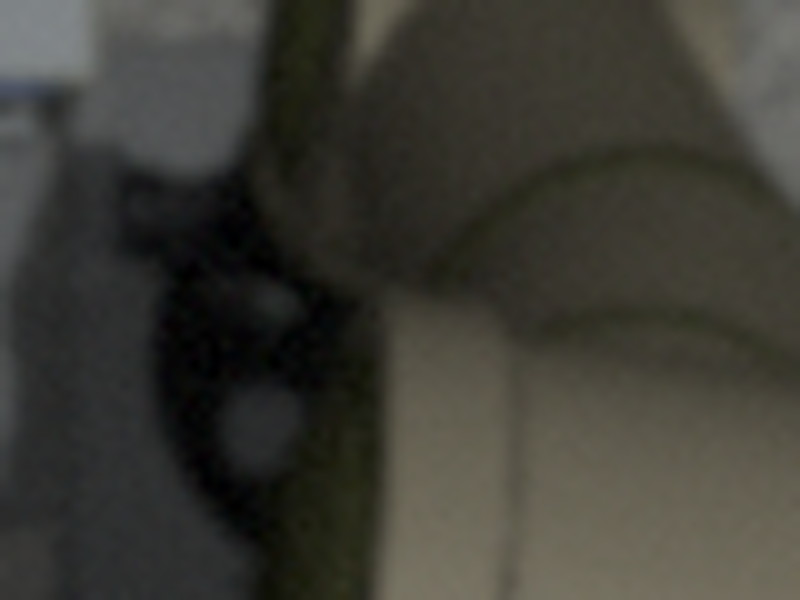

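Call:
servo_tool(moves=[{"offset":[0.27,0.22,0],"rotation":[0,0,0],"grip":0},{"offset":[0.22,0.26,0],"rotation":[0,0,0],"grip":0},{"offset":[0,0,0],"rotation":[0,0,0],"grip":0},{"offset":[0,0,0],"rotation":[0,0,0],"grip":0}])

```text
time_s: 47.75
tcp_pos: [0.5134, -0.1403, 0.1769]
tcp_rot: [[1.0, -0.01, -0.013], [-0.01, -1.0, 0.01], [-0.013, -0.01, -1.0]]
wrist_force: [1.9, 3.2, 2.9]
grip_width: 0.0204
```

```bash
python3 -c "
from h import *
arc(np.array([.473,-.170]),.049,.6,.25)
im=vision.get_image('scene');cv2.imwrite('pics/scene34.png',im);crop(im,290,140,80,60,10,'s34.png')
"
```

```text
t 47.75 tcp [ 0.5134 -0.1403  0.1769] grasp [ 0.5127 -0.1398  0.123 ] w 0.0204 F [1.9 3.2 2.9]
 R [[1.0, -0.01, -0.013], [-0.01, -1.0, 0.01], [-0.013, -0.01, -1.0]] q [  8.9  32.2   0.7 122.6  -1.8  26.  -79.5]
 r 0.0499 a0 0.651
   [0.03, 0.09]
```

View pics/s34.png

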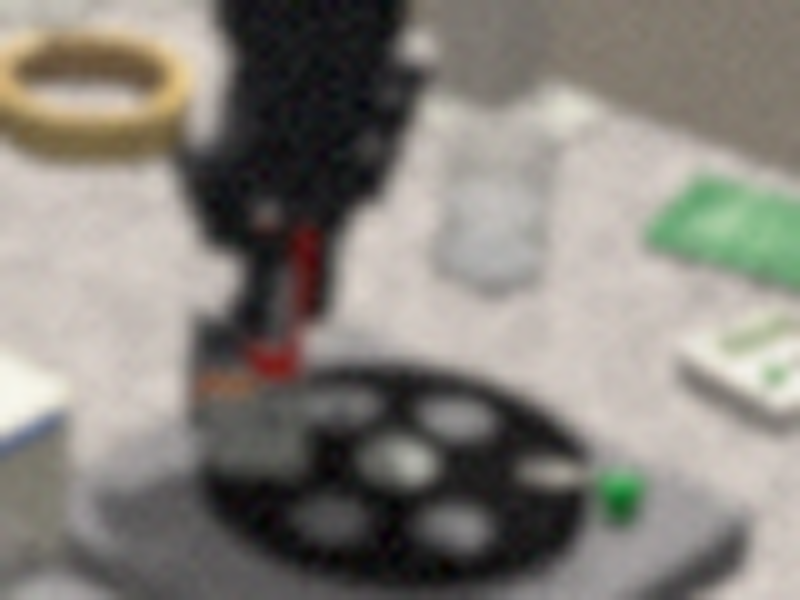

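Call:
servo_tool(moves=[{"offset":[0,0,0],"rotation":[0,0,0],"grip":0.3},{"offset":[0,0,0],"rotation":[0,0,0],"grip":0.6},{"offset":[0,0,0],"rotation":[0,0,0],"grip":0.6},{"offset":[0,0,-0.8],"rotation":[0,0,0],"grip":0.6},{"offset":[0,0,-1],"rotation":[0,0,0],"grip":0.6},{"offset":[0,0,-1],"rotation":[0,0,0],"grip":0.6},{"offset":[0,-1,-1],"rotation":[0,0,0],"grip":0.6},{"offset":[0,-1,0],"rotation":[0,0,0],"grip":0.6},{"offset":[0,-1,0],"rotation":[0,0,0],"grip":0.6},{"offset":[0,-1,0],"rotation":[0,0,0],"grip":0.6},{"offset":[0,-1,0],"rotation":[0,0,0],"grip":0.6},{"offset":[0,-1,0],"rotation":[0,0,0],"grip":0.6},{"offset":[0,-1,0],"rotation":[0,0,0],"grip":0.6},{"offset":[0,-1,0],"rotation":[0,0,0],"grip":0.6},{"offset":[0,-1,0],"rotation":[0,0,0],"grip":0.6},{"offset":[0,0,0],"rotation":[0,0,0],"grip":0.6}])

```text
time_s: 49.8
tcp_pos: [0.5112, 0.1338, 0.2941]
tcp_rot: [[0.999, -0.016, -0.03], [-0.016, -1.0, 0.008], [-0.03, -0.007, -1.0]]
wrist_force: [0.8, 0.3, 0.4]
grip_width: 0.0511
```

```bash
python3 -c "
from h import *
st()
im=vision.get_image('scene');cv2.imwrite('pics/scene35.png',im);crop(im,220,130,160,110,5,'s35.png')
im=vision.get_image('top');cv2.imwrite('pics/top35.png',im);crop(im,250,130,160,120,5,'t35.png')
"
```

```text
t 49.8 tcp [0.5112 0.1338 0.2941] grasp [0.5096 0.1342 0.2402] w 0.0511 F [0.8 0.3 0.4]
 R [[0.999, -0.016, -0.03], [-0.016, -1.0, 0.008], [-0.03, -0.007, -1.0]] q [ -20.    22.1   -0.4  117.1   -1.3   42.3 -110.3]
```

View pics/s35.png

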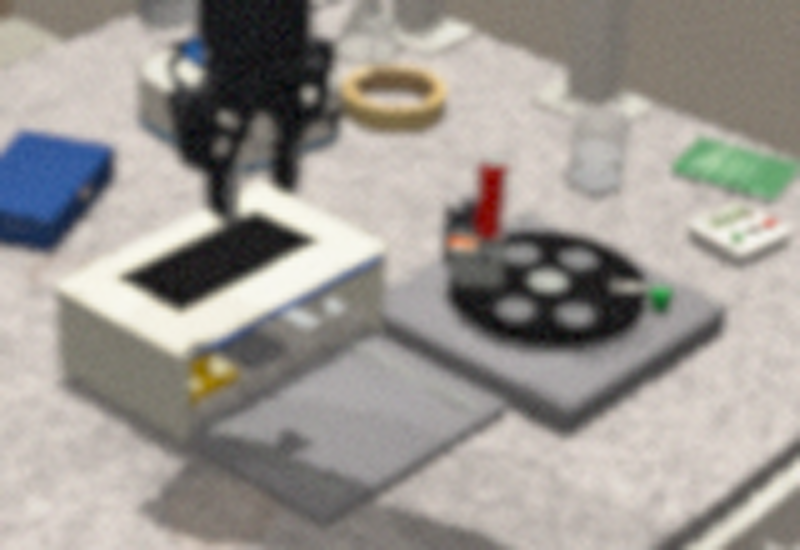

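View pics/t35.png

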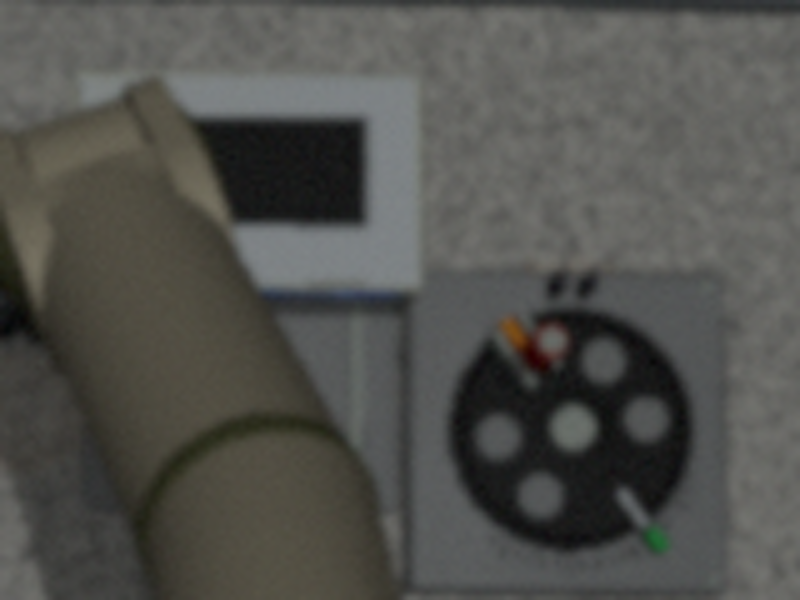

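```bash
python3 -c "
from h import *
im=cv2.imread('pics/top35.png');crop(im,360,210,35,35,20,'t36.png')
"
```

```text
(no output)
```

View pics/t36.png

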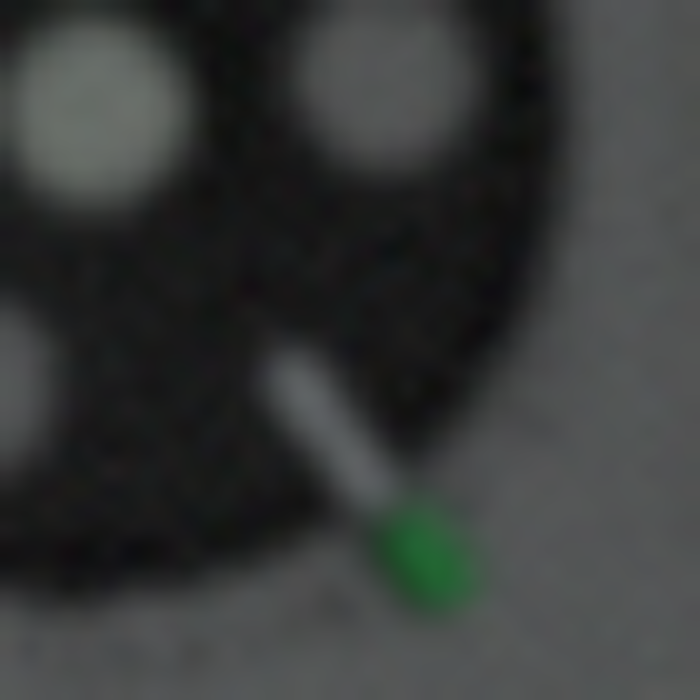

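```bash
python3 -c "
from h import *
y=np.radians(-1.05);X=np.array([np.cos(y),np.sin(y)])
s=cv2.imread('pics/scene28.png')
c=s[195:235,262:322]; cv2.imwrite('pics/w6.png',cv2.resize(c,None,fx=13,fy=13,interpolation=2))
for n,c in(('y',[.4775,.102]),('w',[.4745,-.023])):
  c=np.array(c)
  for tilt in(0,.1):
    a=np.r_[c-X*.028,.068];b=np.r_[c+X*.028,.068+tilt*.056]
    q=proj('scene',[a,b]);d=q[0]-q[1];print(n,tilt,q.round(1).tolist(),'slope',(d[1]/d[0]).round(3))
"
```

```text
y 0 [[288.1, 211.5], [276.6, 205.1]] slope 0.555
y 0.1 [[288.1, 211.5], [276.6, 203.8]] slope 0.67
w 0 [[311.3, 198.0], [299.9, 192.2]] slope 0.512
w 0.1 [[311.3, 198.0], [300.0, 190.9]] slope 0.627
```

View pics/w6.png

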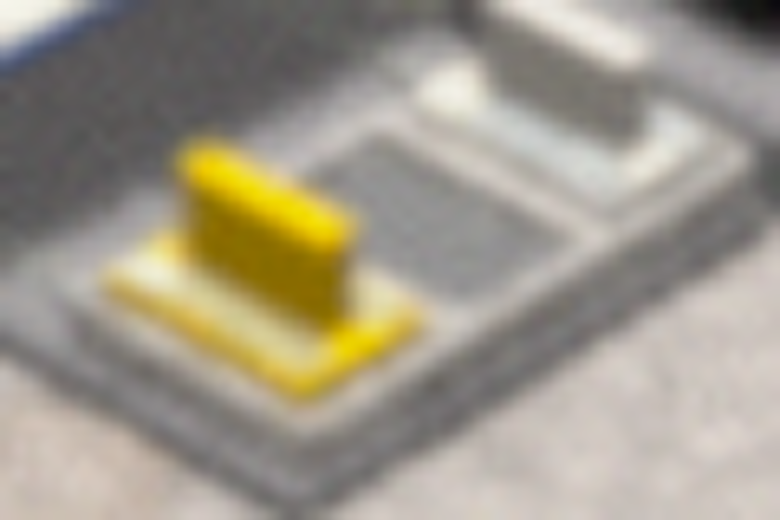

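```bash
python3 -c "
from rig import ticket
print(ticket.close_job())"
```

```text
the job is handed in; nothing more can be done
None
```

I handed the job in at about 50 s; the system gave no verdict. The steps done were:

- **Handle:** I swung the crank handle up until it latched. The pads slid off it near the top, but it stayed standing and the top view showed the orange bolt moved in by about 12 mm.
- **Tray out:** I wound the tray out to the end stop, about 4.48 rad on the wheel by my measurement.
- **Carriers:** Two carriers were there; no blue one was in view. I seated the yellow one (measured 77 × 51 mm, so the right size) in pocket 1 and the white one in pocket 3. The white one had been knocked aside by about 2.5 cm, and I measured it again before picking it up.
- **Tray in:** I wound the tray back to the green tab. The pads slipped about 1 cm along the handle on the way, so I took a new grip.

**Last checks before handing in:**

- The mark lined up with the tab to about 0.016 rad (1 to 2 mm) in the top view.
- The handle stood upright with the bolt in.
- Both carriers looked flat, checked with the tray out against the expected slope of their ribs. With the tray in, the hood partly hid them.
- The gripper was clear of everything. The timer, beaker and marker were not touched.

**Weak points:**

- The yellow carrier sits 2 to 3 mm toward the hood side of its pocket, within the 6 mm limit.
- The scene camera disagreed with the top camera by about 1.5 pixels, so I relied on the top camera and the arm's own position.
- I have no direct reading of the wheel, handle or bolt joints; all of those are from pictures.

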